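# Bridge the battery modules with link bars

## Robot

A 6-joint arm with a two-finger parallel gripper is mounted at the origin on the work surface. World frame = base frame: x ahead of the robot, y to its left, z up, the work surface at z = 0. Lengths are in mm, angles in rad, forces in N, time in s.
With the tool pointing down it reaches from about 400 to 925 mm from the base axis. Payload 12.5 kg.
Tool frame: the origin (TCP) lies on the mounting face of the last link; the fingertips stand 190 mm ahead of it and the grasp point (between the pads) lies 171 mm ahead of it (env.grasp_offset is the distance from the TCP to the grasp point, in mm); z points along the fingers, y is the direction in which the jaws open and shut (so a half turn about z gives the same grasp; the last joint's range is limited). The gripper opens to 95 mm and grips with 3 to 60 N. Pads are 20 mm wide; open, the fingers measure 119 mm over their backs; the gripper's body (75 mm by 180 mm) begins 59 mm behind the grasp point.
Start: joints at [1.137, 0.491, 1.559, -0, 1.092, -0.106], TCP at [201.202, 591.729, 404.761] pointing down, gripper open.
Joint ranges: [-3.1, 3.1], [-0.84, 2.19], [0.05, 2.79], [-1.13, 4.28], [0.06, 2.93], [-2.69, 2.69]. Speed limits (rad/s): [2.22, 2.22, 2.79, 3.14, 3.14, 3.14].

## Interface

Orientations are given as [roll, pitch, yaw] about the fixed x, y, z axes, in that order (R = Rz(yaw) Ry(pitch) Rx(roll)).
In Python, from cell import env, viewer gives the robot as it stands.
- The arm moves only by the tool play_rows, never from a script. Its argument "increments" is a list of rows, each an object of numbers: "dx", "dy", "dz": the shift along the tool's x, y, z in mm; "rx", "ry", "rz": the turn, a rotation vector about the tool's x, y, z in units of 6 degrees (1.0 is 6 degrees). A call has 1 to 8 rows; each row is the pose to reach, as a shift and turn from the pose measured when the call began, along the tool's axes at that moment; what a row does not reach only later rows make up. A row lasts 1/12 s, in which the tool goes at most 41.7 mm and 7.16 degrees, less where a joint would pass 70% of its speed; a pose out of reach is approached as far as the arm can. A call with a gripper value outside its range is refused whole. "fingers" is the opening, from 0 (shut) to 1 (fully open), set as the call begins (left out, the last holds). The fingers move at their own pace and stop on an object; the grip force is fixed at half the most. Time passes only in rows, so rows that repeat a pose let the fingers close. It gives the time, the measured TCP pose, the force and the opening at its end, in the units of the state.
- env.state(): the state, without advancing time (a new reading comes with each control period).
- viewer.read_camera(name): name is "scene" or "top" or "wrist"; returns a dict with "image" (384x512x3 uint8, red, green, blue), "fx", "fy", "cx", "cy" (pixels), "rvec" (rotation vector, rad) and "tvec" (3), from world to camera coordinates, as OpenCV has them. Camera axes: x right, y down, z forward; pixel columns grow to the right and rows downward; lengths in mm; the calibration is good to about 2 mm. A picture is of the moment at which its call begins. There is no depth.
- env.job_done(): hands the job in, once; it reports no verdict.
The state is a dict: "t": time; "joints": joint angles; "qvel": joint speeds; "tau": joint torques, N m; "eef_pos": TCP position; "tcp_rot": TCP orientation; "ft_force": force on the tool from outside, world axes, zero at the start; "moment": the same for the moment, N m; "opening": opening from 0.0 (shut) to 1.0 (fully open).
Only numpy, scipy, OpenCV 4.12 (cv2) and the standard library are available. Lean on these libraries where they do the work, as an engineer would, in place of code of your own. Each camera call takes 0.05 s, during which the arm holds its last target.

## Task

Take all the copper link bars out of the open drawer and lay each one flat and square across the gap between the two battery modules, centred, so that it bridges its own facing pair of copper terminals (any pair); the orange dummy bar that lies across the modules goes back flat into the drawer. When all that is done push the drawer fully home, and then turn the sign half round to its stop so that its green face looks outward, away from the robot. Leave everything else on the bench where it is.

Things in the scene. Friction and masses are not known exactly. Their poses are not given: they have to be found in the camera images.
- rig: Fixed battery rig: two black-topped modules full of coloured cells, side by side on an aluminium base plate 200 x 242 mm, with an open gap 50 mm wide between them. Origin: underside centre. The gap runs along the rig's y; the modules stand at rig x from -95 to -25 mm and from 25 to 95 mm, both 236 mm long in y, flat tops 80 mm above the bench. On their tops are five facing pairs of copper terminals framed in white, at rig y = -72, -36, 0, 36 and 72 mm.
- cabinet: Fixed low blue parts cabinet 240 deep (x) x 272 wide (y) x 90 mm high with one drawer in its front (-x) face. Origin: on the bench at the middle of the foot of its front face (the housing lies at x from 0 to 240 mm); the drawer slides out towards the cabinet's -x.
- drawer (a joint): How far the drawer is out, in m: 0 = fully home against its stop, about 0.18 at the start, 0.20 at most. It stays where it is left; about 3 N moves it slowly.
- drawer_pull (a point): Front centre of the steel pull lip of the drawer (lip 100 wide, 12 high, sticking 16 mm out of the grey front panel); about 56 mm above the bench. The panel is 272 wide and its top is 80 mm above the bench; it is 12 mm thick. Axes as the cabinet's.
- drawer_floor (a point): Point on the drawer's inner floor, midway between its sides and 55 mm behind the inside of the front panel (the floor runs on to x = 110 mm), 12 mm above the bench; axes as the cabinet's, moves with the drawer. Inside it is 165 mm deep (x), 240 wide (y), with side and back walls 31 mm high above the floor. The drawer shuts with a bar lying flat in it (bar 42 mm high over all; 70 mm of free height).
- sign_base: Fixed sign stand, a round dark foot 76 mm across with a slim post to 95 mm height. Origin: underside centre; the upright pivot axis of the sign goes through it. Its +x is the outward side (away from the robot, up to 0.25 rad of turn).
- sign (a joint): Turn of the sign plate about its upright axis, rad, counter-clockwise seen from above; stops at 0 (red face square to the outward side) and at 3.14 (green face square outward). 0 to 0.3 at the start. It stays where it is left; friction 0.04 Nm. The plate is 120 wide, 85 high (from 99 to 184 mm above the bench), 8 mm thick, its middle on the pivot axis; at joint 0 its width lies along the stand's y. One face is red with a white dash, the other green with a white disc.
- dummy: Loose all-orange plastic dummy bar, 50 g, same shape and size as a link bar (130 x 22 x 6 mm, with an upright grip 18 x 16 x 36 mm on its middle). Origin: underside centre, x along its length, z up. At the start it lies across the two modules.
- seat1 (a point): Point at module-top height (80 mm) in the middle of the gap, centre of terminal pair 1; axes as the rig's. A bar across this pair lies along x with its underside centre here.
- bar1: Loose copper link bar 130 x 22 x 6 mm with an upright blue insulated grip on its middle: 18 mm (along the bar) x 16 mm x 36 mm high, its top 42 mm above the bar's underside. About 0.16 kg. Origin: underside centre, x along its length, z up. At the start it lies in the open drawer, roughly along the cabinet's x. May be absent (None).
- seat2 (a point): Point at module-top height (80 mm) in the middle of the gap, centre of terminal pair 2; axes as the rig's. A bar across this pair lies along x with its underside centre here.
- bar2: Loose copper link bar 130 x 22 x 6 mm with an upright blue insulated grip on its middle: 18 mm (along the bar) x 16 mm x 36 mm high, its top 42 mm above the bar's underside. About 0.16 kg. Origin: underside centre, x along its length, z up. At the start it lies in the open drawer, roughly along the cabinet's x. May be absent (None).
- seat3 (a point): Point at module-top height (80 mm) in the middle of the gap, centre of terminal pair 3; axes as the rig's. A bar across this pair lies along x with its underside centre here.
- bar3: Loose copper link bar 130 x 22 x 6 mm with an upright blue insulated grip on its middle: 18 mm (along the bar) x 16 mm x 36 mm high, its top 42 mm above the bar's underside. About 0.16 kg. Origin: underside centre, x along its length, z up. At the start it lies in the open drawer, roughly along the cabinet's x. May be absent (None).
- seat4 (a point): Point at module-top height (80 mm) in the middle of the gap, centre of terminal pair 4; axes as the rig's. A bar across this pair lies along x with its underside centre here.
- bar4: Loose copper link bar 130 x 22 x 6 mm with an upright blue insulated grip on its middle: 18 mm (along the bar) x 16 mm x 36 mm high, its top 42 mm above the bar's underside. About 0.16 kg. Origin: underside centre, x along its length, z up. At the start it lies in the open drawer, roughly along the cabinet's x. May be absent (None).
- seat5 (a point): Point at module-top height (80 mm) in the middle of the gap, centre of terminal pair 5; axes as the rig's. A bar across this pair lies along x with its underside centre here.
- bar5: Loose copper link bar 130 x 22 x 6 mm with an upright blue insulated grip on its middle: 18 mm (along the bar) x 16 mm x 36 mm high, its top 42 mm above the bar's underside. About 0.16 kg. Origin: underside centre, x along its length, z up. At the start it lies in the open drawer, roughly along the cabinet's x. May be absent (None).
- tape: Bystander, leave alone: loose small yellow tape roll, 44 mm across, 18 mm high. Origin: underside centre.
- driver: Bystander, leave alone: loose screwdriver lying on the bench.
- cell_a: Bystander, leave alone: loose standing green cell 18 mm across, 65 mm high. Origin: underside centre.
- cell_b: Bystander, leave alone: loose standing pink cell 18 mm across, 65 mm high. Origin: underside centre.
- capbowl: Bystander, leave alone: loose small white bowl 80 mm across, 35 mm high. Origin: underside centre.
- carton: Bystander, leave alone: loose small cardboard carton 70 x 90 x 50 mm. Origin: underside centre.
There are look-alikes about, which are no part of the job. Leave any white or yellow look-alike of the bar1 alone.

How it is judged:
By the outcome, as a careful person would: the job done as asked, in the order asked, and still so for the second after the job is handed in, with the robot touching nothing.
Of bar1, bar2, bar3, bar4, bar5 only 3 to 5 are there at a start; the rules pass over those that are not, and their reading is None.
At some moment in a run one of bar1, bar2, bar3, bar4, bar5, dummy may be knocked a few centimetres aside while the robot is not near it.
Once in a run the grip may slacken for a moment while it holds something.
It also fails if it takes over 210 s, if anything falls off the work surface, if the arm or the gripper's body presses on something with over 40 N, if the wrist force passes 120 N, or if a joint passes its speed limit or range.

## Working session

There is one attempt and no reset: what is moved stays moved. The work goes in short steps, Python scripts to look and compute and a tool call to move; the robot and the scene stay as the last step left them, time stands still between calls to the robot, and variables do not carry over. Pictures are saved under pics/ and viewed, and the job is handed in when it is done.

Besides the shell and the picture viewer there is one more tool, called after "Call:" as name(argument=value, ...), one argument or row to a line, values as JSON. play_rows: Moves the arm, as the interface text tells. Its arguments: {"type":"object","properties":{"increments":{"type":"array","items":{"type":"object","properties":{"dx":{"type":"number"},"dy":{"type":"number"},"dz":{"type":"number"},"rx":{"type":"number"},"ry":{"type":"number"},"rz":{"type":"number"}}}},"fingers":{"type":"number"}},"required":["increments"]}

```bash
ls; mkdir -p pics; python3 - <<'E'
from cell import env, viewer
import cv2
print(env.state())
for n in ["scene","top","wrist"]:
    c=viewer.read_camera(n)
    cv2.imwrite(f"pics/{n}0.png",c["image"][:,:,::-1])
    print(n,{k:v for k,v in c.items() if k!="image"})
E
```

```text
pics
{'t': 0.0, 'joints': array([ 1.13739383e+00,  4.91571431e-01,  1.55947484e+00, -4.25182229e-05,
        1.09169637e+00, -1.05616435e-01]), 'qvel': array([ 0.00109009,  0.00050239, -0.00260152, -0.00133852,  0.00089913,
        0.00163342]), 'tau': array([-1.03123111e-03, -6.12619185e+01, -2.58191407e+01,  6.92115817e-02,
        4.81614273e-02, -1.02881893e-04]), 'eef_pos': array([201.19227723, 591.69135017, 404.14550656]), 'tcp_rot': array([-3.14044510e+00, -8.37330870e-05,  2.81382616e+00]), 'ft_force': array([-0.0253212 , -0.59108189,  0.32916616]), 'moment': array([-0.01523242, -0.03784624, -0.00646016]), 'opening': 0.9976357395622102}
scene {'fx': 472.8610883512824, 'fy': 472.8610883512824, 'cx': 263.2553152913846, 'cy': 183.37209463158354, 'rvec': array([ 1.28971054,  2.27619174, -0.89402004]), 'tvec': array([ 338.95947315, -246.62248615, 1758.02279968])}
top {'fx': 419.27353954707564, 'fy': 419.27353954707564, 'cx': 257.1760777687223, 'cy': 192.3644702451197, 'rvec': array([ 2.11278065, -2.13026603,  0.1592714 ]), 'tvec': array([ -82.07764153,  541.84502739, 1215.88602953])}
wrist {'fx': 296.4167324087131, 'fy': 296.4167324087131, 'cx': 258.18691074894156, 'cy': 189.64457747764075, 'rvec': array([-2.3798173 , -1.70500927, -0.21542944]), 'tvec': array([-624.95960848,  -28.19141671,  389.99225224])}
```

```bash
python3 - <<'E'
import cv2
for n in ["scene","top"]:
    i=cv2.imread(f"pics/{n}0.png"); cv2.imwrite(f"pics/{n}0b.png",cv2.resize(i,(800,600),interpolation=cv2.INTER_CUBIC))
E
```

```text
(no output)
```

View pics/scene0b.png

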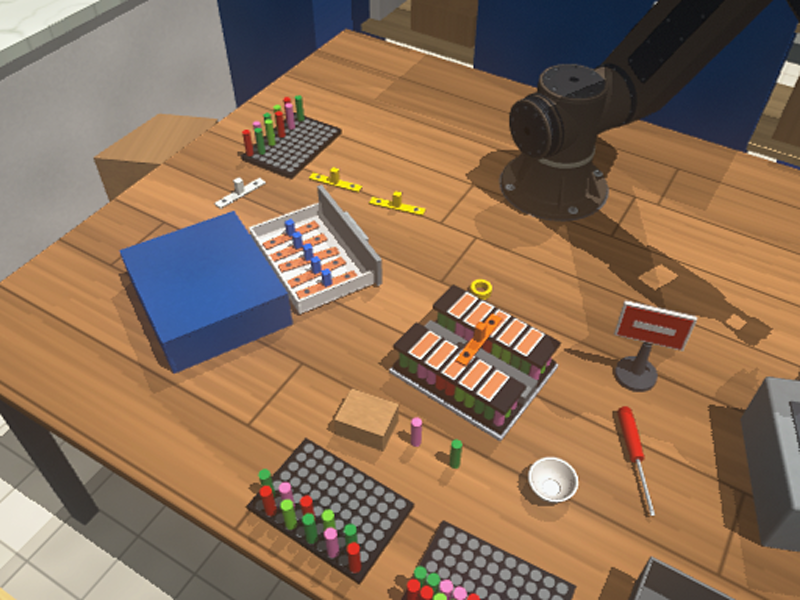

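View pics/top0b.png

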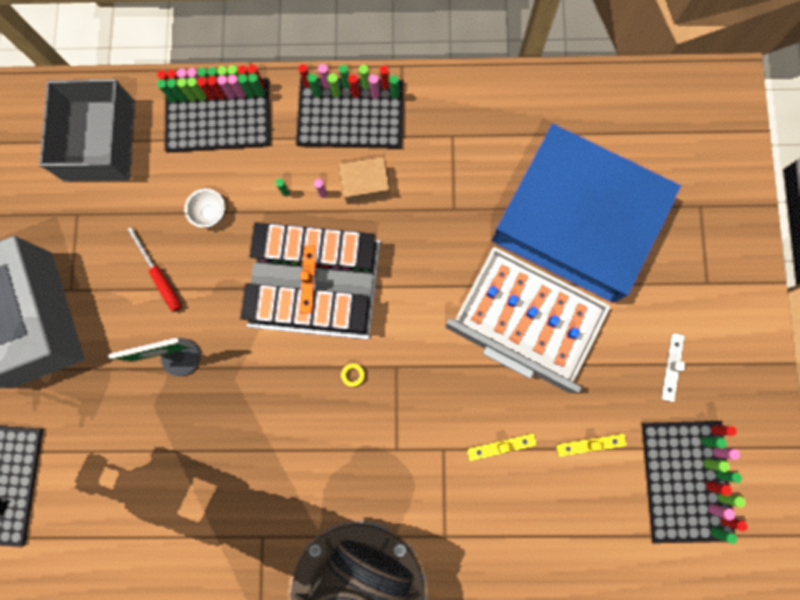

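View pics/wrist0.png

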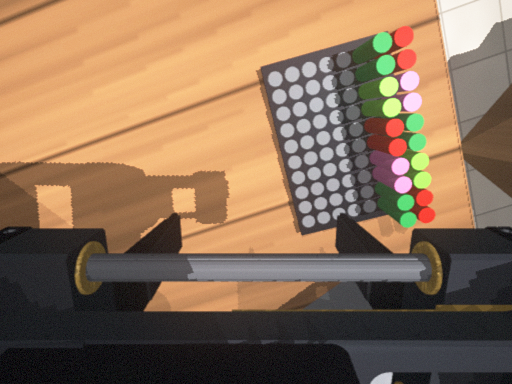

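```bash
cat > h.py <<'E'
from cell import env, viewer
import cv2, numpy as np
from scipy.spatial.transform import Rotation as Ro
def cam(n,save=None):
    c=viewer.read_camera(n); c["R"]=cv2.Rodrigues(c["rvec"])[0]
    c["K"]=np.array([[c["fx"],0,c["cx"]],[0,c["fy"],c["cy"]],[0,0,1]])
    if save: cv2.imwrite(save,c["image"][:,:,::-1])
    return c
def un(c,uv,z):
    d=c["R"].T@np.array([(uv[0]-c["cx"])/c["fx"],(uv[1]-c["cy"])/c["fy"],1.]); o=-c["R"].T@np.array(c["tvec"])
    return o+d*(z-o[2])/d[2]
def pr(c,P):
    return cv2.projectPoints(np.array(P,float).reshape(-1,1,3),c["rvec"],c["tvec"],c["K"],None)[0].reshape(-1,2)
def crop(c,u0,v0,u1,v1,s,save):
    i=cv2.resize(c["image"][v0:v1,u0:u1,::-1],None,fx=s,fy=s,interpolation=cv2.INTER_CUBIC)
    st=10 if s>=5 else 20
    for u in range(-(-u0//st)*st,u1,st):
        x=int((u-u0)*s); cv2.line(i,(x,0),(x,6),(0,0,255),1); cv2.putText(i,str(u),(x,18),0,.35,(0,0,255),1)
    for v in range(-(-v0//st)*st,v1,st):
        y=int((v-v0)*s); cv2.line(i,(0,y),(6,y),(0,0,255),1); cv2.putText(i,str(v),(8,y+4),0,.35,(0,0,255),1)
    cv2.imwrite(save,i)
def go(pos,yaw=None):
    """grasp-point target (mm, tool straight down, jaw axis (tool y) at world angle yaw). prints row in tool axes"""
    s=env.state(); R=Ro.from_euler('xyz',s["tcp_rot"]).as_matrix()
    p=np.array(s["eef_pos"])
    tgt=np.array(pos,float)+[0,0,env.grasp_offset]
    cur=np.arctan2(R[1,1],R[0,1])
    if yaw is None: yaw=cur
    d=(yaw-cur+np.pi/2)%np.pi-np.pi/2
    # desired tool: z down, y at angle cur+d
    a=cur+d; y=np.array([np.cos(a),np.sin(a),0]); z=np.array([0,0,-1.]); x=np.cross(y,z)
    Rd=np.stack([x,y,z],1)
    t=R.T@(tgt-p); rv=Ro.from_matrix(R.T@Rd).as_rotvec()/np.deg2rad(6)
    print("row d",np.round(t,1),"r",np.round(rv,2),"| grasp now",np.round(p+R[:,2]*env.grasp_offset,1),"jawyaw",round(np.degrees(cur),1),"j6",round(s["joints"][5],2),"open",round(s["opening"],3),"t",round(s["t"],1), "F",np.round(s["ft_force"],1))
E
python3 - <<'E'
from h import *
c=cam("top")
crop(c,145,130,255,225,7,"pics/t_rig.png")
crop(c,280,150,400,260,5,"pics/t_dr.png")
crop(c,60,205,150,250,8,"pics/t_sg.png")
print(env.grasp_offset)
E
```

```text
171.3
```

View pics/t_rig.png

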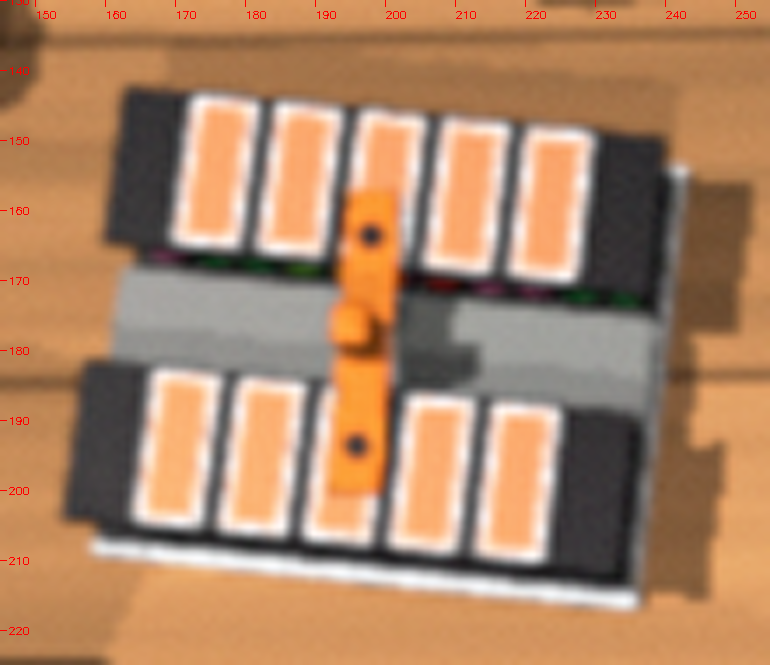

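View pics/t_dr.png

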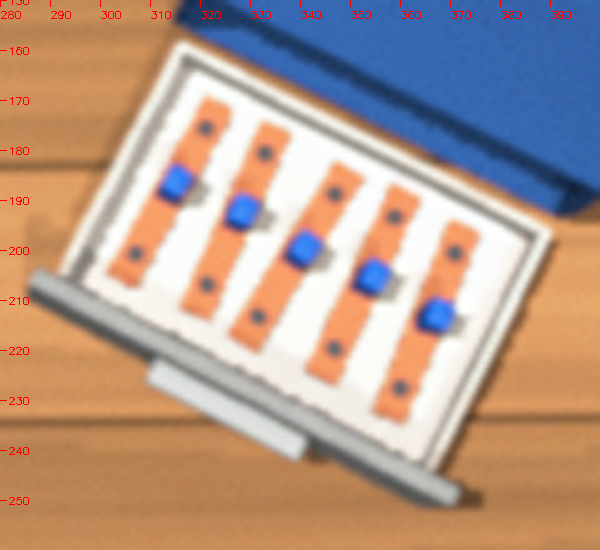

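View pics/t_sg.png

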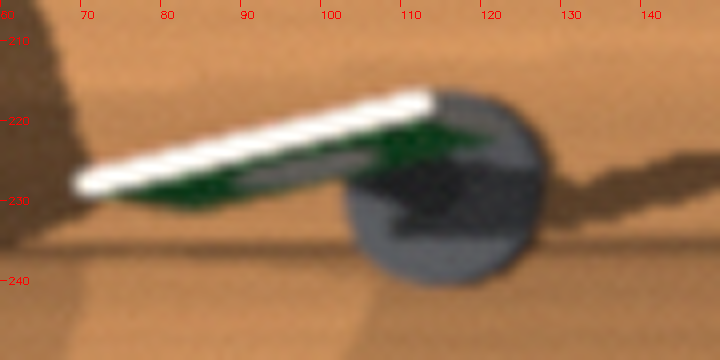

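```bash
python3 - <<'E'
from h import *
c=cam("top")
up=[(217,170),(301,180),(467,196),(552,205)];lo=[(177,448),(262,458),(431,474),(518,484)]
f=lambda p:(145+p[0]/7-.0,130+p[1]/7)
M=[];D=[]
for a,b in zip(up,lo):
    A=un(c,f(a),80);B=un(c,f(b),80);M.append((A+B)/2);D.append(A-B); print("pair",np.round((A+B)/2,1),np.round(np.linalg.norm(A-B),1),np.degrees(np.arctan2(*(A-B)[1::-1])))
M=np.array(M);ctr=M.mean(0);print("rig ctr",ctr,"ydir ang",np.degrees(np.arctan2(*(M[0]-M[3])[1::-1])),np.linalg.norm(M[0]-M[3]))
a=un(c,f((371,235)),86);b=un(c,f((357,445)),86);print("dummy",(a+b)/2,np.degrees(np.arctan2(*(a-b)[1::-1])), np.linalg.norm(a-b))
g=lambda p:(280+p[0]/5,150+p[1]/5)
for a,b in [((205,128),(135,254)),((265,153),(207,286)),((335,194),(258,317)),((395,217),(334,349)),((454,254),(400,388))]:
    a=un(c,g(a),18);b=un(c,g(b),18);print("bar",np.round((a+b)/2,1),np.degrees(np.arctan2(*(a-b)[1::-1])).round(1),np.linalg.norm(a-b).round(1))
for n,p,z in [("panL",(28,275),80),("panR",(460,490),80),("lipL",(150,370),60),("lipR",(300,458),60),("backL",(180,48),43),("backR",(548,235),43)]: print(n,np.round(un(c,g(p),z),1))
k=lambda p:(60+p[0]/8,205+p[1]/8)
print("sign top", un(c,k((85,183)),184),un(c,k((425,102)),184)," foot",un(c,k((447,188)),10))
go([370,-280,200],0)
E
```

```text
pair [593.  161.3  80. ] 120.9 -6.468881700145486
pair [588.3 125.3  80. ] 120.7 -6.549347958060974
pair [580.6  54.2  80. ] 120.3 -6.502303034523556
pair [576.1  17.8  80. ] 120.5 -6.361756721880616
rig ctr [584.49481079  89.63823803  80.        ] ydir ang 83.28019769679898 144.45239309005427
dummy [577.36721749  89.14837611  86.        ] -2.704258597044659 90.02928130545736
bar [ 557.4 -260.7   18. ] -30.0 90.4
bar [ 539.2 -300.5   18. ] -25.0 90.7
bar [ 516.5 -336.5   18. ] -33.4 90.4
bar [ 499.2 -377.    18. ] -26.7 90.3
bar [ 475.7 -413.7   18. ] -24.2 89.2
panL [ 497.1 -169.7   80. ]
panR [ 371.3 -412.7   80. ]
lipL [ 443.1 -240.9   60. ]
lipR [ 391.2 -326.4   60. ]
backL [ 641.1 -266.4   43. ]
backR [ 523.5 -482.2   43. ]
sign top [426.2610159  407.83939621 184.        ] [452.34223479 295.20672303 184.        ]  foot [439.07856323 349.29960011  10.        ]
row d [-440.5 -770.9   33.5] r [-0.    0.   11.87] | grasp now [201.2 591.7 233.2] jawyaw 71.2 j6 -0.11 open 1.0 t 0.2 F [ 0.6 -0.3 -0.3]
```

```bash
python3 - <<'E'
from h import *
go([480,100,240],np.radians(-6.6))
E
```

```text
row d [-422.3 -375.8   -6.7] r [-0.    0.   12.97] | grasp now [201.2 591.7 233.2] jawyaw 71.2 j6 -0.11 open 1.0 t 0.2 F [ 0.6 -0.3 -0.3]
```

Call:
play_rows(
  increments=[
    {"dx": -422, "dy": -376, "dz": -7, "rz": 13},
    {"dx": -422, "dy": -376, "dz": -7, "rz": 13},
    {"dx": -422, "dy": -376, "dz": -7, "rz": 13},
    {"dx": -422, "dy": -376, "dz": -7, "rz": 13},
    {"dx": -422, "dy": -376, "dz": -7, "rz": 13},
    {"dx": -422, "dy": -376, "dz": -7, "rz": 13},
    {"dx": -422, "dy": -376, "dz": -7, "rz": 13},
    {"dx": -422, "dy": -376, "dz": -7, "rz": 13},
  ],
  fingers=0.6,
)

```text
invalid input
```

```bash
python3 - <<'E'
from h import *
go([520,-200,230],np.radians(-30))
E
```

```text
row d [-556.7 -646.9    3.5] r [ -0.    -0.   -13.13] | grasp now [201.2 591.7 233.2] jawyaw 71.2 j6 -0.11 open 1.0 t 0.2 F [ 0.6 -0.3 -0.3]
```

Call:
play_rows(
  increments=[
    {"dx": -27, "dy": -24, "dz": 0, "rx": 0, "ry": 0, "rz": 1},
    {"dx": -54, "dy": -48, "dz": 0, "rx": 0, "ry": 0, "rz": 2},
  ],
  fingers=0.6,
)

```text
t: 0.42
eef_pos: [236.5, 528.7, 403.8]
tcp_rot: [-3.141, 0.0, 2.602]
ft_force: [-0.8, -0.0, 0.6]
opening: 0.909
```

Call:
play_rows(
  increments=[
    {"dx": -400, "dy": -240, "dz": -7, "rx": 0, "ry": 0, "rz": 11},
    {"dx": -400, "dy": -240, "dz": -7, "rx": 0, "ry": 0, "rz": 11},
  ],
)

```text
t: 0.58
eef_pos: [276.3, 454.0, 405.4]
tcp_rot: [-3.141, 0.0, 2.349]
ft_force: [0.3, 0.5, -0.1]
opening: 0.775
```

```bash
python3 - <<'E'
from h import *
go([500,100,240],np.radians(-6.6))
E
```

```text
row d [-409.1  -89.4   -5.7] r [-0.01  0.01  8.54] | grasp now [276.2 453.8 234.1] jawyaw 44.6 j6 0.12 open 0.775 t 0.6 F [ 0.3  0.5 -0.1]
```

Call:
play_rows(
  increments=[
    {"dx": -409, "dy": -89, "dz": -6, "rx": 0, "ry": 0, "rz": 8.5},
    {"dx": -409, "dy": -89, "dz": -6, "rx": 0, "ry": 0, "rz": 8.5},
    {"dx": -409, "dy": -89, "dz": -6, "rx": 0, "ry": 0, "rz": 8.5},
    {"dx": -409, "dy": -89, "dz": -6, "rx": 0, "ry": 0, "rz": 8.5},
    {"dx": -409, "dy": -89, "dz": -6, "rx": 0, "ry": 0, "rz": 8.5},
    {"dx": -409, "dy": -89, "dz": -6, "rx": 0, "ry": 0, "rz": 8.5},
    {"dx": -409, "dy": -89, "dz": -6, "rx": 0, "ry": 0, "rz": 8.5},
    {"dx": -409, "dy": -89, "dz": -6, "rx": 0, "ry": 0, "rz": 8.5},
  ],
)

```text
t: 1.25
eef_pos: [454.6, 171.6, 410.6]
tcp_rot: [3.141, 0.001, 1.452]
ft_force: [0.7, 0.7, -0.2]
opening: 0.601
```

```bash
python3 - <<'E'
from h import *
go([520,-220,230],np.radians(-30))
E
```

```text
row d [-381.   111.4    9.6] r [0.   0.01 3.86] | grasp now [454.6 171.4 239.3] jawyaw -6.8 j6 0.34 open 0.601 t 1.2 F [ 0.7  0.7 -0.2]
```

Call:
play_rows(
  increments=[
    {"dx": -380, "dy": 111, "dz": 8, "rx": 0, "ry": 0, "rz": 3.9},
    {"dx": -380, "dy": 111, "dz": 8, "rx": 0, "ry": 0, "rz": 3.9},
    {"dx": -380, "dy": 111, "dz": 8, "rx": 0, "ry": 0, "rz": 3.9},
    {"dx": -380, "dy": 111, "dz": 8, "rx": 0, "ry": 0, "rz": 3.9},
    {"dx": -380, "dy": 111, "dz": 8, "rx": 0, "ry": 0, "rz": 3.9},
    {"dx": -380, "dy": 111, "dz": 8, "rx": 0, "ry": 0, "rz": 3.9},
    {"dx": -380, "dy": 111, "dz": 8, "rx": 0, "ry": 0, "rz": 3.9},
    {"dx": -380, "dy": 111, "dz": 8, "rx": 0, "ry": 0, "rz": 3.9},
  ],
)

```text
t: 1.92
eef_pos: [508.8, -157.4, 404.2]
tcp_rot: [3.141, 0.0, 1.043]
ft_force: [0.2, 0.4, 0.9]
opening: 0.601
```

```bash
python3 - <<'E'
from h import *
c=cam("wrist","pics/w1.png")
go([557,-261,120],np.radians(-30))
E
```

```text
row d [-60.7  89.8 113. ] r [ 0.03  0.02 -0.06] | grasp now [ 510.3 -163.4  232.6] jawyaw -30.4 j6 0.1 open 0.601 t 2.0 F [-1.4 -4.  -1.4]
```

View pics/w1.png

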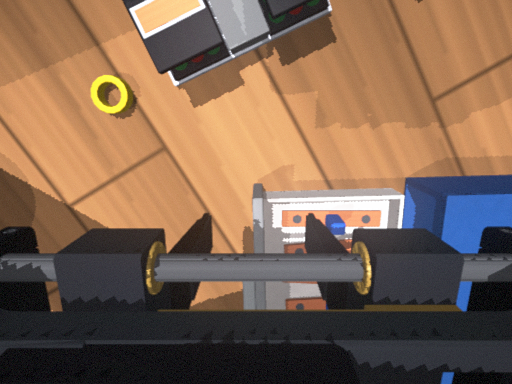

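```bash
python3 - <<'E'
from h import *
c=cam("wrist")
crop(c,235,170,415,320,4,"pics/w1c.png")
for p in [(293,218),(367,218)]: print(un(c,p,18))
for p,z in [((557.4,-260.7,18),0)]: print(pr(c,p))
go([557,-261,120],np.radians(-30))
E
```

```text
[ 518.15140547 -240.7005966    18.        ]
[ 601.6374981  -289.78047952   18.        ]
[[326.73689571 216.08336804]]
row d [-62.8  92.  112.6] r [ 0.01  0.01 -0.08] | grasp now [ 509.6 -160.2  232.4] jawyaw -30.5 j6 0.11 open 0.596 t 2.0 F [0.1 0.  0.1]
```

View pics/w1c.png

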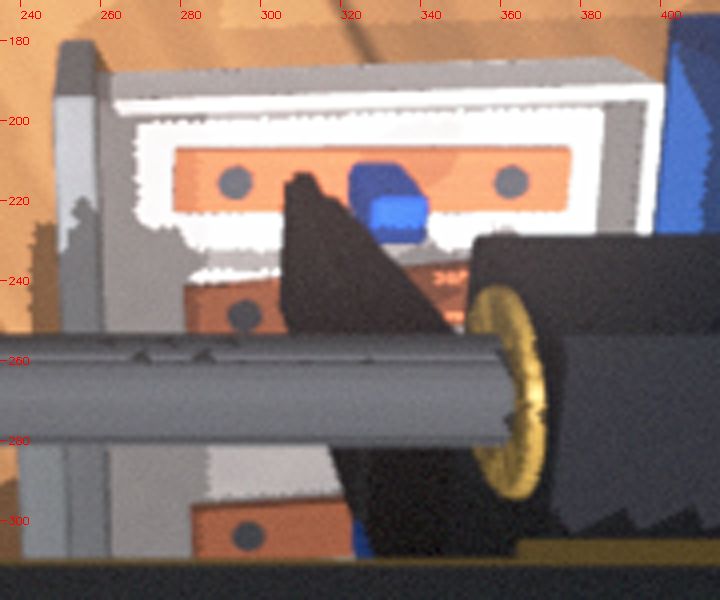

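Call:
play_rows(
  increments=[
    {"dx": -64, "dy": 93, "dz": 80, "rx": 0, "ry": 0, "rz": 0},
    {"dx": -64, "dy": 93, "dz": 80, "rx": 0, "ry": 0, "rz": 0},
    {"dx": -64, "dy": 93, "dz": 110, "rx": 0, "ry": 0, "rz": 0},
    {"dx": -64, "dy": 93, "dz": 110, "rx": 0, "ry": 0, "rz": 0},
    {"dx": -64, "dy": 93, "dz": 110, "rx": 0, "ry": 0, "rz": 0},
    {"dx": -64, "dy": 93, "dz": 110, "rx": 0, "ry": 0, "rz": 0},
    {"dx": -64, "dy": 93, "dz": 110, "rx": 0, "ry": 0, "rz": 0},
  ],
)

```text
t: 2.6
eef_pos: [557.2, -261.7, 294.5]
tcp_rot: [3.14, 0.001, 1.039]
ft_force: [-0.1, 0.3, 0.6]
opening: 0.599
```

```bash
python3 - <<'E'
from h import *
go([558,-261,39],np.radians(-30))
c=cam("top"); crop(c,280,150,400,260,5,"pics/t2.png")
E
```

```text
row d [ 1.1  0.2 84.2] r [ 0.01  0.01 -0.08] | grasp now [ 557.3 -262.   123.2] jawyaw -30.5 j6 -0.01 open 0.599 t 2.6 F [-0.1  0.3  0.6]
```

View pics/t2.png

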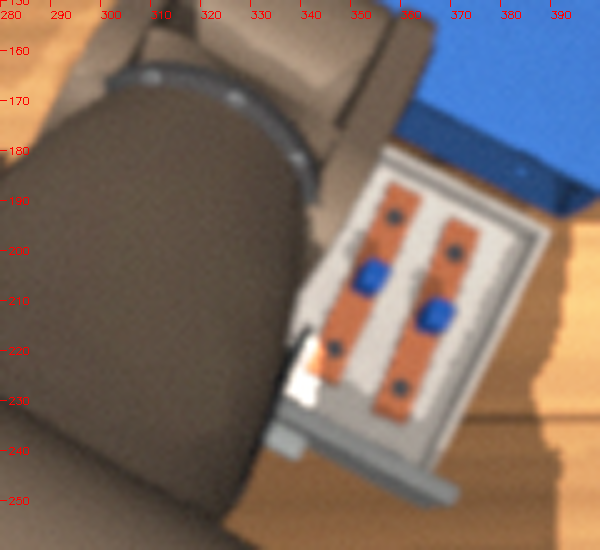

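The arm hides bar A from the top view; bars D (354,204) and E (367,213) are unmoved. Descending.

Call:
play_rows(
  increments=[
    {"dx": 1, "dy": 0, "dz": 40, "rx": 0, "ry": 0, "rz": 0},
    {"dx": 1, "dy": 0, "dz": 70, "rx": 0, "ry": 0, "rz": 0},
    {"dx": 1, "dy": 0, "dz": 84, "rx": 0, "ry": 0, "rz": 0},
    {"dx": 1, "dy": 0, "dz": 84, "rx": 0, "ry": 0, "rz": 0},
    {"dx": 1, "dy": 0, "dz": 84, "rx": 0, "ry": 0, "rz": 0},
    {"dx": 1, "dy": 0, "dz": 84, "rx": 0, "ry": 0, "rz": 0},
  ],
)

```text
t: 3.15
eef_pos: [558.3, -260.5, 213.5]
tcp_rot: [3.136, 0.001, 1.04]
ft_force: [0.4, 0.2, 0.4]
opening: 0.6
```

```bash
python3 - <<'E'
from h import *
go([558,-261,39],np.radians(-30))
c=cam("wrist","pics/w3.png")
E
```

```text
row d [-0.6 -0.1  3.2] r [ 0.05  0.01 -0.07] | grasp now [ 559.1 -261.1   42.2] jawyaw -30.4 j6 -0.01 open 0.6 t 3.1 F [0.4 0.2 0.4]
```

View pics/w3.png

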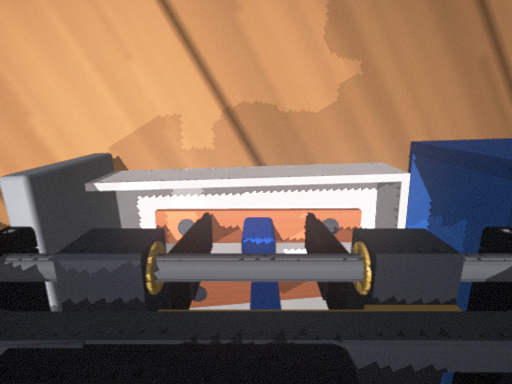

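Call:
play_rows(
  increments=[
    {"dx": 0, "dy": 0, "dz": 1, "rx": 0, "ry": 0, "rz": 0},
    {"dx": 0, "dy": 0, "dz": 2, "rx": 0, "ry": 0, "rz": 0},
    {"dx": 0, "dy": 0, "dz": 2, "rx": 0, "ry": 0, "rz": 0},
    {"dx": 0, "dy": 0, "dz": 2, "rx": 0, "ry": 0, "rz": 0},
    {"dx": 0, "dy": 0, "dz": 2, "rx": 0, "ry": 0, "rz": 0},
    {"dx": 0, "dy": 0, "dz": 2, "rx": 0, "ry": 0, "rz": 0},
    {"dx": 0, "dy": 0, "dz": 2, "rx": 0, "ry": 0, "rz": 0},
    {"dx": 0, "dy": 0, "dz": 2, "rx": 0, "ry": 0, "rz": 0},
  ],
  fingers=0.0,
)

```text
t: 3.87
eef_pos: [558.3, -260.6, 211.6]
tcp_rot: [3.136, 0.001, 1.04]
ft_force: [-1.2, -0.9, 2.4]
opening: 0.192
```

Call:
play_rows(
  increments=[
    {"dx": 0, "dy": 0, "dz": -20, "rx": 0, "ry": 0, "rz": 0},
    {"dx": 0, "dy": 0, "dz": -50, "rx": 0, "ry": 0, "rz": 0},
    {"dx": 0, "dy": 0, "dz": -85, "rx": 0, "ry": 0, "rz": 0},
    {"dx": 0, "dy": 0, "dz": -125, "rx": 0, "ry": 0, "rz": 0},
    {"dx": 0, "dy": 0, "dz": -150, "rx": 0, "ry": 0, "rz": 0},
    {"dx": 0, "dy": 0, "dz": -150, "rx": 0, "ry": 0, "rz": 0},
  ],
)

```text
t: 4.37
eef_pos: [558.0, -260.2, 367.0]
tcp_rot: [3.128, 0.001, 1.04]
ft_force: [0.1, -0.6, -0.8]
opening: 0.191
```

```bash
python3 - <<'E'
from h import *
go([576,18,190],np.radians(-6.6))
c=cam("wrist","pics/w4.png")
E
```

```text
row d [ 249.  -125.4    3.7] r [ 0.13  0.04 -3.97] | grasp now [ 559.9 -261.6  195.7] jawyaw -30.4 j6 -0.01 open 0.191 t 4.4 F [ 0.1 -0.6 -0.8]
```

View pics/w4.png

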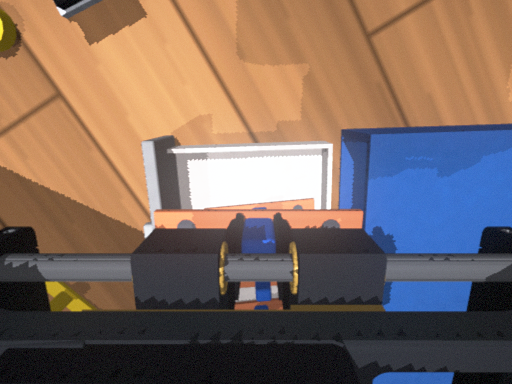

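Call:
play_rows(
  increments=[
    {"dx": 249, "dy": -125, "dz": 4, "rx": 0, "ry": 0, "rz": -4},
    {"dx": 249, "dy": -125, "dz": 4, "rx": 0, "ry": 0, "rz": -4},
    {"dx": 249, "dy": -125, "dz": 4, "rx": 0, "ry": 0, "rz": -4},
    {"dx": 249, "dy": -125, "dz": 4, "rx": 0, "ry": 0, "rz": -4},
    {"dx": 249, "dy": -125, "dz": 4, "rx": 0, "ry": 0, "rz": -4},
    {"dx": 249, "dy": -125, "dz": 4, "rx": 0, "ry": 0, "rz": -4},
    {"dx": 249, "dy": -125, "dz": 4, "rx": 0, "ry": 0, "rz": -4},
    {"dx": 249, "dy": -125, "dz": 4, "rx": 0, "ry": 0, "rz": -4},
  ],
)

```text
t: 5.08
eef_pos: [575.6, 22.5, 356.6]
tcp_rot: [3.136, 0.004, 1.463]
ft_force: [-0.4, 0.2, -1.8]
opening: 0.186
```

```bash
python3 - <<'E'
from h import *
go([576.3,18,150],np.radians(-6.6))
c=cam("wrist","pics/w5.png")
crop(c,60,10,440,290,2,"pics/w5c.png")
E
```

```text
row d [-4.3  0.9 35.3] r [0.06 0.04 0.07] | grasp now [576.5  21.6 185.3] jawyaw -6.2 j6 0.04 open 0.186 t 5.1 F [-0.4  0.2 -1.8]
```

View pics/w5c.png

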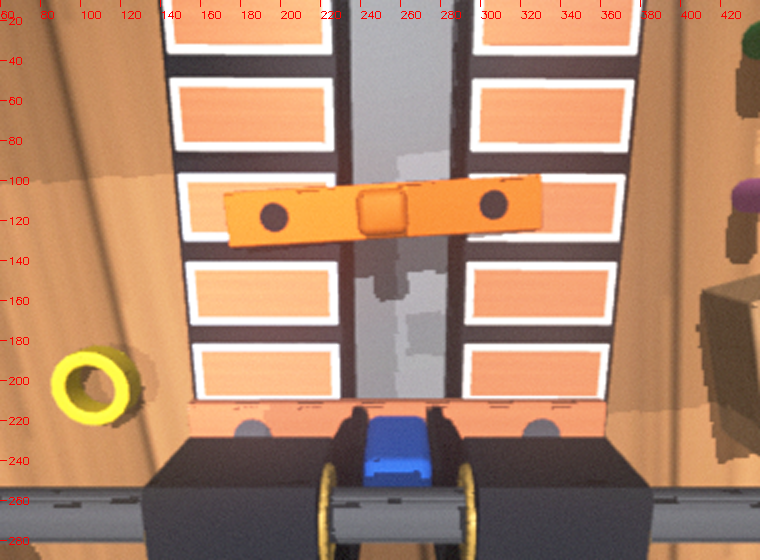

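```bash
cat > fit.py <<'E'
from h import *
def fit(c,L,RR,ys,f):
    # L,RR lists of corner lists
    M=[];A=[]
    for l,r in zip(L,RR):
        a=np.mean([un(c,f(p),80) for p in l],0);b=np.mean([un(c,f(p),80) for p in r],0)
        M.append((a+b)/2);A.append(np.degrees(np.arctan2(*(b-a)[1::-1])));print(np.round((a+b)/2,1),np.linalg.norm(b-a).round(1),A[-1].round(2))
    return M,A
E
python3 - <<'E'
from fit import *
c=cam("wrist")
f=lambda p:(60+p[0]/2,10+p[1]/2)
M,A=fit(c,[[(186,263),(337,261),(193,326),(340,324)],[(169,80),(333,77),(176,152),(334,150)]],[[(468,262),(617,261),(463,324),(611,326)],[(474,78),(634,77),(470,150),(627,152)]],0,f)
d=M[1]-M[0];print(np.linalg.norm(d),np.degrees(np.arctan2(d[1],d[0])))
print("holes held", [un(c,f(p),100) for p in [(252,425),(541,425)]])
E
```

```text
[583.2  52.1  80. ] 119.7 -6.2
[590.9 124.   80. ] 120.2 -6.05
72.37681860572202 83.86920777366052
holes held [array([514.08798781,   6.49463544, 100.        ]), array([635.90059148,  -7.04836878, 100.        ])]
```

```bash
python3 - <<'E'
from fit import *
c=cam("wrist")
f=lambda p:(60+p[0]/2,10+p[1]/2)
a,b=[un(c,f(p),163) for p in [(252,432),(541,432)]]
print((a+b)/2,np.linalg.norm(a-b),np.degrees(np.arctan2(*(b-a)[1::-1])))
a,b=[un(c,f(p),163) for p in [(190,402),(606,402)]]
print((a+b)/2,np.linalg.norm(a-b),np.degrees(np.arctan2(*(b-a)[1::-1])))
go([576,18,150],np.radians(-6.6))
E
```

```text
[577.02272646  19.97439865 163.        ] 90.23735260426302 -6.438653325083644
[578.64640135  29.72871871 163.        ] 128.13025360752394 -6.414919363107471
row d [ 0.3 -0.1 35.8] r [0.06 0.05 0.04] | grasp now [576.9  16.9 185.8] jawyaw -6.4 j6 0.03 open 0.187 t 5.2 F [ 0.1  0.2 -2. ]
```

```bash
python3 - <<'E'
from fit import *
import pickle
c=cam("wrist"); pickle.dump(c,open("c.pkl","wb"))
crop(c,60,10,440,290,2,"pics/w6c.png")
E
```

```text
(no output)
```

View pics/w6c.png

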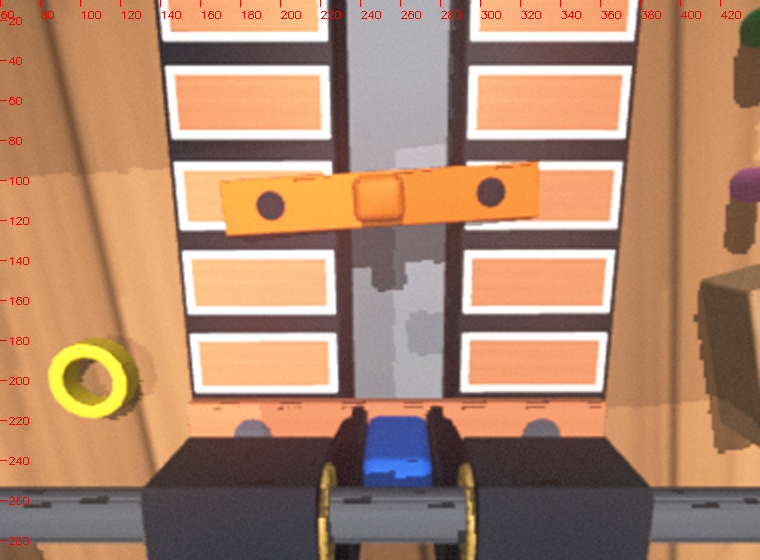

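```bash
python3 - <<'E'
from fit import *
import pickle
c=pickle.load(open("c.pkl","rb"))
f=lambda p:(60+p[0]/2,10+p[1]/2)
M,A=fit(c,[[(189,334),(337,331),(196,393),(339,392)],[(183,252),(335,249),(189,315),(336,313)],[(165,67),(329,66),(174,139),(331,138)]],
[[(464,332),(607,332),(460,392),(602,392)],[(466,251),(615,249),(462,314),(609,314)],[(470,67),(632,65),(467,139),(625,139)]],0,f)
d=M[2]-M[0];print(np.linalg.norm(d),np.degrees(np.arctan2(d[1],d[0])))
for q in [((252,432),(541,432)),((190,402),(606,402))]:
  a,b=[un(c,f(p),163) for p in q]
  print((a+b)/2,np.linalg.norm(a-b),np.degrees(np.arctan2(*(b-a)[1::-1])))
a,b=[un(c,f(p),86) for p in ((270,206),(491,192))]
print("dummy",(a+b)/2,np.linalg.norm(a-b),np.degrees(np.arctan2(*(b-a)[1::-1])))
go([577.5,17,150],np.radians(-6.6))
E
```

```text
[579.1  18.7  80. ] 120.1 -6.37
[583.1  54.3  80. ] 119.9 -6.37
[590.9 126.   80. ] 120.0 -6.3
107.99492851322898 83.73384680340142
[577.16749938  18.82596847 163.        ] 90.37242940814635 -6.534901677199367
[578.81322788  28.5919125  163.        ] 128.32201690389215 -6.50985227135072
dummy [578.96707     89.87007958  86.        ] 90.30306933006729 -2.858135575139414
row d [ 0.1  1.3 36.1] r [0.07 0.05 0.03] | grasp now [577.1  16.2 186.1] jawyaw -6.4 j6 0.03 open 0.186 t 5.3 F [-0.6 -0.5 -1.6]
```

Call:
play_rows(
  increments=[
    {"dx": 0.3, "dy": 1.6, "dz": 35, "rx": 0.07, "ry": 0.05, "rz": 0},
    {"dx": 0.3, "dy": 1.6, "dz": 65, "rx": 0.07, "ry": 0.05, "rz": 0},
    {"dx": 0.3, "dy": 1.6, "dz": 73, "rx": 0.07, "ry": 0.05, "rz": 0},
    {"dx": 0.3, "dy": 1.6, "dz": 73, "rx": 0.07, "ry": 0.05, "rz": 0},
    {"dx": 0.3, "dy": 1.6, "dz": 73, "rx": 0.07, "ry": 0.05, "rz": 0},
    {"dx": 0.3, "dy": 1.6, "dz": 73, "rx": 0.07, "ry": 0.05, "rz": 0},
  ],
)

```text
t: 5.78
eef_pos: [578.4, 16.5, 285.8]
tcp_rot: [3.14, 0.0, 1.458]
ft_force: [-0.3, 0.5, -1.1]
opening: 0.187
```

```bash
python3 - <<'E'
from fit import *
import pickle
go([578.7,16.5,108.5],np.radians(-6.4))
c=cam("wrist"); pickle.dump(c,open("c.pkl","wb"))
crop(c,60,10,440,290,2,"pics/w7c.png")
E
```

```text
row d [0.1 0.3 6. ] r [ 0.02  0.   -0.01] | grasp now [578.7  16.4 114.5] jawyaw -6.5 j6 0.03 open 0.187 t 5.8 F [-0.3  0.5 -1.1]
```

View pics/w7c.png

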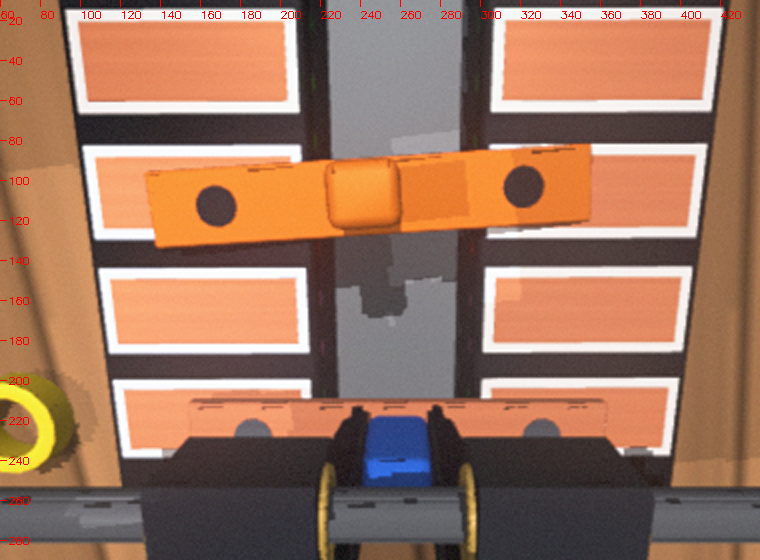

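```bash
python3 - <<'E'
from fit import *
import pickle
c=pickle.load(open("c.pkl","rb"))
f=lambda p:(60+p[0]/2,10+p[1]/2)
M,A=fit(c,[[(112,380),(310,380),(121,459)],[(99,269),(306,268),(109,354),(309,352)]],[[(677,378),(482,379),(669,457)],[(690,266),(485,267),(683,351),(482,352)]],0,f)
a,b=[un(c,f(p),80+12) for p in ((190,402),(606,402))]
print((a+b)/2,np.linalg.norm(a-b),np.degrees(np.arctan2(*(b-a)[1::-1])))
for p in [(112,380),(677,378),(121,459),(669,457)]: print(un(c,f(p),80))
E
```

```text
[578.9  23.   80. ] 141.8 -6.29
[582.6  54.6  80. ] 120.0 -6.23
[580.42529995  28.32720438  92.        ] 128.13535336431823 -6.52007941983747
[488.27251165  42.38564643  80.        ]
[671.34068769  22.16766895  80.        ]
[484.85244347  14.81753574  80.        ]
[668.79079338  -5.52557515  80.        ]
```

Call:
play_rows(
  increments=[
    {"dx": 1.2, "dy": -0.6, "dz": 3, "rx": 0.02, "ry": 0, "rz": 0},
    {"dx": 1.2, "dy": -0.6, "dz": 5, "rx": 0.02, "ry": 0, "rz": 0},
    {"dx": 1.2, "dy": -0.6, "dz": 6, "rx": 0.02, "ry": 0, "rz": 0},
    {"dx": 1.2, "dy": -0.6, "dz": 6, "rx": 0.02, "ry": 0, "rz": 0},
  ],
)

```text
t: 6.17
eef_pos: [577.8, 17.9, 280.0]
tcp_rot: [3.141, 0.0, 1.458]
ft_force: [-0.3, 0.2, -2.4]
opening: 0.183
```

Call:
play_rows(
  increments=[
    {"dx": 0, "dy": 0, "dz": 0, "rx": 0, "ry": 0, "rz": 0},
    {"dx": 0, "dy": 0, "dz": 0, "rx": 0, "ry": 0, "rz": 0},
    {"dx": 0, "dy": 0, "dz": 0, "rx": 0, "ry": 0, "rz": 0},
    {"dx": 0, "dy": 0, "dz": 0, "rx": 0, "ry": 0, "rz": 0},
  ],
  fingers=0.5,
)

```text
t: 6.5
eef_pos: [577.9, 17.9, 280.1]
tcp_rot: [3.141, 0.0, 1.458]
ft_force: [-0.4, 0.0, -1.4]
opening: 0.414
```

Call:
play_rows(
  increments=[
    {"dx": 0, "dy": 0, "dz": -20, "rx": 0, "ry": 0, "rz": 0},
    {"dx": 0, "dy": 0, "dz": -60, "rx": 0, "ry": 0, "rz": 0},
    {"dx": 0, "dy": 0, "dz": -90, "rx": 0, "ry": 0, "rz": 0},
    {"dx": 0, "dy": 0, "dz": -90, "rx": 0, "ry": 0, "rz": 0},
    {"dx": -60, "dy": 0, "dz": -90, "rx": 0, "ry": 0, "rz": 0},
    {"dx": -60, "dy": 0, "dz": -90, "rx": 0, "ry": 0, "rz": 0},
    {"dx": -60, "dy": 0, "dz": -90, "rx": 0, "ry": 0, "rz": 0},
    {"dx": -60, "dy": 0, "dz": -90, "rx": 0, "ry": 0, "rz": 0},
  ],
)

```text
t: 7.17
eef_pos: [571.0, -42.3, 369.9]
tcp_rot: [3.141, -0.0, 1.456]
ft_force: [0.9, 0.5, -0.7]
opening: 0.496
```

```bash
python3 - <<'E'
from fit import *
import pickle
go([539,-300,130],np.radians(-25))
c=cam("wrist"); pickle.dump(c,open("c.pkl","wb"))
crop(c,60,10,440,290,2,"pics/w8c.png")
c=cam("top"); crop(c,280,150,400,260,5,"pics/t8.png")
E
```

```text
row d [-259.7   -2.3   68.6] r [ 0.   -0.    3.07] | grasp now [571.  -42.3 198.6] jawyaw -6.6 j6 -0.07 open 0.496 t 7.2 F [ 0.9  0.5 -0.7]
```

View pics/w8c.png

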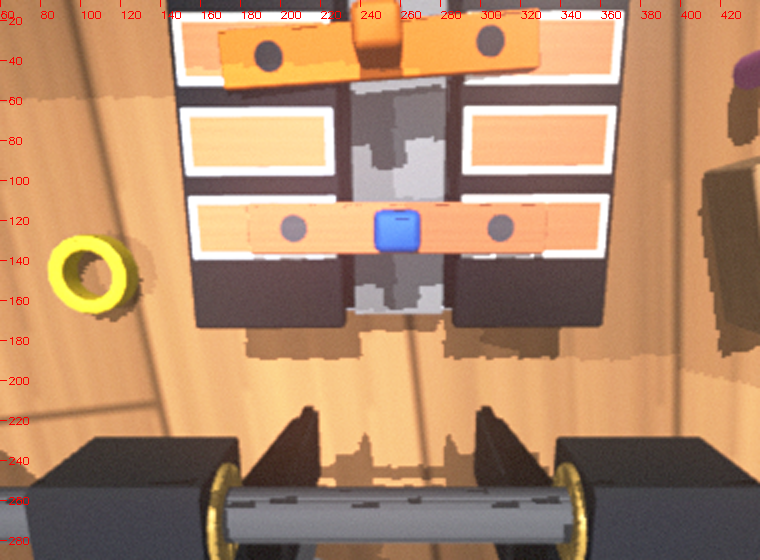

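View pics/t8.png

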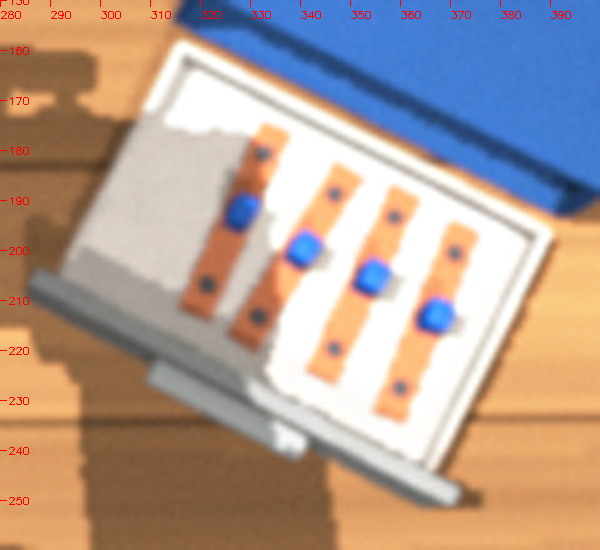

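Call:
play_rows(
  increments=[
    {"dx": -260, "dy": -1.5, "dz": 40, "rx": 0, "ry": 0, "rz": 3.1},
    {"dx": -260, "dy": -1.5, "dz": 40, "rx": 0, "ry": 0, "rz": 3.1},
    {"dx": -260, "dy": -1.5, "dz": 68, "rx": 0, "ry": 0, "rz": 3.1},
    {"dx": -260, "dy": -1.5, "dz": 68, "rx": 0, "ry": 0, "rz": 3.1},
    {"dx": -260, "dy": -1.5, "dz": 68, "rx": 0, "ry": 0, "rz": 3.1},
    {"dx": -260, "dy": -1.5, "dz": 68, "rx": 0, "ry": 0, "rz": 3.1},
    {"dx": -260, "dy": -1.5, "dz": 68, "rx": 0, "ry": 0, "rz": 3.1},
    {"dx": -260, "dy": -1.5, "dz": 68, "rx": 0, "ry": 0, "rz": 3.1},
  ],
)

```text
t: 7.93
eef_pos: [540.0, -302.1, 299.9]
tcp_rot: [-3.14, -0.0, 1.131]
ft_force: [-0.1, 0.8, -1.1]
opening: 0.497
```

```bash
python3 - <<'E'
from fit import *
go([540,-300,39],np.radians(-25))
c=cam("wrist"); crop(c,60,10,440,290,2,"pics/w9c.png")
go([540,-300,39],np.radians(-25))
E
```

```text
row d [ 1.8 -0.8 89.6] r [-0.02 -0.   -0.03] | grasp now [ 539.8 -301.9  128.6] jawyaw -25.2 j6 -0.18 open 0.497 t 7.9 F [-0.1  0.8 -1.1]
row d [-0.  -0.3 90.4] r [-0.01 -0.   -0.03] | grasp now [ 540.2 -300.   129.4] jawyaw -25.2 j6 -0.17 open 0.497 t 8.0 F [ 0.  -0.2  0.9]
```

View pics/w9c.png

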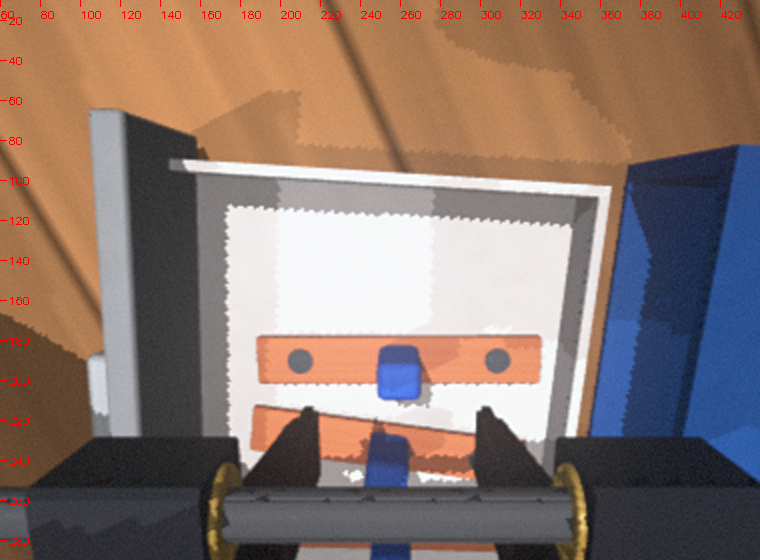

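```bash
python3 - <<'E'
from fit import *
c=cam("wrist")
f=lambda p:(60+p[0]/2,10+p[1]/2)
a,b=[un(c,f(p),18) for p in ((300,361),(497,361))]
print((a+b)/2,np.linalg.norm(a-b),np.degrees(np.arctan2(*(b-a)[1::-1])))
go([540,-300,39],np.radians(-25))
E
```

```text
[ 541.40757718 -298.47740491   18.        ] 90.10595645531394 -25.142173388228233
row d [-1.3 -0.  91. ] r [-0.01 -0.01 -0.01] | grasp now [ 540.5 -298.8  130. ] jawyaw -25.1 j6 -0.17 open 0.501 t 8.0 F [-0.4  0.6  0.9]
```

Call:
play_rows(
  increments=[
    {"dx": -0.3, "dy": 0.3, "dz": 40, "rx": 0, "ry": 0, "rz": 0},
    {"dx": -0.3, "dy": 0.3, "dz": 75, "rx": 0, "ry": 0, "rz": 0},
    {"dx": -0.3, "dy": 0.3, "dz": 91, "rx": 0, "ry": 0, "rz": 0},
    {"dx": -0.3, "dy": 0.3, "dz": 91, "rx": 0, "ry": 0, "rz": 0},
    {"dx": -0.3, "dy": 0.3, "dz": 91, "rx": 0, "ry": 0, "rz": 0},
    {"dx": -0.3, "dy": 0.3, "dz": 91, "rx": 0, "ry": 0, "rz": 0},
  ],
)

```text
t: 8.53
eef_pos: [541.4, -297.6, 210.8]
tcp_rot: [-3.141, -0.001, 1.135]
ft_force: [-0.6, -0.2, 0.1]
opening: 0.502
```

Call:
play_rows(
  increments=[
    {"dx": 0, "dy": 0, "dz": 0, "rx": 0, "ry": 0, "rz": 0},
    {"dx": 0, "dy": 0, "dz": 0, "rx": 0, "ry": 0, "rz": 0},
    {"dx": 0, "dy": 0, "dz": 0, "rx": 0, "ry": 0, "rz": 0},
    {"dx": 0, "dy": 0, "dz": 0, "rx": 0, "ry": 0, "rz": 0},
    {"dx": 0, "dy": 0, "dz": 0, "rx": 0, "ry": 0, "rz": 0},
    {"dx": 0, "dy": 0, "dz": 0, "rx": 0, "ry": 0, "rz": 0},
    {"dx": 0, "dy": 0, "dz": 0, "rx": 0, "ry": 0, "rz": 0},
  ],
  fingers=0.0,
)

```text
t: 9.12
eef_pos: [541.5, -297.6, 211.0]
tcp_rot: [-3.142, -0.001, 1.135]
ft_force: [0.7, 0.2, 1.4]
opening: 0.188
```

Call:
play_rows(
  increments=[
    {"dx": 0, "dy": 0, "dz": -20, "rx": 0, "ry": 0, "rz": 0},
    {"dx": 0, "dy": 0, "dz": -50, "rx": 0, "ry": 0, "rz": 0},
    {"dx": 0, "dy": 0, "dz": -85, "rx": 0, "ry": 0, "rz": 0},
    {"dx": 0, "dy": 0, "dz": -125, "rx": 0, "ry": 0, "rz": 0},
    {"dx": 0, "dy": 0, "dz": -150, "rx": 0, "ry": 0, "rz": 0},
    {"dx": 0, "dy": 0, "dz": -150, "rx": 0, "ry": 0, "rz": 0},
  ],
)

```text
t: 9.62
eef_pos: [541.7, -297.9, 366.4]
tcp_rot: [3.134, 0.001, 1.135]
ft_force: [-0.4, -0.4, -1.1]
opening: 0.189
```

```bash
python3 - <<'E'
from fit import *
go([582,53.5,180],np.radians(-6.3))
c=cam("wrist"); crop(c,60,10,440,290,2,"pics/w10c.png")
E
```

```text
row d [ 335.6 -112.    14. ] r [ 0.07  0.02 -3.11] | grasp now [ 542.8 -298.6  195.1] jawyaw -25.0 j6 -0.17 open 0.189 t 9.6 F [-0.4 -0.4 -1.1]
```

View pics/w10c.png

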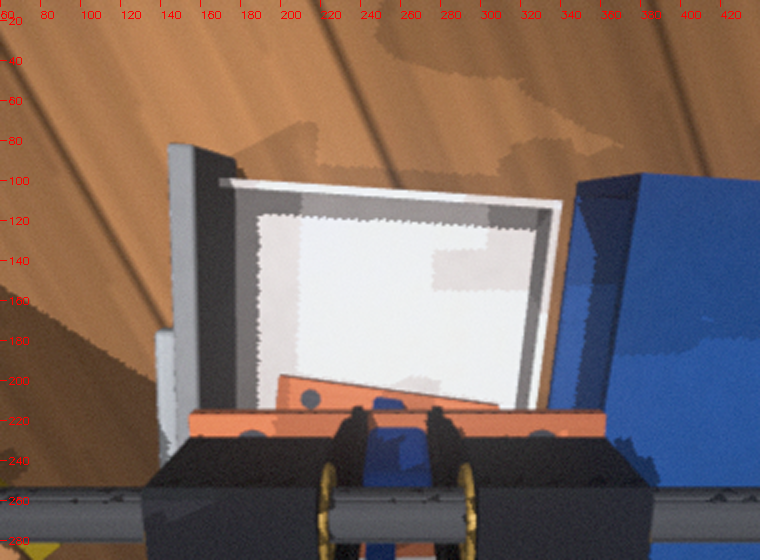

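Call:
play_rows(
  increments=[
    {"dx": 338, "dy": -112, "dz": 14, "rx": 0.07, "ry": 0, "rz": -3.1},
    {"dx": 338, "dy": -112, "dz": 14, "rx": 0.07, "ry": 0, "rz": -3.1},
    {"dx": 338, "dy": -112, "dz": 14, "rx": 0.07, "ry": 0, "rz": -3.1},
    {"dx": 338, "dy": -112, "dz": 14, "rx": 0.07, "ry": 0, "rz": -3.1},
    {"dx": 338, "dy": -112, "dz": 14, "rx": 0.07, "ry": 0, "rz": -3.1},
    {"dx": 338, "dy": -112, "dz": 14, "rx": 0.07, "ry": 0, "rz": -3.1},
    {"dx": 338, "dy": -112, "dz": 14, "rx": 0.07, "ry": 0, "rz": -3.1},
    {"dx": 338, "dy": -112, "dz": 14, "rx": 0.07, "ry": 0, "rz": -3.1},
  ],
)

```text
t: 10.33
eef_pos: [579.6, 35.1, 347.8]
tcp_rot: [-3.135, 0.001, 1.459]
ft_force: [0.4, -0.3, -1.9]
opening: 0.187
```

```bash
python3 - <<'E'
from fit import *
go([582.1,56.5,114],np.radians(-6.4))
E
```

```text
row d [21.6  0.5 62.4] r [-0.06  0.01 -0.  ] | grasp now [578.5  35.1 176.5] jawyaw -6.4 j6 0.06 open 0.187 t 10.3 F [ 0.4 -0.3 -1.9]
```

Call:
play_rows(
  increments=[
    {"dx": 21.6, "dy": 0.5, "dz": 10, "rx": -0.06, "ry": 0, "rz": 0},
    {"dx": 21.6, "dy": 0.5, "dz": 10, "rx": -0.06, "ry": 0, "rz": 0},
    {"dx": 21.6, "dy": 0.5, "dz": 40, "rx": -0.06, "ry": 0, "rz": 0},
    {"dx": 21.6, "dy": 0.5, "dz": 62, "rx": -0.06, "ry": 0, "rz": 0},
    {"dx": 21.6, "dy": 0.5, "dz": 62, "rx": -0.06, "ry": 0, "rz": 0},
    {"dx": 21.6, "dy": 0.5, "dz": 62, "rx": -0.06, "ry": 0, "rz": 0},
    {"dx": 21.6, "dy": 0.5, "dz": 62, "rx": -0.06, "ry": 0, "rz": 0},
  ],
)

```text
t: 10.92
eef_pos: [582.4, 56.1, 286.1]
tcp_rot: [-3.141, 0.001, 1.459]
ft_force: [-0.1, 0.0, -0.8]
opening: 0.186
```

```bash
python3 - <<'E'
from fit import *
import pickle
c=cam("wrist"); pickle.dump(c,open("c.pkl","wb")); crop(c,60,10,440,290,2,"pics/w11c.png")
go([582.1,56.5,108.3],np.radians(-6.4))
E
```

```text
row d [ 0.4 -0.3  7. ] r [ 0.01  0.01 -0.  ] | grasp now [582.5  56.  115.3] jawyaw -6.4 j6 0.1 open 0.188 t 11.0 F [-0.9 -0.8 -1.3]
```

View pics/w11c.png

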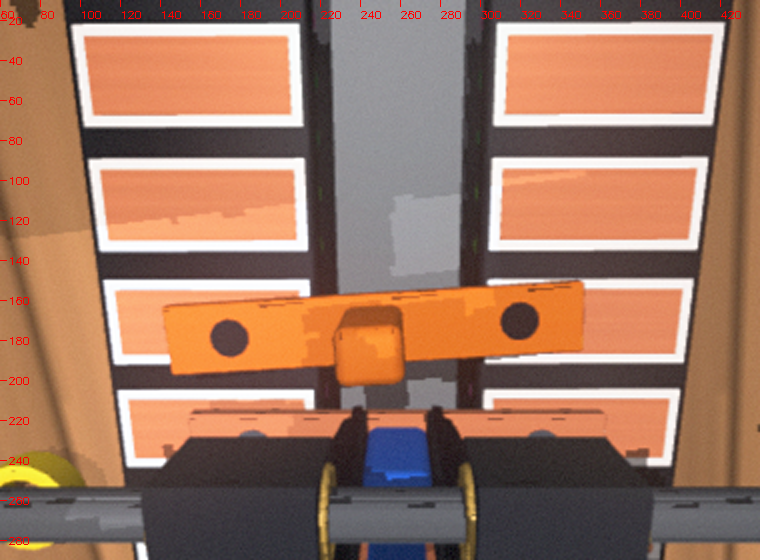

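```bash
python3 - <<'E'
from fit import *
import pickle
c=pickle.load(open("c.pkl","rb"))
f=lambda p:(60+p[0]/2,10+p[1]/2)
print(np.mean([un(c,f(p),80) for p in [(118,390),(679,388),(128,467),(671,466)]],0))
a,b=[un(c,f(p),80+13) for p in ((189,411),(605,411))]
print((a+b)/2-11*np.array([.11,.994,0]))
go([582.1,56.5,108.3],np.radians(-6.4))
E
```

```text
[582.79729217  54.50533879  80.        ]
[582.11057487  54.32612171  93.        ]
row d [ 0.4 -0.3  7. ] r [ 0.01  0.01 -0.  ] | grasp now [582.5  56.  115.3] jawyaw -6.4 j6 0.1 open 0.188 t 11.0 F [-0.9 -0.8 -1.3]
```

Call:
play_rows(
  increments=[
    {"dx": 0.2, "dy": 0.5, "dz": 3, "rx": 0, "ry": 0, "rz": 0},
    {"dx": 0.2, "dy": 0.5, "dz": 6, "rx": 0, "ry": 0, "rz": 0},
    {"dx": 0.2, "dy": 0.5, "dz": 7, "rx": 0, "ry": 0, "rz": 0},
    {"dx": 0.2, "dy": 0.5, "dz": 7, "rx": 0, "ry": 0, "rz": 0},
  ],
)

```text
t: 11.3
eef_pos: [582.9, 56.2, 279.7]
tcp_rot: [3.141, 0.0, 1.458]
ft_force: [-0.1, 0.6, -1.8]
opening: 0.186
```

Call:
play_rows(
  increments=[
    {"dx": 0, "dy": 0, "dz": 0, "rx": 0, "ry": 0, "rz": 0},
    {"dx": 0, "dy": 0, "dz": 0, "rx": 0, "ry": 0, "rz": 0},
    {"dx": 0, "dy": 0, "dz": 0, "rx": 0, "ry": 0, "rz": 0},
    {"dx": 0, "dy": 0, "dz": 0, "rx": 0, "ry": 0, "rz": 0},
  ],
  fingers=0.5,
)

```text
t: 11.63
eef_pos: [582.9, 56.2, 279.8]
tcp_rot: [3.14, 0.0, 1.459]
ft_force: [0.3, -0.0, 0.3]
opening: 0.413
```

Call:
play_rows(
  increments=[
    {"dx": 0, "dy": 0, "dz": -20, "rx": 0, "ry": 0, "rz": 0},
    {"dx": 0, "dy": 0, "dz": -60, "rx": 0, "ry": 0, "rz": 0},
    {"dx": 0, "dy": 0, "dz": -90, "rx": 0, "ry": 0, "rz": 0},
    {"dx": -60, "dy": 0, "dz": -90, "rx": 0, "ry": 0, "rz": 0},
    {"dx": -100, "dy": 0, "dz": -90, "rx": 0, "ry": 0, "rz": 0},
    {"dx": -100, "dy": 0, "dz": -90, "rx": 0, "ry": 0, "rz": 0},
    {"dx": -100, "dy": 0, "dz": -90, "rx": 0, "ry": 0, "rz": 0},
  ],
)

```text
t: 12.22
eef_pos: [571.2, -46.1, 370.2]
tcp_rot: [3.14, 0.001, 1.455]
ft_force: [0.1, -0.0, 1.2]
opening: 0.501
```

```bash
python3 - <<'E'
from fit import *
import pickle
c=cam("wrist"); pickle.dump(c,open("c.pkl","wb"))
crop(c,60,10,440,290,2,"pics/w12c.png")
c=cam("top"); crop(c,280,150,400,260,5,"pics/t12.png")
go([517.5,-336.5,130],np.radians(-33.4))
E
```

```text
row d [-297.3  -20.5   68.7] r [ 0.01 -0.    4.48] | grasp now [571.8 -43.5 198.6] jawyaw -6.5 j6 -0.08 open 0.498 t 12.3 F [-0.4  0.5  0.2]
```

View pics/w12c.png

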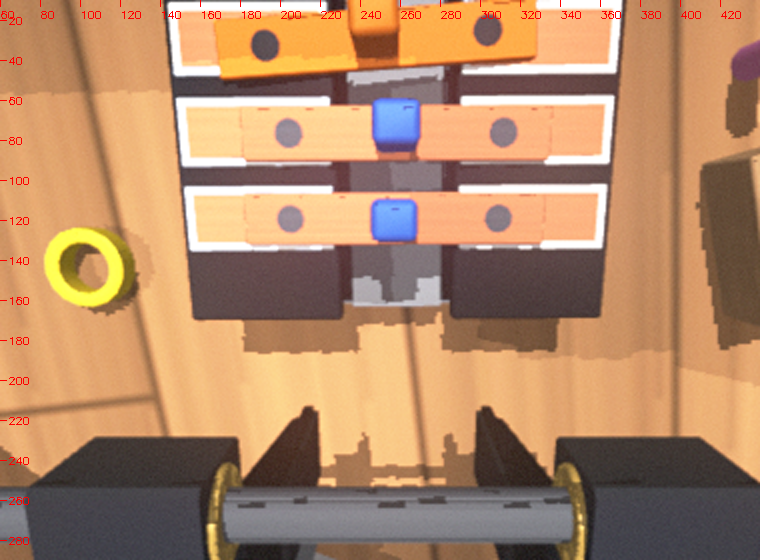

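View pics/t12.png

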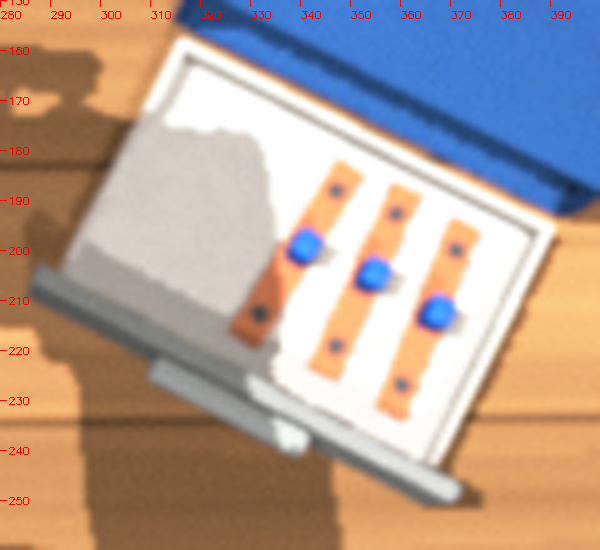

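Call:
play_rows(
  increments=[
    {"dx": -297, "dy": -20, "dz": 40, "rx": 0, "ry": 0, "rz": 4.5},
    {"dx": -297, "dy": -20, "dz": 40, "rx": 0, "ry": 0, "rz": 4.5},
    {"dx": -297, "dy": -20, "dz": 68, "rx": 0, "ry": 0, "rz": 4.5},
    {"dx": -297, "dy": -20, "dz": 68, "rx": 0, "ry": 0, "rz": 4.5},
    {"dx": -297, "dy": -20, "dz": 68, "rx": 0, "ry": 0, "rz": 4.5},
    {"dx": -297, "dy": -20, "dz": 68, "rx": 0, "ry": 0, "rz": 4.5},
    {"dx": -297, "dy": -20, "dz": 68, "rx": 0, "ry": 0, "rz": 4.5},
    {"dx": -297, "dy": -20, "dz": 68, "rx": 0, "ry": 0, "rz": 4.5},
  ],
)

```text
t: 12.98
eef_pos: [517.6, -339.3, 300.4]
tcp_rot: [3.141, -0.0, 0.984]
ft_force: [0.0, -0.1, 0.1]
opening: 0.503
```

Call:
play_rows(
  increments=[
    {"dx": 0, "dy": 0, "dz": 0, "rx": 0, "ry": 0, "rz": 0},
  ],
)

```text
t: 13.07
eef_pos: [517.5, -340.9, 299.2]
tcp_rot: [-3.141, -0.0, 0.982]
ft_force: [0.1, 0.9, 0.6]
opening: 0.503
```

```bash
python3 - <<'E'
from fit import *
import pickle
c=cam("wrist"); pickle.dump(c,open("c.pkl","wb")); crop(c,60,10,440,290,2,"pics/w13c.png")
go([517.5,-336.5,39],np.radians(-33.4))
E
```

```text
row d [ 2.5 -1.9 89.1] r [-0.01 -0.   -0.05] | grasp now [ 517.7 -339.6  128.1] jawyaw -33.7 j6 -0.1 open 0.498 t 13.1 F [ 0.1  1.1 -0.2]
```

View pics/w13c.png

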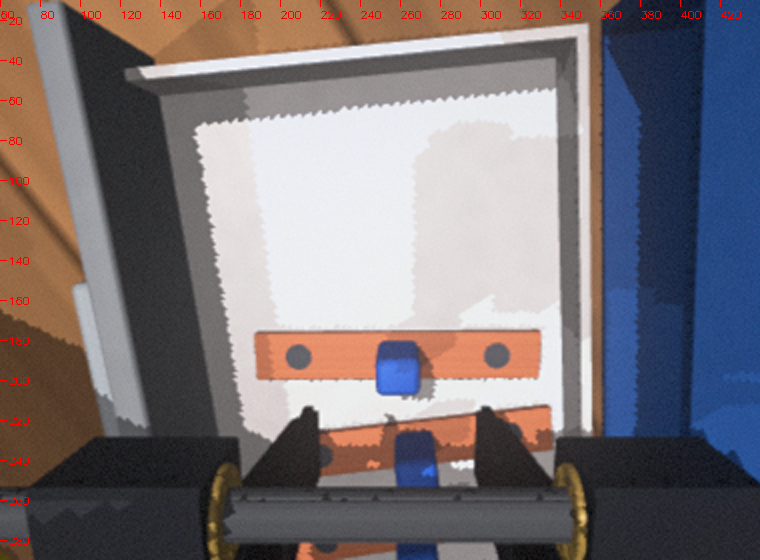

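```bash
python3 - <<'E'
from fit import *
import pickle
c=pickle.load(open("c.pkl","rb"))
f=lambda p:(60+p[0]/2,10+p[1]/2)
a,b=[un(c,f(p),18) for p in ((298,357),(497,356))]
print((a+b)/2,np.linalg.norm(a-b),np.degrees(np.arctan2(*(b-a)[1::-1])))
m=(a+b)/2
go([m[0],m[1],39],np.arctan2(*(b-a)[1::-1]))
E
```

```text
[ 519.85006989 -337.23086923   18.        ] 90.31587657305835 -33.41801155842773
row d [ 3.2  0.5 89.1] r [-0.01 -0.   -0.04] | grasp now [ 517.7 -339.6  128.1] jawyaw -33.7 j6 -0.1 open 0.498 t 13.1 F [ 0.1  1.1 -0.2]
```

Call:
play_rows(
  increments=[
    {"dx": 2.5, "dy": 0, "dz": 40, "rx": 0, "ry": 0, "rz": 0},
    {"dx": 2.5, "dy": 0, "dz": 75, "rx": 0, "ry": 0, "rz": 0},
    {"dx": 2.5, "dy": 0, "dz": 89, "rx": 0, "ry": 0, "rz": 0},
    {"dx": 2.5, "dy": 0, "dz": 89, "rx": 0, "ry": 0, "rz": 0},
    {"dx": 2.5, "dy": 0, "dz": 89, "rx": 0, "ry": 0, "rz": 0},
    {"dx": 2.5, "dy": 0, "dz": 89, "rx": 0, "ry": 0, "rz": 0},
  ],
)

```text
t: 13.62
eef_pos: [520.0, -335.6, 210.8]
tcp_rot: [-3.141, -0.0, 0.985]
ft_force: [-0.8, 0.4, -0.1]
opening: 0.497
```

Call:
play_rows(
  increments=[
    {"dx": 0, "dy": 0, "dz": 0, "rx": 0, "ry": 0, "rz": 0},
    {"dx": 0, "dy": 0, "dz": 0, "rx": 0, "ry": 0, "rz": 0},
    {"dx": 0, "dy": 0, "dz": 0, "rx": 0, "ry": 0, "rz": 0},
    {"dx": 0, "dy": 0, "dz": 0, "rx": 0, "ry": 0, "rz": 0},
    {"dx": 0, "dy": 0, "dz": 0, "rx": 0, "ry": 0, "rz": 0},
    {"dx": 0, "dy": 0, "dz": 0, "rx": 0, "ry": 0, "rz": 0},
    {"dx": 0, "dy": 0, "dz": 0, "rx": 0, "ry": 0, "rz": 0},
  ],
  fingers=0.0,
)

```text
t: 14.2
eef_pos: [520.1, -335.7, 211.0]
tcp_rot: [-3.141, -0.001, 0.985]
ft_force: [1.9, 0.9, 1.9]
opening: 0.187
```

Call:
play_rows(
  increments=[
    {"dx": 0, "dy": 0, "dz": -20, "rx": 0, "ry": 0, "rz": 0},
    {"dx": 0, "dy": 0, "dz": -50, "rx": 0, "ry": 0, "rz": 0},
    {"dx": 0, "dy": 0, "dz": -85, "rx": 0, "ry": 0, "rz": 0},
    {"dx": 0, "dy": 0, "dz": -125, "rx": 0, "ry": 0, "rz": 0},
    {"dx": 0, "dy": 0, "dz": -150, "rx": 0, "ry": 0, "rz": 0},
    {"dx": 0, "dy": 0, "dz": -150, "rx": 0, "ry": 0, "rz": 0},
  ],
)

```text
t: 14.7
eef_pos: [520.3, -336.0, 366.4]
tcp_rot: [3.134, 0.0, 0.985]
ft_force: [0.9, -0.2, -1.8]
opening: 0.188
```

```bash
python3 - <<'E'
from fit import *
go([593.8,162.5,185],np.radians(-6.3))
c=cam("wrist"); crop(c,60,10,440,290,2,"pics/w14c.png")
E
```

```text
row d [ 456.  -214.5    8.4] r [ 0.07  0.02 -4.55] | grasp now [ 521.3 -336.8  195.1] jawyaw -33.6 j6 -0.09 open 0.188 t 14.7 F [ 0.9 -0.2 -1.8]
```

View pics/w14c.png

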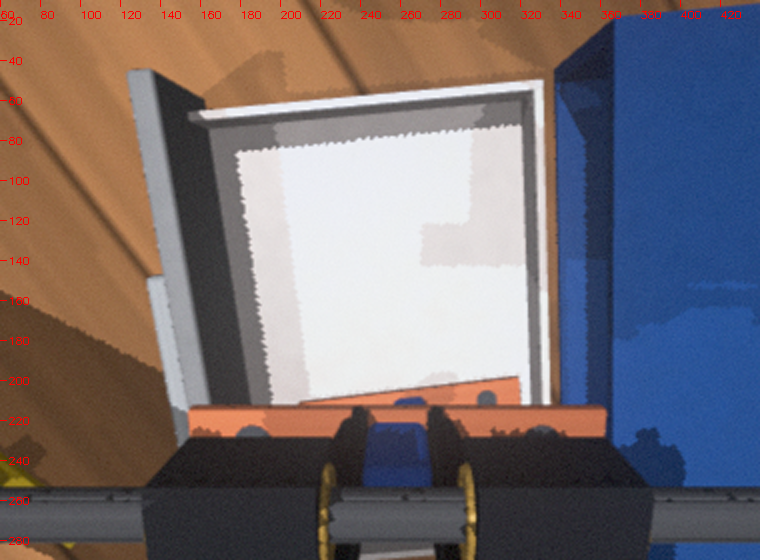

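Call:
play_rows(
  increments=[
    {"dx": 456, "dy": -214, "dz": 8, "rx": 0.07, "ry": 0, "rz": -4.5},
    {"dx": 456, "dy": -214, "dz": 8, "rx": 0.07, "ry": 0, "rz": -4.5},
    {"dx": 456, "dy": -214, "dz": 8, "rx": 0.07, "ry": 0, "rz": -4.5},
    {"dx": 456, "dy": -214, "dz": 8, "rx": 0.07, "ry": 0, "rz": -4.5},
    {"dx": 456, "dy": -214, "dz": 8, "rx": 0.07, "ry": 0, "rz": -4.5},
    {"dx": 456, "dy": -214, "dz": 8, "rx": 0.07, "ry": 0, "rz": -4.5},
    {"dx": 456, "dy": -214, "dz": 8, "rx": 0.07, "ry": 0, "rz": -4.5},
    {"dx": 456, "dy": -214, "dz": 8, "rx": 0.07, "ry": 0, "rz": -4.5},
  ],
)

```text
t: 15.42
eef_pos: [568.6, -4.1, 354.9]
tcp_rot: [-3.135, 0.0, 1.456]
ft_force: [0.6, -0.5, -2.2]
opening: 0.187
```

```bash
python3 - <<'E'
from fit import *
go([593.8,162.5,185],np.radians(-6.4))
E
```

```text
row d [168.4   5.9  -1.4] r [-0.06  0.   -0.03] | grasp now [567.5  -4.  183.6] jawyaw -6.6 j6 -0.01 open 0.187 t 15.4 F [ 0.6 -0.5 -2.2]
```

Call:
play_rows(
  increments=[
    {"dx": 168, "dy": 6, "dz": 0, "rx": -0.06, "ry": 0, "rz": 0},
    {"dx": 168, "dy": 6, "dz": 0, "rx": -0.06, "ry": 0, "rz": 0},
    {"dx": 168, "dy": 6, "dz": 0, "rx": -0.06, "ry": 0, "rz": 0},
    {"dx": 168, "dy": 6, "dz": 0, "rx": -0.06, "ry": 0, "rz": 0},
    {"dx": 168, "dy": 6, "dz": 35, "rx": -0.06, "ry": 0, "rz": 0},
    {"dx": 168, "dy": 6, "dz": 65, "rx": -0.06, "ry": 0, "rz": 0},
    {"dx": 168, "dy": 6, "dz": 69, "rx": -0.06, "ry": 0, "rz": 0},
    {"dx": 168, "dy": 6, "dz": 69, "rx": -0.06, "ry": 0, "rz": 0},
  ],
)

```text
t: 16.08
eef_pos: [593.0, 162.0, 283.1]
tcp_rot: [-3.136, 0.002, 1.456]
ft_force: [0.2, -0.1, -1.0]
opening: 0.189
```

Call:
play_rows(
  increments=[
    {"dx": 0, "dy": 0, "dz": 0, "rx": 0, "ry": 0, "rz": 0},
  ],
)

```text
t: 16.17
eef_pos: [593.4, 161.6, 283.6]
tcp_rot: [-3.136, 0.002, 1.455]
ft_force: [0.5, 0.3, -1.2]
opening: 0.19
```

```bash
python3 - <<'E'
from fit import *
import pickle
c=cam("wrist"); pickle.dump(c,open("c.pkl","wb")); crop(c,60,10,440,290,2,"pics/w15c.png")
go([593.8,162.5,108.3],np.radians(-6.4))
E
```

```text
row d [1.1 0.4 4. ] r [-0.06  0.02 -0.04] | grasp now [592.2 161.2 112.3] jawyaw -6.6 j6 0.27 open 0.185 t 16.2 F [-1.  -0.2 -2.1]
```

View pics/w15c.png

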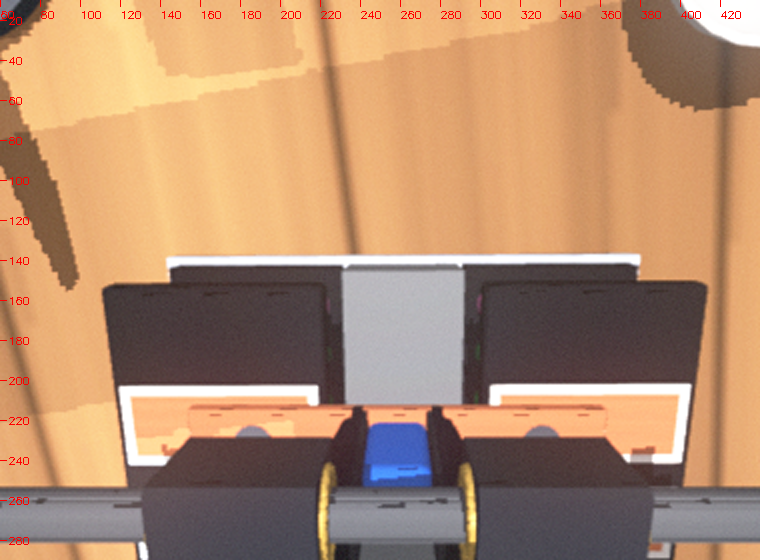

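```bash
python3 - <<'E'
from fit import *
import pickle
c=pickle.load(open("c.pkl","rb"))
f=lambda p:(60+p[0]/2,10+p[1]/2)
P=[un(c,f(p),80) for p in [(119,388),(691,385),(129,466),(683,463)]]
print(np.mean(P,0),[np.degrees(np.arctan2(*(P[i+1]-P[i])[1::-1])) for i in (0,2)])
a,b=[un(c,f(p),112.3-28.3+6) for p in ((190,406),(606,406))]
print((a+b)/2-11*np.array([.11,.994,0]),np.degrees(np.arctan2(*(b-a)[1::-1])))
go([592.2,161.2,108.3],np.radians(-6.4))
E
```

```text
[594.67507469 161.44954665  80.        ] [np.float64(-6.227577645583312), np.float64(-6.163778716585093)]
[592.40951513 161.1661474   90.        ] -6.53161558888461
row d [-0.3 -1.   4. ] r [-0.06  0.02 -0.04] | grasp now [592.2 161.2 112.3] jawyaw -6.6 j6 0.27 open 0.185 t 16.2 F [-1.  -0.2 -2.1]
```

Call:
play_rows(
  increments=[
    {"dx": 0.3, "dy": 1.1, "dz": 0, "rx": -0.06, "ry": 0.02, "rz": -0.05},
    {"dx": 0.3, "dy": 1.1, "dz": 0, "rx": -0.06, "ry": 0.02, "rz": -0.05},
    {"dx": 0.3, "dy": 1.1, "dz": 0, "rx": -0.06, "ry": 0.02, "rz": -0.05},
    {"dx": 0.3, "dy": 1.1, "dz": 0, "rx": -0.06, "ry": 0.02, "rz": -0.05},
  ],
)

```text
t: 16.55
eef_pos: [594.5, 161.4, 284.4]
tcp_rot: [3.14, -0.001, 1.46]
ft_force: [0.0, 0.8, -1.4]
opening: 0.189
```

```bash
python3 - <<'E'
from fit import *
go([594.3,161.6,108.3],np.radians(-6.3))
E
```

```text
row d [ 0.2 -0.2  4.8] r [ 0.01 -0.01 -0.01] | grasp now [594.7 161.5 113.1] jawyaw -6.4 j6 0.27 open 0.189 t 16.6 F [ 0.   0.8 -1.4]
```

Call:
play_rows(
  increments=[
    {"dx": 0.2, "dy": -0.2, "dz": 3, "rx": 0, "ry": 0, "rz": 0},
    {"dx": 0.2, "dy": -0.2, "dz": 5, "rx": 0, "ry": 0, "rz": 0},
    {"dx": 0.2, "dy": -0.2, "dz": 5, "rx": 0, "ry": 0, "rz": 0},
    {"dx": 0.2, "dy": -0.2, "dz": 5, "rx": 0, "ry": 0, "rz": 0},
  ],
)

```text
t: 16.88
eef_pos: [594.3, 161.6, 279.2]
tcp_rot: [3.141, -0.0, 1.46]
ft_force: [-0.4, -0.7, -1.1]
opening: 0.187
```

Call:
play_rows(
  increments=[
    {"dx": 0, "dy": 0, "dz": 0, "rx": 0, "ry": 0, "rz": 0},
    {"dx": 0, "dy": 0, "dz": 0, "rx": 0, "ry": 0, "rz": 0},
    {"dx": 0, "dy": 0, "dz": 0, "rx": 0, "ry": 0, "rz": 0},
    {"dx": 0, "dy": 0, "dz": 0, "rx": 0, "ry": 0, "rz": 0},
  ],
  fingers=0.5,
)

```text
t: 17.22
eef_pos: [594.3, 161.6, 279.3]
tcp_rot: [3.14, -0.001, 1.46]
ft_force: [0.6, -0.1, 0.4]
opening: 0.412
```

Call:
play_rows(
  increments=[
    {"dx": 0, "dy": 0, "dz": -20, "rx": 0, "ry": 0, "rz": 0},
    {"dx": 0, "dy": 0, "dz": -60, "rx": 0, "ry": 0, "rz": 0},
    {"dx": 0, "dy": 0, "dz": -90, "rx": 0, "ry": 0, "rz": 0},
    {"dx": -60, "dy": 0, "dz": -90, "rx": 0, "ry": 0, "rz": 0},
    {"dx": -160, "dy": 0, "dz": -90, "rx": 0, "ry": 0, "rz": 0},
    {"dx": -160, "dy": 0, "dz": -90, "rx": 0, "ry": 0, "rz": 0},
    {"dx": -160, "dy": 0, "dz": -90, "rx": 0, "ry": 0, "rz": 0},
    {"dx": -160, "dy": 0, "dz": -90, "rx": 0, "ry": 0, "rz": 0},
  ],
)

```text
t: 17.88
eef_pos: [575.9, -2.2, 369.5]
tcp_rot: [3.14, 0.0, 1.456]
ft_force: [0.7, -0.8, 0.2]
opening: 0.499
```

```bash
python3 - <<'E'
from fit import *
import pickle
c=cam("wrist"); pickle.dump(c,open("c.pkl","wb"))
crop(c,60,10,440,290,2,"pics/w16c.png")
c=cam("top"); crop(c,280,150,400,260,5,"pics/t16.png")
go([500.5,-377.5,130],np.radians(-26.7))
E
```

```text
row d [-385.2  -32.5   67.8] r [ 0.01 -0.01  3.36] | grasp now [576.6   1.5 198.1] jawyaw -6.5 j6 0.0 open 0.499 t 18.0 F [-0.3  0.8 -0.7]
```

View pics/w16c.png

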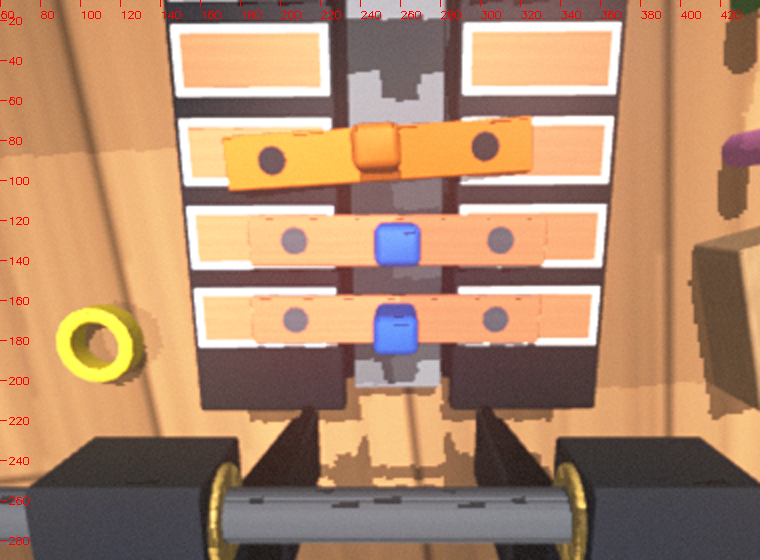

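View pics/t16.png

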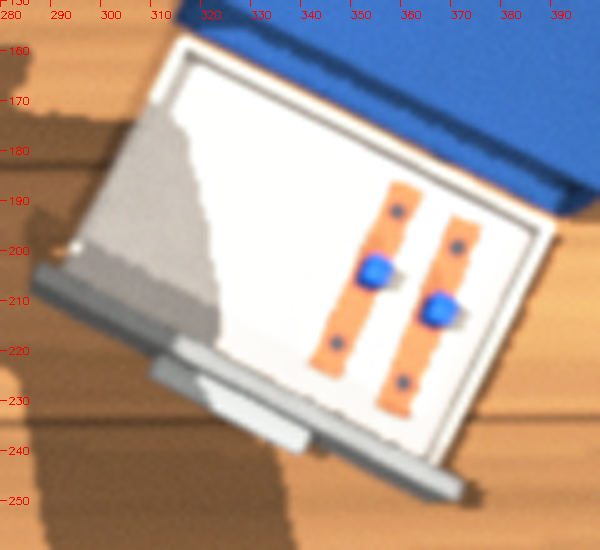

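Call:
play_rows(
  increments=[
    {"dx": -385, "dy": -31, "dz": 20, "rx": 0, "ry": 0, "rz": 3.4},
    {"dx": -385, "dy": -31, "dz": 20, "rx": 0, "ry": 0, "rz": 3.4},
    {"dx": -385, "dy": -31, "dz": 20, "rx": 0, "ry": 0, "rz": 3.4},
    {"dx": -385, "dy": -31, "dz": 68, "rx": 0, "ry": 0, "rz": 3.4},
    {"dx": -385, "dy": -31, "dz": 68, "rx": 0, "ry": 0, "rz": 3.4},
    {"dx": -385, "dy": -31, "dz": 68, "rx": 0, "ry": 0, "rz": 3.4},
    {"dx": -385, "dy": -31, "dz": 68, "rx": 0, "ry": 0, "rz": 3.4},
    {"dx": -385, "dy": -31, "dz": 68, "rx": 0, "ry": 0, "rz": 3.4},
  ],
)

```text
t: 18.65
eef_pos: [513.7, -319.5, 314.7]
tcp_rot: [3.14, -0.001, 1.103]
ft_force: [0.9, -0.1, -0.1]
opening: 0.5
```

```bash
python3 - <<'E'
from fit import *
go([501.5,-377.5,130],np.radians(-26.7))
E
```

```text
row d [-57.3  15.2  13.4] r [ 0.01 -0.01 -0.02] | grasp now [ 514.  -319.4  143.4] jawyaw -26.8 j6 -0.2 open 0.5 t 18.6 F [ 0.9 -0.1 -0.1]
```

Call:
play_rows(
  increments=[
    {"dx": -57, "dy": 15, "dz": 13, "rx": 0, "ry": 0, "rz": 0},
    {"dx": -57, "dy": 15, "dz": 13, "rx": 0, "ry": 0, "rz": 0},
    {"dx": -57, "dy": 15, "dz": 13, "rx": 0, "ry": 0, "rz": 0},
    {"dx": -57, "dy": 15, "dz": 13, "rx": 0, "ry": 0, "rz": 0},
  ],
)

```text
t: 18.98
eef_pos: [501.9, -376.9, 301.1]
tcp_rot: [3.141, -0.002, 1.102]
ft_force: [-0.7, 0.3, -0.7]
opening: 0.5
```

```bash
python3 - <<'E'
from fit import *
import pickle
c=cam("wrist"); pickle.dump(c,open("c.pkl","wb")); crop(c,60,10,440,290,2,"pics/w17c.png")
E
```

```text
(no output)
```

View pics/w17c.png

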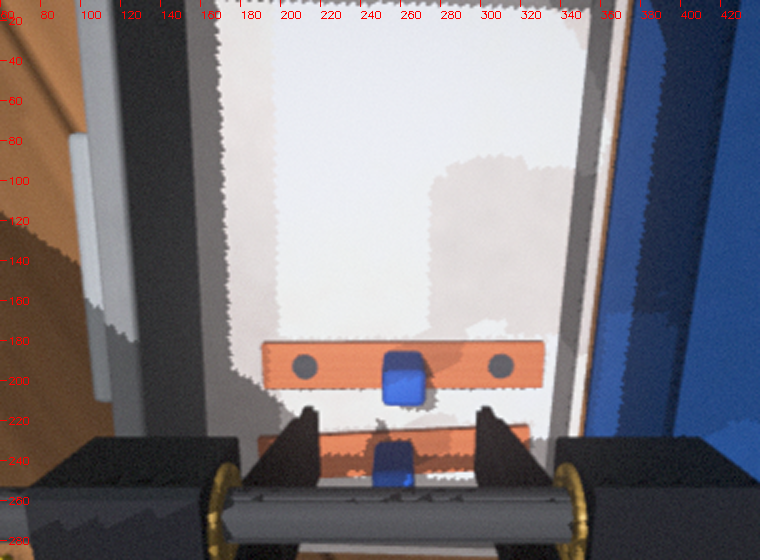

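```bash
python3 - <<'E'
from fit import *
import pickle
c=pickle.load(open("c.pkl","rb"))
f=lambda p:(60+p[0]/2,10+p[1]/2)
a,b=[un(c,f(p),18) for p in ((305,366),(501,366))]
print((a+b)/2,np.linalg.norm(a-b),np.degrees(np.arctan2(*(b-a)[1::-1])))
m=(a+b)/2
go([m[0],m[1]-.7,39],np.arctan2(*(b-a)[1::-1]))
E
```

```text
[ 504.37883032 -378.30174139   18.        ] 89.98145903763334 -26.86589747987421
row d [-1.8  3.3 91.2] r [ 0.01 -0.02  0.01] | grasp now [ 502.4 -375.8  130.2] jawyaw -26.8 j6 -0.28 open 0.5 t 19.0 F [-0.1  0.4  0. ]
```

Call:
play_rows(
  increments=[
    {"dx": -1.8, "dy": 3, "dz": 40, "rx": 0, "ry": 0, "rz": 0},
    {"dx": -1.8, "dy": 3, "dz": 75, "rx": 0, "ry": 0, "rz": 0},
    {"dx": -1.8, "dy": 3, "dz": 91, "rx": 0, "ry": 0, "rz": 0},
    {"dx": -1.8, "dy": 3, "dz": 91, "rx": 0, "ry": 0, "rz": 0},
    {"dx": -1.8, "dy": 3, "dz": 91, "rx": 0, "ry": 0, "rz": 0},
    {"dx": -1.8, "dy": 3, "dz": 91, "rx": 0, "ry": 0, "rz": 0},
  ],
)

```text
t: 19.53
eef_pos: [505.1, -377.2, 211.0]
tcp_rot: [3.14, -0.002, 1.106]
ft_force: [0.3, -0.3, -0.1]
opening: 0.498
```

Call:
play_rows(
  increments=[
    {"dx": 0, "dy": 0, "dz": 0, "rx": 0, "ry": 0, "rz": 0},
    {"dx": 0, "dy": 0, "dz": 0, "rx": 0, "ry": 0, "rz": 0},
    {"dx": 0, "dy": 0, "dz": 0, "rx": 0, "ry": 0, "rz": 0},
    {"dx": 0, "dy": 0, "dz": 0, "rx": 0, "ry": 0, "rz": 0},
    {"dx": 0, "dy": 0, "dz": 0, "rx": 0, "ry": 0, "rz": 0},
    {"dx": 0, "dy": 0, "dz": 0, "rx": 0, "ry": 0, "rz": 0},
    {"dx": 0, "dy": 0, "dz": 0, "rx": 0, "ry": 0, "rz": 0},
  ],
  fingers=0.0,
)

```text
t: 20.12
eef_pos: [505.1, -377.2, 211.1]
tcp_rot: [3.14, -0.002, 1.105]
ft_force: [1.1, 0.6, 2.3]
opening: 0.19
```

Call:
play_rows(
  increments=[
    {"dx": 0, "dy": 0, "dz": -20, "rx": 0, "ry": 0, "rz": 0},
    {"dx": 0, "dy": 0, "dz": -50, "rx": 0, "ry": 0, "rz": 0},
    {"dx": 0, "dy": 0, "dz": -85, "rx": 0, "ry": 0, "rz": 0},
    {"dx": 0, "dy": 0, "dz": -125, "rx": 0, "ry": 0, "rz": 0},
    {"dx": 0, "dy": 0, "dz": -150, "rx": 0, "ry": 0, "rz": 0},
    {"dx": 0, "dy": 0, "dz": -150, "rx": 0, "ry": 0, "rz": 0},
  ],
)

```text
t: 20.62
eef_pos: [505.0, -377.7, 366.7]
tcp_rot: [3.132, 0.0, 1.105]
ft_force: [-0.4, -0.5, -1.5]
opening: 0.188
```

```bash
python3 - <<'E'
from fit import *
go([590.3,127,185],np.radians(-6.3))
c=cam("wrist"); crop(c,60,10,440,290,2,"pics/w18c.png")
E
```

```text
row d [ 489.2 -150.4    8.7] r [ 0.09  0.02 -3.4 ] | grasp now [ 506.4 -378.5  195.4] jawyaw -26.7 j6 -0.28 open 0.188 t 20.6 F [-0.4 -0.5 -1.5]
```

View pics/w18c.png

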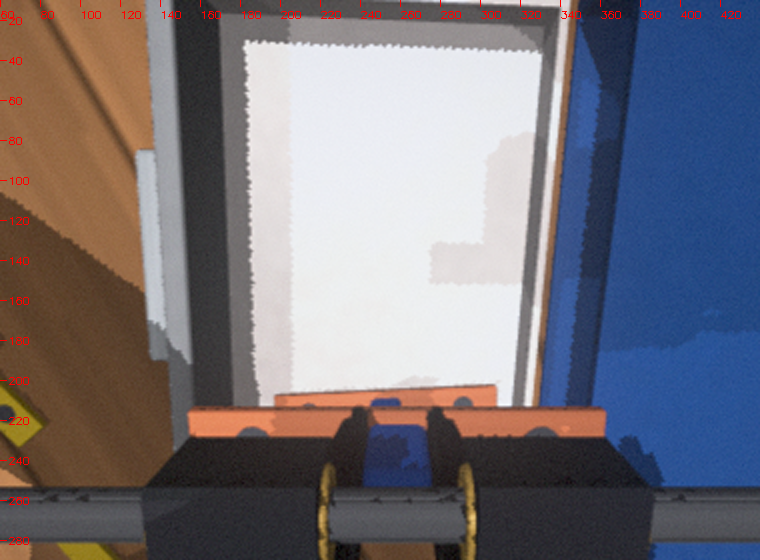

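Call:
play_rows(
  increments=[
    {"dx": 489, "dy": -150, "dz": 8, "rx": 0.09, "ry": 0, "rz": -3.4},
    {"dx": 489, "dy": -150, "dz": 8, "rx": 0.09, "ry": 0, "rz": -3.4},
    {"dx": 489, "dy": -150, "dz": 8, "rx": 0.09, "ry": 0, "rz": -3.4},
    {"dx": 489, "dy": -150, "dz": 8, "rx": 0.09, "ry": 0, "rz": -3.4},
    {"dx": 489, "dy": -150, "dz": 8, "rx": 0.09, "ry": 0, "rz": -3.4},
    {"dx": 489, "dy": -150, "dz": 8, "rx": 0.09, "ry": 0, "rz": -3.4},
    {"dx": 489, "dy": -150, "dz": 8, "rx": 0.09, "ry": 0, "rz": -3.4},
    {"dx": 489, "dy": -150, "dz": 8, "rx": 0.09, "ry": 0, "rz": -3.4},
  ],
)

```text
t: 21.33
eef_pos: [560.2, -46.8, 355.4]
tcp_rot: [-3.135, -0.0, 1.461]
ft_force: [0.9, -0.5, -1.1]
opening: 0.19
```

```bash
python3 - <<'E'
from fit import *
go([590.3,127.1,185],np.radians(-6.3))
E
```

```text
row d [176.1  10.9  -0.9] r [-0.06 -0.    0.  ] | grasp now [559.1 -46.6 184.1] jawyaw -6.3 j6 -0.09 open 0.19 t 21.3 F [ 0.9 -0.5 -1.1]
```

Call:
play_rows(
  increments=[
    {"dx": 176, "dy": 11, "dz": -1, "rx": -0.06, "ry": 0, "rz": 0},
    {"dx": 176, "dy": 11, "dz": -1, "rx": -0.06, "ry": 0, "rz": 0},
    {"dx": 176, "dy": 11, "dz": -1, "rx": -0.06, "ry": 0, "rz": 0},
    {"dx": 176, "dy": 11, "dz": -1, "rx": -0.06, "ry": 0, "rz": 0},
    {"dx": 176, "dy": 11, "dz": -1, "rx": -0.06, "ry": 0, "rz": 0},
    {"dx": 176, "dy": 11, "dz": 20, "rx": -0.06, "ry": 0, "rz": 0},
    {"dx": 176, "dy": 11, "dz": 50, "rx": -0.06, "ry": 0, "rz": 0},
    {"dx": 176, "dy": 11, "dz": 60, "rx": -0.06, "ry": 0, "rz": 0},
  ],
)

```text
t: 22.0
eef_pos: [589.0, 127.0, 290.7]
tcp_rot: [-3.135, 0.001, 1.462]
ft_force: [-0.0, -0.1, -1.4]
opening: 0.188
```

```bash
python3 - <<'E'
from fit import *
go([590.3,127.1,114],np.radians(-6.3))
E
```

```text
row d [0.2 1.4 5.4] r [-0.06  0.01  0.01] | grasp now [587.8 127.  119.4] jawyaw -6.3 j6 0.21 open 0.188 t 22.0 F [-0.  -0.1 -1.4]
```

Call:
play_rows(
  increments=[
    {"dx": 0.2, "dy": 1.4, "dz": 3, "rx": -0.06, "ry": 0, "rz": 0},
    {"dx": 0.2, "dy": 1.4, "dz": 5, "rx": -0.06, "ry": 0, "rz": 0},
    {"dx": 0.2, "dy": 1.4, "dz": 5, "rx": -0.06, "ry": 0, "rz": 0},
    {"dx": 0.2, "dy": 1.4, "dz": 5, "rx": -0.06, "ry": 0, "rz": 0},
  ],
)

```text
t: 22.33
eef_pos: [590.6, 126.8, 286.5]
tcp_rot: [3.141, 0.001, 1.461]
ft_force: [-0.1, 0.2, -1.4]
opening: 0.187
```

```bash
python3 - <<'E'
from fit import *
import pickle
c=cam("wrist"); pickle.dump(c,open("c.pkl","wb")); crop(c,60,10,440,290,2,"pics/w19c.png")
go([590.3,127.1,108.3],np.radians(-6.3))
E
```

```text
row d [ 0.2 -0.3  7.1] r [0.01 0.01 0.  ] | grasp now [590.8 126.7 115.4] jawyaw -6.3 j6 0.21 open 0.186 t 22.4 F [-0.   0.2 -1.4]
```

View pics/w19c.png

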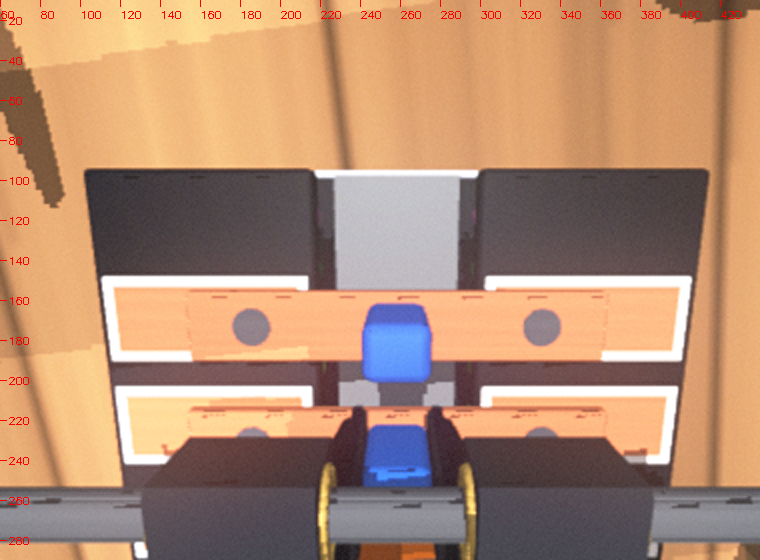

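Call:
play_rows(
  increments=[
    {"dx": 0.2, "dy": 0, "dz": 3, "rx": 0, "ry": 0, "rz": 0},
    {"dx": 0.2, "dy": 0, "dz": 6, "rx": 0, "ry": 0, "rz": 0},
    {"dx": 0.2, "dy": 0, "dz": 7, "rx": 0, "ry": 0, "rz": 0},
    {"dx": 0.2, "dy": 0, "dz": 7, "rx": 0, "ry": 0, "rz": 0},
  ],
)

```text
t: 22.72
eef_pos: [590.5, 127.0, 279.6]
tcp_rot: [3.14, 0.001, 1.461]
ft_force: [-0.4, -0.0, -1.7]
opening: 0.19
```

Call:
play_rows(
  increments=[
    {"dx": 0, "dy": 0, "dz": 0, "rx": 0, "ry": 0, "rz": 0},
    {"dx": 0, "dy": 0, "dz": 0, "rx": 0, "ry": 0, "rz": 0},
    {"dx": 0, "dy": 0, "dz": 0, "rx": 0, "ry": 0, "rz": 0},
    {"dx": 0, "dy": 0, "dz": 0, "rx": 0, "ry": 0, "rz": 0},
  ],
  fingers=0.5,
)

```text
t: 23.05
eef_pos: [590.6, 127.0, 279.7]
tcp_rot: [3.14, 0.001, 1.461]
ft_force: [-0.1, 0.2, 0.4]
opening: 0.414
```

Call:
play_rows(
  increments=[
    {"dx": 0, "dy": 0, "dz": -20, "rx": 0, "ry": 0, "rz": 0},
    {"dx": 0, "dy": 0, "dz": -50, "rx": 0, "ry": 0, "rz": 0},
    {"dx": 0, "dy": 0, "dz": -70, "rx": 0, "ry": 0, "rz": 0},
    {"dx": -65, "dy": -6, "dz": -70, "rx": 0, "ry": 0, "rz": 0},
    {"dx": -65, "dy": -6, "dz": -70, "rx": 0, "ry": 0, "rz": 0},
    {"dx": -65, "dy": -6, "dz": -70, "rx": 0, "ry": 0, "rz": 0},
    {"dx": -65, "dy": -6, "dz": -70, "rx": 0, "ry": 0, "rz": 0},
    {"dx": -65, "dy": -6, "dz": -70, "rx": 0, "ry": 0, "rz": 0},
  ],
)

```text
t: 23.72
eef_pos: [577.6, 63.3, 349.9]
tcp_rot: [3.14, 0.001, 1.461]
ft_force: [0.8, 0.4, 1.3]
opening: 0.5
```

```bash
python3 - <<'E'
from fit import *
import pickle
c=cam("wrist"); pickle.dump(c,open("c.pkl","wb")); crop(c,60,10,440,290,2,"pics/w20c.png")
go([579,89.9,107],np.radians(-2.9))
E
```

```text
row d [26.2 -1.6 71.4] r [ 0.01  0.01 -0.56] | grasp now [577.8  63.6 178.5] jawyaw -6.3 j6 0.11 open 0.5 t 23.8 F [0.  0.4 0.1]
```

View pics/w20c.png

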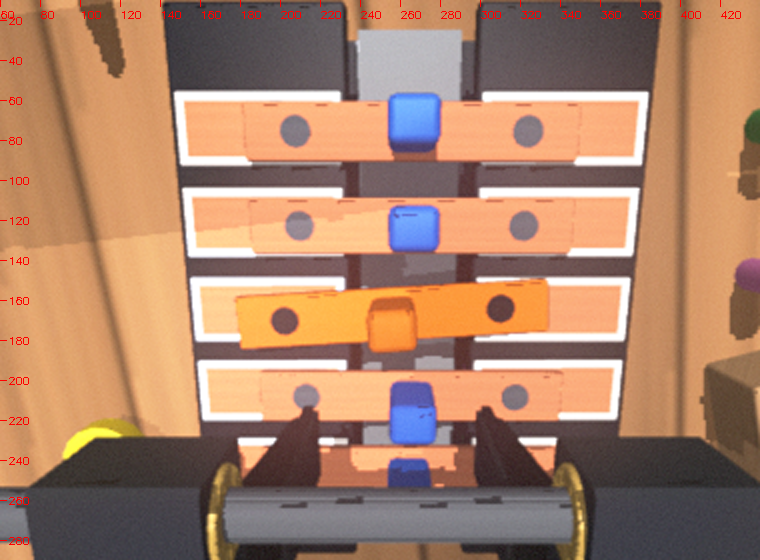

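```bash
python3 - <<'E'
from fit import *
import pickle
c=pickle.load(open("c.pkl","rb"))
f=lambda p:(60+p[0]/2,10+p[1]/2)
a,b=[un(c,f(p),86) for p in ((285,321),(501,309))]
m=(a+b)/2
print((a+b)/2,np.linalg.norm(a-b),np.degrees(np.arctan2(*(b-a)[1::-1])))
go([m[0],m[1],108],np.arctan2(*(b-a)[1::-1]))
E
```

```text
[579.20875765  89.77475758  86.        ] 90.05372199533505 -3.098619563350057
row d [26.1 -1.3 70.4] r [ 0.01  0.01 -0.53] | grasp now [577.8  63.6 178.5] jawyaw -6.3 j6 0.11 open 0.5 t 23.8 F [0.  0.4 0.1]
```

Call:
play_rows(
  increments=[
    {"dx": 26, "dy": -1.3, "dz": 10, "rx": 0, "ry": 0, "rz": -0.53},
    {"dx": 26, "dy": -1.3, "dz": 10, "rx": 0, "ry": 0, "rz": -0.53},
    {"dx": 26, "dy": -1.3, "dz": 10, "rx": 0, "ry": 0, "rz": -0.53},
    {"dx": 26, "dy": -1.3, "dz": 40, "rx": 0, "ry": 0, "rz": -0.53},
    {"dx": 26, "dy": -1.3, "dz": 70, "rx": 0, "ry": 0, "rz": -0.53},
    {"dx": 26, "dy": -1.3, "dz": 70, "rx": 0, "ry": 0, "rz": -0.53},
    {"dx": 26, "dy": -1.3, "dz": 70, "rx": 0, "ry": 0, "rz": -0.53},
  ],
)

```text
t: 24.35
eef_pos: [579.4, 89.7, 279.1]
tcp_rot: [3.141, 0.001, 1.517]
ft_force: [1.0, 0.4, -0.4]
opening: 0.497
```

Call:
play_rows(
  increments=[
    {"dx": 0, "dy": 0, "dz": 0, "rx": 0, "ry": 0, "rz": 0},
    {"dx": 0, "dy": 0, "dz": 0, "rx": 0, "ry": 0, "rz": 0},
    {"dx": 0, "dy": 0, "dz": 0, "rx": 0, "ry": 0, "rz": 0},
    {"dx": 0, "dy": 0, "dz": 0, "rx": 0, "ry": 0, "rz": 0},
    {"dx": 0, "dy": 0, "dz": 0, "rx": 0, "ry": 0, "rz": 0},
    {"dx": 0, "dy": 0, "dz": 0, "rx": 0, "ry": 0, "rz": 0},
    {"dx": 0, "dy": 0, "dz": 0, "rx": 0, "ry": 0, "rz": 0},
  ],
  fingers=0.0,
)

```text
t: 24.93
eef_pos: [579.4, 89.6, 279.3]
tcp_rot: [3.141, 0.001, 1.517]
ft_force: [0.3, -0.4, 2.1]
opening: 0.189
```

Call:
play_rows(
  increments=[
    {"dx": 0, "dy": 0, "dz": -20, "rx": 0, "ry": 0, "rz": 0},
    {"dx": 0, "dy": 0, "dz": -50, "rx": 0, "ry": 0, "rz": 0},
    {"dx": 0, "dy": 0, "dz": -85, "rx": 0, "ry": 0, "rz": 0},
    {"dx": 0, "dy": 0, "dz": -90, "rx": 0, "ry": 0, "rz": 0},
    {"dx": 0, "dy": 0, "dz": -90, "rx": 0, "ry": 0, "rz": 0},
    {"dx": 0, "dy": 0, "dz": -90, "rx": 0, "ry": 0, "rz": 0},
  ],
)

```text
t: 25.43
eef_pos: [579.0, 89.7, 368.9]
tcp_rot: [3.141, 0.001, 1.517]
ft_force: [0.1, -0.2, -0.6]
opening: 0.188
```

```bash
python3 - <<'E'
from fit import *
c=cam("wrist"); crop(c,60,10,440,290,2,"pics/w21c.png")
c=cam("top"); crop(c,280,150,400,260,5,"pics/t21.png")
go([548,-270,180],np.radians(-27))
E
```

```text
row d [-360.9  -11.6   17. ] r [-0.01  0.01  3.98] | grasp now [578.8  89.5 196.6] jawyaw -3.1 j6 0.1 open 0.185 t 25.5 F [ 0.8  0.6 -0.1]
```

View pics/w21c.png

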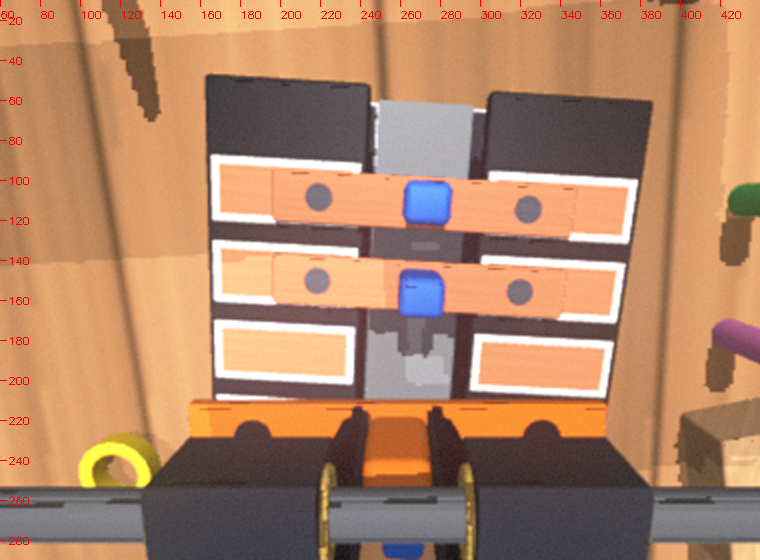

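View pics/t21.png

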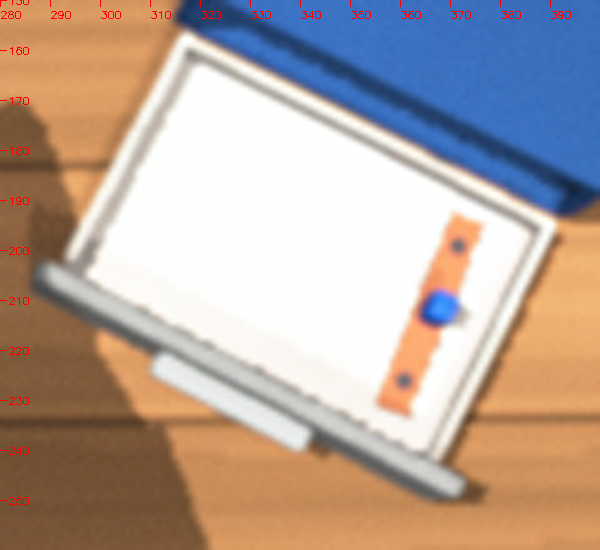

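```bash
python3 - <<'E'
from fit import *
go([532.5,-319,180],np.radians(-27.4))
E
```

```text
row d [-410.6  -24.4   17.1] r [-0.01  0.01  4.05] | grasp now [578.8  89.5 196.6] jawyaw -3.1 j6 0.1 open 0.185 t 25.5 F [ 0.8  0.6 -0.1]
```

Call:
play_rows(
  increments=[
    {"dx": -410, "dy": -24, "dz": 10, "rx": 0, "ry": 0, "rz": 4},
    {"dx": -410, "dy": -24, "dz": 10, "rx": 0, "ry": 0, "rz": 4},
    {"dx": -410, "dy": -24, "dz": 10, "rx": 0, "ry": 0, "rz": 4},
    {"dx": -410, "dy": -24, "dz": 10, "rx": 0, "ry": 0, "rz": 4},
    {"dx": -410, "dy": -24, "dz": 10, "rx": 0, "ry": 0, "rz": 4},
    {"dx": -410, "dy": -24, "dz": 10, "rx": 0, "ry": 0, "rz": 4},
    {"dx": -410, "dy": -24, "dz": 10, "rx": 0, "ry": 0, "rz": 4},
    {"dx": -410, "dy": -24, "dz": 10, "rx": 0, "ry": 0, "rz": 4},
  ],
)

```text
t: 26.2
eef_pos: [541.1, -243.4, 358.9]
tcp_rot: [-3.138, 0.002, 1.098]
ft_force: [0.6, -0.2, -0.3]
opening: 0.184
```

```bash
python3 - <<'E'
from fit import *
go([532.5,-319,130],np.radians(-27.4))
E
```

```text
row d [-71.1  27.   57.7] r [-0.03  0.02  0.05] | grasp now [ 540.4 -243.4  187.6] jawyaw -27.1 j6 -0.06 open 0.184 t 26.2 F [ 0.6 -0.2 -0.3]
```

Call:
play_rows(
  increments=[
    {"dx": -71, "dy": 27, "dz": 30, "rx": -0.03, "ry": 0, "rz": 0.05},
    {"dx": -71, "dy": 27, "dz": 57, "rx": -0.03, "ry": 0, "rz": 0.05},
    {"dx": -71, "dy": 27, "dz": 57, "rx": -0.03, "ry": 0, "rz": 0.05},
    {"dx": -71, "dy": 27, "dz": 57, "rx": -0.03, "ry": 0, "rz": 0.05},
    {"dx": -71, "dy": 27, "dz": 57, "rx": -0.03, "ry": 0, "rz": 0.05},
  ],
)

```text
t: 26.62
eef_pos: [532.5, -318.6, 300.7]
tcp_rot: [-3.138, 0.001, 1.092]
ft_force: [0.2, -0.1, 0.3]
opening: 0.189
```

```bash
python3 - <<'E'
from fit import *
c=cam("wrist"); crop(c,60,10,440,290,2,"pics/w22c.png")
go([532.5,-319,40.5],np.radians(-27.4))
E
```

```text
row d [-0.9  0.3 90. ] r [-0.01  0.01  0.  ] | grasp now [ 532.5 -318.   130.5] jawyaw -27.4 j6 -0.17 open 0.19 t 26.7 F [-0.  -0.2 -0. ]
```

View pics/w22c.png

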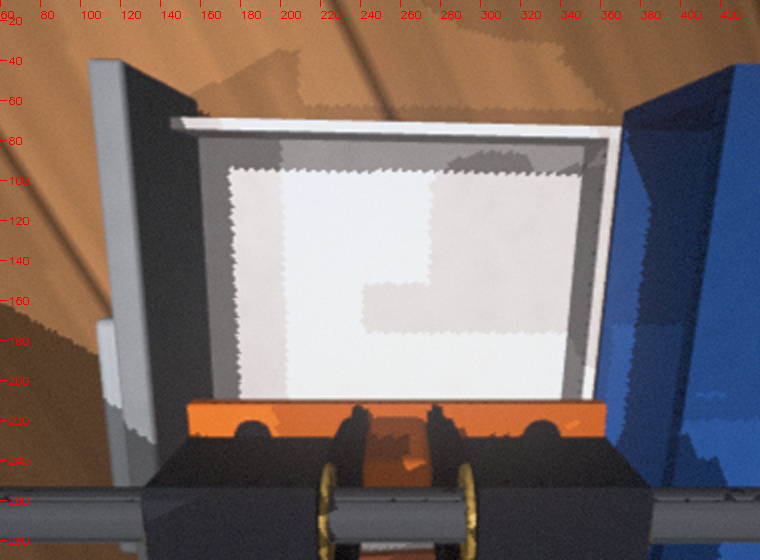

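Call:
play_rows(
  increments=[
    {"dx": -0.5, "dy": 1, "dz": 40, "rx": 0, "ry": 0, "rz": 0},
    {"dx": -0.5, "dy": 1, "dz": 70, "rx": 0, "ry": 0, "rz": 0},
    {"dx": -0.5, "dy": 1, "dz": 85, "rx": 0, "ry": 0, "rz": 0},
    {"dx": -0.5, "dy": 1, "dz": 90, "rx": 0, "ry": 0, "rz": 0},
    {"dx": -0.5, "dy": 1, "dz": 90, "rx": 0, "ry": 0, "rz": 0},
    {"dx": -0.5, "dy": 1, "dz": 90, "rx": 0, "ry": 0, "rz": 0},
  ],
)

```text
t: 27.17
eef_pos: [534.1, -317.8, 213.3]
tcp_rot: [3.141, 0.001, 1.094]
ft_force: [-0.9, -0.1, -0.7]
opening: 0.185
```

Call:
play_rows(
  increments=[
    {"dx": 0, "dy": 0, "dz": 0, "rx": 0, "ry": 0, "rz": 0},
    {"dx": 0, "dy": 0, "dz": 0, "rx": 0, "ry": 0, "rz": 0},
    {"dx": 0, "dy": 0, "dz": 0, "rx": 0, "ry": 0, "rz": 0},
    {"dx": 0, "dy": 0, "dz": 0, "rx": 0, "ry": 0, "rz": 0},
  ],
  fingers=0.5,
)

```text
t: 27.5
eef_pos: [534.2, -317.7, 213.9]
tcp_rot: [3.141, 0.002, 1.095]
ft_force: [0.0, 1.0, 0.3]
opening: 0.415
```

Call:
play_rows(
  increments=[
    {"dx": 0, "dy": 0, "dz": -20, "rx": 0, "ry": 0, "rz": 0},
    {"dx": 0, "dy": 0, "dz": -60, "rx": 0, "ry": 0, "rz": 0},
    {"dx": 0, "dy": 0, "dz": -90, "rx": 0, "ry": 0, "rz": 0},
    {"dx": -60, "dy": 0, "dz": -90, "rx": 0, "ry": 0, "rz": 0},
    {"dx": -105, "dy": 0, "dz": -90, "rx": 0, "ry": 0, "rz": 0},
    {"dx": -105, "dy": 0, "dz": -90, "rx": 0, "ry": 0, "rz": 0},
    {"dx": -105, "dy": 0, "dz": -90, "rx": 0, "ry": 0, "rz": 0},
    {"dx": -105, "dy": 0, "dz": -90, "rx": 0, "ry": 0, "rz": 0},
  ],
)

```text
t: 28.17
eef_pos: [485.3, -411.7, 304.0]
tcp_rot: [3.141, 0.001, 1.092]
ft_force: [0.8, 0.3, 0.9]
opening: 0.5
```

```bash
python3 - <<'E'
from fit import *
import pickle
c=cam("wrist"); pickle.dump(c,open("c.pkl","wb")); crop(c,60,10,440,290,2,"pics/w23c.png")
go([478,-413.7,130],np.radians(-24.2))
E
```

```text
row d [-6.2 -5.7  2.7] r [ 0.01  0.01 -0.52] | grasp now [ 485.9 -411.   132.7] jawyaw -27.3 j6 -0.33 open 0.503 t 28.2 F [ 0.1  0.6 -1. ]
```

View pics/w23c.png

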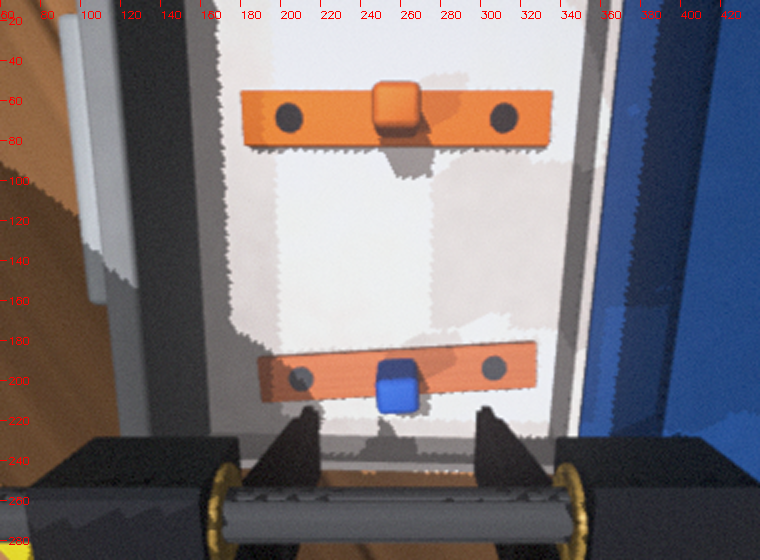

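```bash
python3 - <<'E'
from fit import *
import pickle
c=pickle.load(open("c.pkl","rb"))
f=lambda p:(60+p[0]/2,10+p[1]/2)
a,b=[un(c,f(p),18) for p in ((301,379),(494,368))]
print((a+b)/2,np.linalg.norm(a-b),np.degrees(np.arctan2(*(b-a)[1::-1])))
m=(a+b)/2
go([m[0],m[1]-.7,39],np.arctan2(*(b-a)[1::-1]))
E
```

```text
[ 483.12523565 -416.75039124   18.        ] 90.05099569694379 -24.045578250929417
row d [-7.1  0.5 93.7] r [ 0.01  0.01 -0.55] | grasp now [ 485.9 -411.   132.7] jawyaw -27.3 j6 -0.33 open 0.503 t 28.2 F [ 0.1  0.6 -1. ]
```

Call:
play_rows(
  increments=[
    {"dx": -7, "dy": 0, "dz": 20, "rx": 0, "ry": 0, "rz": -0.55},
    {"dx": -7, "dy": 0, "dz": 30, "rx": 0, "ry": 0, "rz": -0.55},
    {"dx": -7, "dy": 0, "dz": 60, "rx": 0, "ry": 0, "rz": -0.55},
    {"dx": -7, "dy": 0, "dz": 85, "rx": 0, "ry": 0, "rz": -0.55},
    {"dx": -7, "dy": 0, "dz": 93, "rx": 0, "ry": 0, "rz": -0.55},
    {"dx": -7, "dy": 0, "dz": 93, "rx": 0, "ry": 0, "rz": -0.55},
    {"dx": -7, "dy": 0, "dz": 93, "rx": 0, "ry": 0, "rz": -0.55},
  ],
)

```text
t: 28.8
eef_pos: [483.4, -416.4, 211.0]
tcp_rot: [-3.141, 0.001, 1.151]
ft_force: [0.5, -1.1, -0.0]
opening: 0.498
```

Call:
play_rows(
  increments=[
    {"dx": 0, "dy": 0, "dz": 0, "rx": 0, "ry": 0, "rz": 0},
    {"dx": 0, "dy": 0, "dz": 0, "rx": 0, "ry": 0, "rz": 0},
    {"dx": 0, "dy": 0, "dz": 0, "rx": 0, "ry": 0, "rz": 0},
    {"dx": 0, "dy": 0, "dz": 0, "rx": 0, "ry": 0, "rz": 0},
    {"dx": 0, "dy": 0, "dz": 0, "rx": 0, "ry": 0, "rz": 0},
    {"dx": 0, "dy": 0, "dz": 0, "rx": 0, "ry": 0, "rz": 0},
    {"dx": 0, "dy": 0, "dz": 0, "rx": 0, "ry": 0, "rz": 0},
  ],
  fingers=0.0,
)

```text
t: 29.38
eef_pos: [483.4, -416.4, 211.2]
tcp_rot: [3.141, 0.001, 1.151]
ft_force: [1.3, 0.5, 2.5]
opening: 0.186
```

Call:
play_rows(
  increments=[
    {"dx": 0, "dy": 0, "dz": -20, "rx": 0, "ry": 0, "rz": 0},
    {"dx": 0, "dy": 0, "dz": -50, "rx": 0, "ry": 0, "rz": 0},
    {"dx": 0, "dy": 0, "dz": -85, "rx": 0, "ry": 0, "rz": 0},
    {"dx": 0, "dy": 0, "dz": -125, "rx": 0, "ry": 0, "rz": 0},
    {"dx": 0, "dy": 0, "dz": -150, "rx": 0, "ry": 0, "rz": 0},
    {"dx": 0, "dy": 0, "dz": -150, "rx": 0, "ry": 0, "rz": 0},
  ],
)

```text
t: 29.88
eef_pos: [483.7, -416.5, 366.8]
tcp_rot: [3.134, 0.004, 1.151]
ft_force: [1.0, -0.5, -0.7]
opening: 0.185
```

```bash
python3 - <<'E'
from fit import *
go([586.3,91.5,185],np.radians(-6.3))
c=cam("wrist"); crop(c,60,10,440,290,2,"pics/w24c.png")
E
```

```text
row d [ 505.8 -113.4    7.6] r [ 0.07  0.05 -2.96] | grasp now [ 484.6 -417.7  195.5] jawyaw -24.1 j6 -0.39 open 0.185 t 29.9 F [ 1.  -0.5 -0.7]
```

View pics/w24c.png

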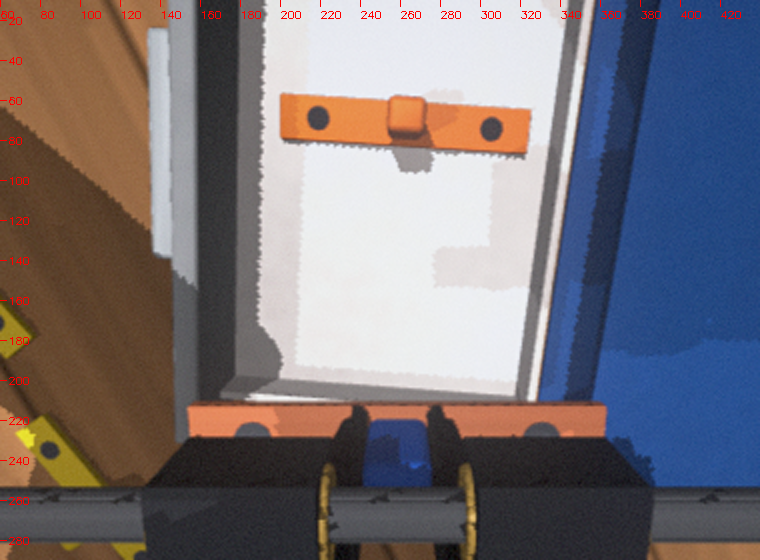

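Call:
play_rows(
  increments=[
    {"dx": 504, "dy": -113, "dz": 8, "rx": 0.07, "ry": 0.05, "rz": -3},
    {"dx": 504, "dy": -113, "dz": 8, "rx": 0.07, "ry": 0.05, "rz": -3},
    {"dx": 504, "dy": -113, "dz": 8, "rx": 0.07, "ry": 0.05, "rz": -3},
    {"dx": 504, "dy": -113, "dz": 8, "rx": 0.07, "ry": 0.05, "rz": -3},
    {"dx": 504, "dy": -113, "dz": 8, "rx": 0.07, "ry": 0.05, "rz": -3},
    {"dx": 504, "dy": -113, "dz": 8, "rx": 0.07, "ry": 0.05, "rz": -3},
    {"dx": 504, "dy": -113, "dz": 8, "rx": 0.07, "ry": 0.05, "rz": -3},
    {"dx": 504, "dy": -113, "dz": 8, "rx": 0.07, "ry": 0.05, "rz": -3},
  ],
)

```text
t: 30.6
eef_pos: [549.1, -87.6, 354.8]
tcp_rot: [-3.136, -0.003, 1.465]
ft_force: [0.7, -0.2, -0.5]
opening: 0.191
```

```bash
python3 - <<'E'
from fit import *
go([586.3,90,185],np.radians(-6.3))
E
```

```text
row d [180.5  18.2  -1.2] r [-0.05 -0.03  0.04] | grasp now [548.2 -87.  183.5] jawyaw -6.1 j6 -0.17 open 0.191 t 30.6 F [ 0.7 -0.2 -0.5]
```

Call:
play_rows(
  increments=[
    {"dx": 180, "dy": 18, "dz": -1, "rx": -0.05, "ry": -0.03, "rz": 0.03},
    {"dx": 180, "dy": 18, "dz": -1, "rx": -0.05, "ry": -0.03, "rz": 0.03},
    {"dx": 180, "dy": 18, "dz": -1, "rx": -0.05, "ry": -0.03, "rz": 0.03},
    {"dx": 180, "dy": 18, "dz": -1, "rx": -0.05, "ry": -0.03, "rz": 0.03},
    {"dx": 180, "dy": 18, "dz": -1, "rx": -0.05, "ry": -0.03, "rz": 0.03},
    {"dx": 180, "dy": 18, "dz": 10, "rx": -0.05, "ry": -0.03, "rz": 0.03},
    {"dx": 180, "dy": 18, "dz": 35, "rx": -0.05, "ry": -0.03, "rz": 0.03},
    {"dx": 180, "dy": 18, "dz": 35, "rx": -0.05, "ry": -0.03, "rz": 0.03},
  ],
)

```text
t: 31.27
eef_pos: [584.7, 89.2, 315.0]
tcp_rot: [-3.133, 0.002, 1.462]
ft_force: [-0.8, -0.1, -2.5]
opening: 0.184
```

```bash
python3 - <<'E'
from fit import *
go([586.3,90,114],np.radians(-6.3))
E
```

```text
row d [ 1.   1.7 29.7] r [-0.08  0.02  0.01] | grasp now [583.3  89.1 143.7] jawyaw -6.2 j6 0.15 open 0.184 t 31.3 F [-0.8 -0.1 -2.5]
```

Call:
play_rows(
  increments=[
    {"dx": 1, "dy": 1.7, "dz": 2, "rx": -0.08, "ry": 0.02, "rz": 0},
    {"dx": 1, "dy": 1.7, "dz": 15, "rx": -0.08, "ry": 0.02, "rz": 0},
    {"dx": 1, "dy": 1.7, "dz": 29, "rx": -0.08, "ry": 0.02, "rz": 0},
    {"dx": 1, "dy": 1.7, "dz": 29, "rx": -0.08, "ry": 0.02, "rz": 0},
    {"dx": 1, "dy": 1.7, "dz": 29, "rx": -0.08, "ry": 0.02, "rz": 0},
  ],
)

```text
t: 31.68
eef_pos: [586.4, 89.3, 285.8]
tcp_rot: [-3.141, -0.0, 1.461]
ft_force: [-0.4, 0.5, -0.9]
opening: 0.189
```

```bash
python3 - <<'E'
from fit import *
import pickle
c=cam("wrist"); pickle.dump(c,open("c.pkl","wb")); crop(c,60,10,440,290,2,"pics/w25c.png")
go([586.3,90,108.3],np.radians(-6.3))
E
```

```text
row d [ 0.5 -0.3  6.9] r [ 0. -0.  0.] | grasp now [586.5  89.5 115.2] jawyaw -6.3 j6 0.15 open 0.186 t 31.7 F [ 0.2 -0.5 -1. ]
```

View pics/w25c.png

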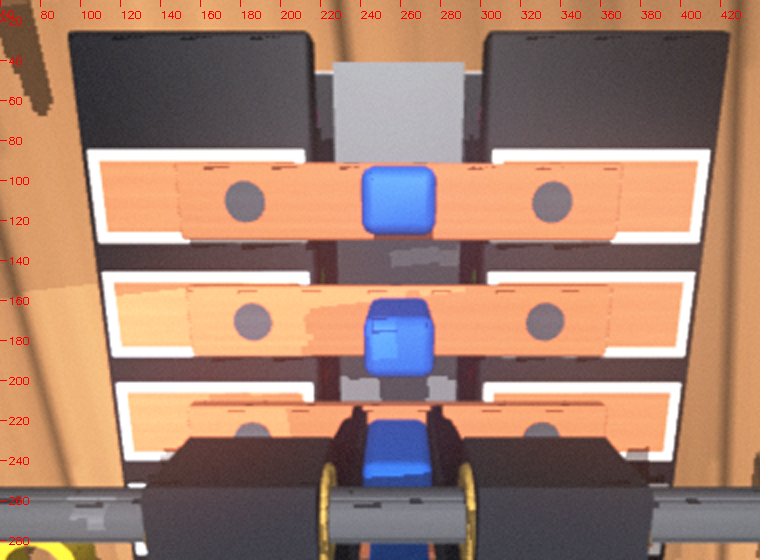

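Call:
play_rows(
  increments=[
    {"dx": 0.2, "dy": 0.4, "dz": 3, "rx": 0, "ry": 0, "rz": 0},
    {"dx": 0.2, "dy": 0.4, "dz": 6, "rx": 0, "ry": 0, "rz": 0},
    {"dx": 0.2, "dy": 0.4, "dz": 7, "rx": 0, "ry": 0, "rz": 0},
    {"dx": 0.2, "dy": 0.4, "dz": 7, "rx": 0, "ry": 0, "rz": 0},
  ],
)

```text
t: 32.07
eef_pos: [586.9, 89.6, 279.5]
tcp_rot: [3.141, -0.0, 1.461]
ft_force: [0.4, -0.1, -2.0]
opening: 0.187
```

Call:
play_rows(
  increments=[
    {"dx": 0, "dy": 0, "dz": 0, "rx": 0, "ry": 0, "rz": 0},
    {"dx": 0, "dy": 0, "dz": 0, "rx": 0, "ry": 0, "rz": 0},
    {"dx": 0, "dy": 0, "dz": 0, "rx": 0, "ry": 0, "rz": 0},
    {"dx": 0, "dy": 0, "dz": 0, "rx": 0, "ry": 0, "rz": 0},
  ],
  fingers=0.5,
)

```text
t: 32.4
eef_pos: [586.9, 89.6, 279.7]
tcp_rot: [3.141, -0.0, 1.461]
ft_force: [0.1, 0.7, 0.6]
opening: 0.414
```

Call:
play_rows(
  increments=[
    {"dx": 0, "dy": 0, "dz": -20, "rx": 0, "ry": 0, "rz": 0},
    {"dx": 0, "dy": 0, "dz": -50, "rx": 0, "ry": 0, "rz": 0},
    {"dx": 0, "dy": 0, "dz": -90, "rx": 0, "ry": 0, "rz": 0},
    {"dx": -65, "dy": 0, "dz": -100, "rx": 0, "ry": 0, "rz": 0},
    {"dx": -165, "dy": 0, "dz": -100, "rx": 0, "ry": 0, "rz": 0},
    {"dx": -165, "dy": 0, "dz": -100, "rx": 0, "ry": 0, "rz": 0},
    {"dx": -165, "dy": 0, "dz": -100, "rx": 0, "ry": 0, "rz": 0},
    {"dx": -165, "dy": 0, "dz": -100, "rx": 0, "ry": 0, "rz": 0},
  ],
  fingers=0.5,
)

```text
t: 33.07
eef_pos: [568.2, -79.9, 380.1]
tcp_rot: [3.14, 0.001, 1.457]
ft_force: [0.7, 0.6, -0.3]
opening: 0.496
```

```bash
python3 - <<'E'
from fit import *
import pickle
c=cam("wrist"); crop(c,60,10,440,290,2,"pics/w26c.png")
c=cam("top"); pickle.dump(c,open("c.pkl","wb")); crop(c,280,150,400,260,5,"pics/t26.png")
E
```

```text
(no output)
```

View pics/w26c.png

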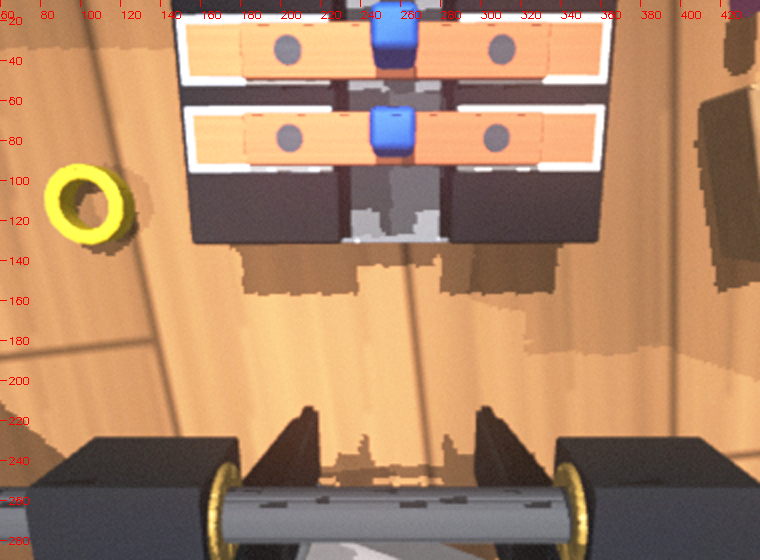

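View pics/t26.png

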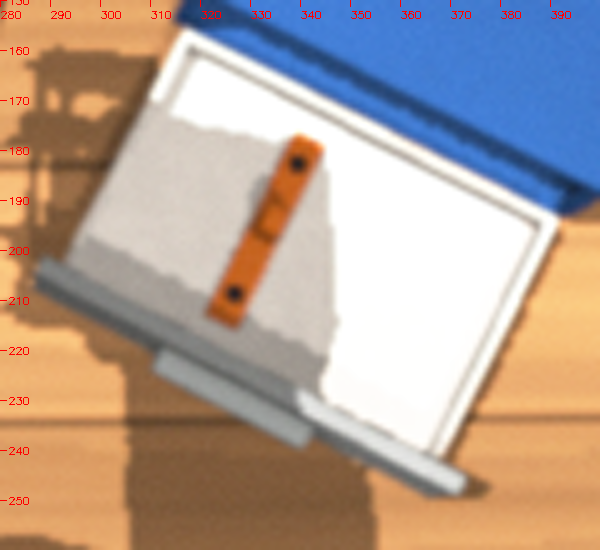

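```bash
python3 - <<'E'
from fit import *
import pickle
c=pickle.load(open("c.pkl","rb")); crop(c,145,130,255,225,7,"pics/t26r.png")
g=lambda p:(280+p[0]/5,150+p[1]/5)
for n,p,z in [("panL",(38,262),80),("panR",(465,488),80),("lipL",(153,362),60),("lipR",(303,447),60)]: print(n,np.round(un(c,g(p),z),1))
go([440,-275,130],np.radians(-27))
E
```

```text
panL [ 504.7 -175.6   80. ]
panR [ 372.5 -415.6   80. ]
lipL [ 447.8 -242.8   60. ]
lipR [ 397.5 -328.3   60. ]
row d [-212.4 -105.5   78.3] r [ 0.01 -0.01  3.43] | grasp now [568.7 -75.7 208.4] jawyaw -6.4 j6 -0.14 open 0.501 t 33.2 F [-0.4 -0.8  0. ]
```

View pics/t26r.png

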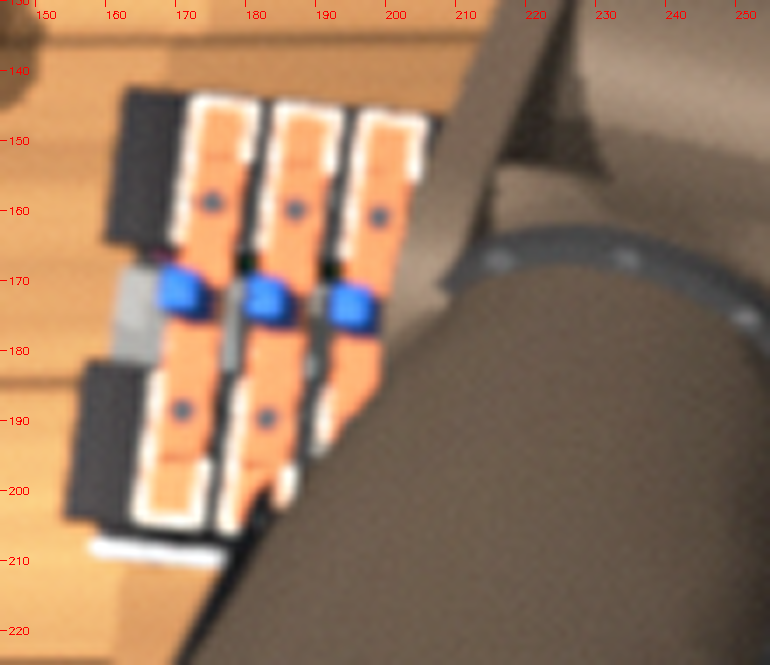

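```bash
python3 - <<'E'
from fit import *
go([578,30,240],np.radians(-6.3))
E
```

```text
row d [106.2  -2.5 -31.5] r [ 0.01 -0.   -0.02] | grasp now [568.7 -75.7 208.4] jawyaw -6.4 j6 -0.14 open 0.501 t 33.2 F [-0.4 -0.8  0. ]
```

Call:
play_rows(
  increments=[
    {"dx": 106, "dy": -2.5, "dz": -31, "rx": 0, "ry": 0, "rz": 0},
    {"dx": 106, "dy": -2.5, "dz": -31, "rx": 0, "ry": 0, "rz": 0},
    {"dx": 106, "dy": -2.5, "dz": -31, "rx": 0, "ry": 0, "rz": 0},
    {"dx": 106, "dy": -2.5, "dz": -31, "rx": 0, "ry": 0, "rz": 0},
    {"dx": 106, "dy": -2.5, "dz": -31, "rx": 0, "ry": 0, "rz": 0},
    {"dx": 106, "dy": -2.5, "dz": -31, "rx": 0, "ry": 0, "rz": 0},
  ],
)

```text
t: 33.67
eef_pos: [577.8, 30.6, 410.4]
tcp_rot: [3.141, -0.0, 1.46]
ft_force: [-0.1, 0.2, -0.2]
opening: 0.496
```

```bash
python3 - <<'E'
from fit import *
import pickle
c=cam("wrist"); pickle.dump(c,open("c.pkl","wb")); crop(c,140,20,380,220,3.3,"pics/w27c.png")
print(c["R"][2], -c["R"].T@c["tvec"])
E
```

```text
[-0.026442   -0.24814546 -0.96836184] [585.15837332 100.57546997 390.16314614]
```

View pics/w27c.png

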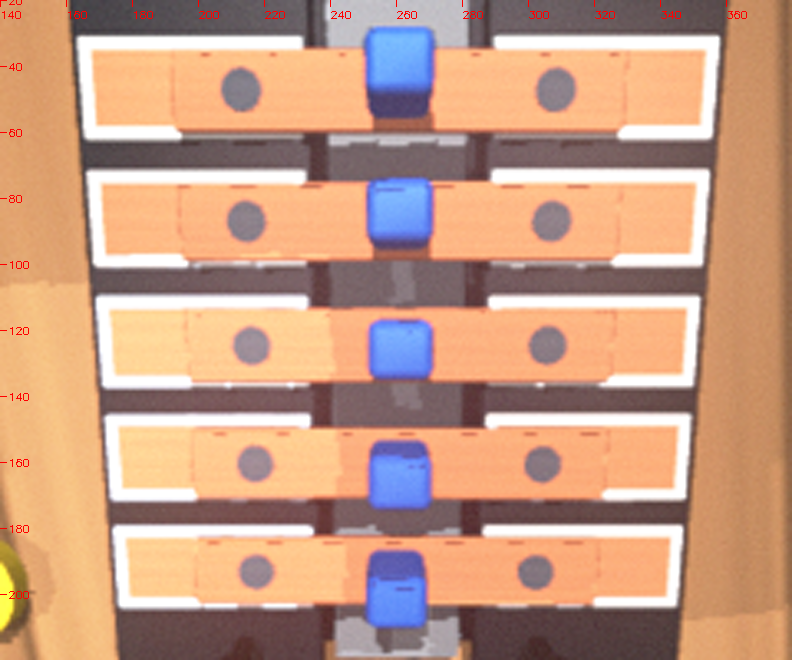

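```bash
python3 - <<'E'
from fit import *
import pickle
c=pickle.load(open("c.pkl","rb"))
f=lambda p:(140+p[0]/3.3,20+p[1]/3.3)
F=[[(113,527),(682,525),(119,608),(678,607)],[(105,416),(690,414),(112,501),(685,499)],[(97,297),(700,295),(103,388),(695,386)],[(87,171),(709,169),(92,268),(704,266)],[(78,38),(719,36),(84,139),(713,137)]]
H=[[(257,572),(536,573)],[(255,463),(542,464)],[(252,345),(547,345)],[(246,221),(551,221)],[(241,90),(556,90)]]
yaw=np.radians(-6.3);Rz=np.array([[np.cos(yaw),np.sin(yaw)],[-np.sin(yaw),np.cos(yaw)]])
for a,h in zip(F,H):
    P=[un(c,f(p),80) for p in a]; m=np.mean(P,0)[:2]
    q=[un(c,f(p),86) for p in h]; n=np.mean(q,0)[:2]
    print(m.round(1),np.linalg.norm(P[0]-P[2]).round(1),"hole dist",np.linalg.norm(q[1]-q[0]).round(1),"err rig xy",(Rz@(n-m)).round(2),"yaw bar",np.degrees(np.arctan2(*(q[1]-q[0])[1::-1])).round(2),"rig",np.degrees(np.arctan2(*(P[1]-P[0])[1::-1])).round(2))
E
```

```text
[579.   18.3] 27.5 hole dist 89.9 err rig xy [-0.54 -0.18] yaw bar -6.57 rig -6.14
[582.9  54.2] 27.3 hole dist 89.9 err rig xy [ 0.11 -0.85] yaw bar -6.55 rig -6.15
[587.1  90. ] 27.5 hole dist 89.7 err rig xy [ 0.17 -0.69] yaw bar -6.34 rig -6.15
[590.8 125.9] 27.6 hole dist 89.9 err rig xy [ 0.09 -1.04] yaw bar -6.33 rig -6.16
[594.8 161.8] 27.0 hole dist 90.0 err rig xy [-0.06 -1.7 ] yaw bar -6.32 rig -6.16
```

```bash
python3 - <<'E'
from fit import *
import pickle
c=cam("top"); pickle.dump(c,open("c2.pkl","wb"))
crop(c,280,230,420,310,5,"pics/t28.png")
for p in [(470,453),(535,438),(502,446),(558,450),(625,438),(590,444)]:
    print(np.round(un(c,(p[0]*.64,p[1]*.64),6),0))
go([384,-268,170],np.radians(-27.4))
E
```

```text
[ 252. -214.    6.]
[ 279. -338.    6.]
[ 265. -275.    6.]
[ 257. -381.    6.]
[ 278. -509.    6.]
[ 267. -442.    6.]
row d [-317.4 -159.2   68.9] r [-0.   -0.    3.49] | grasp now [577.9  29.5 239. ] jawyaw -6.5 j6 0.05 open 0.496 t 33.8 F [ 0.1 -0.5  0.8]
```

View pics/t28.png

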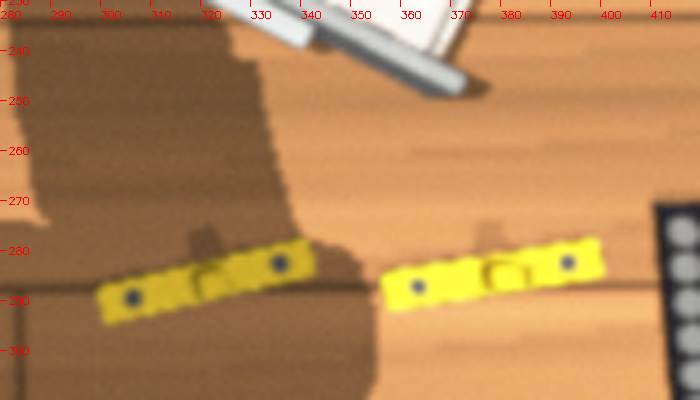

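Call:
play_rows(
  increments=[
    {"dx": -317, "dy": -159, "dz": 69, "rx": 0, "ry": 0, "rz": 3.5},
    {"dx": -317, "dy": -159, "dz": 69, "rx": 0, "ry": 0, "rz": 3.5},
    {"dx": -317, "dy": -159, "dz": 69, "rx": 0, "ry": 0, "rz": 3.5},
    {"dx": -317, "dy": -159, "dz": 69, "rx": 0, "ry": 0, "rz": 3.5},
    {"dx": -317, "dy": -159, "dz": 69, "rx": 0, "ry": 0, "rz": 3.5},
    {"dx": -317, "dy": -159, "dz": 69, "rx": 0, "ry": 0, "rz": 3.5},
    {"dx": -317, "dy": -159, "dz": 69, "rx": 0, "ry": 0, "rz": 3.5},
    {"dx": -317, "dy": -159, "dz": 69, "rx": 0, "ry": 0, "rz": 3.5},
  ],
  fingers=0.0,
)

```text
t: 34.43
eef_pos: [397.6, -246.2, 346.3]
tcp_rot: [-3.141, -0.0, 1.09]
ft_force: [1.2, -0.6, 0.5]
opening: 0.019
```

```bash
python3 - <<'E'
from fit import *
go([380,-265,63],np.radians(-27.4))
E
```

```text
row d [-24.8  -6.9 112. ] r [-0.   -0.   -0.02] | grasp now [ 397.6 -246.1  175. ] jawyaw -27.5 j6 -0.22 open 0.019 t 34.4 F [ 1.2 -0.6  0.5]
```

Call:
play_rows(
  increments=[
    {"dx": -25, "dy": -7, "dz": 0, "rx": 0, "ry": 0, "rz": 0},
    {"dx": -25, "dy": -7, "dz": 0, "rx": 0, "ry": 0, "rz": 0},
    {"dx": -25, "dy": -7, "dz": 40, "rx": 0, "ry": 0, "rz": 0},
    {"dx": -25, "dy": -7, "dz": 80, "rx": 0, "ry": 0, "rz": 0},
    {"dx": -25, "dy": -7, "dz": 112, "rx": 0, "ry": 0, "rz": 0},
    {"dx": -25, "dy": -7, "dz": 112, "rx": 0, "ry": 0, "rz": 0},
    {"dx": -25, "dy": -7, "dz": 112, "rx": 0, "ry": 0, "rz": 0},
  ],
)

```text
t: 35.02
eef_pos: [379.8, -265.2, 233.6]
tcp_rot: [-3.138, -0.001, 1.09]
ft_force: [-0.5, -0.4, 0.5]
opening: 0.008
```

```bash
python3 - <<'E'
from fit import *
c=cam("scene"); i=c["image"]; 
p=pr(c,[400,-270,60])[0]; print(p)
u,v=map(int,p); crop(c,max(0,u-90),max(0,v-80),u+90,v+60,4,"pics/s28.png")
go([380,-265,63],np.radians(-27.4))
E
```

```text
[234.16730689 140.87587216]
row d [ 0.3 -0.2  0.7] r [-0.01 -0.   -0.02] | grasp now [ 380.  -265.2   63.7] jawyaw -27.5 j6 -0.27 open 0.003 t 35.1 F [-0.5 -0.5  1.4]
```

View pics/s28.png

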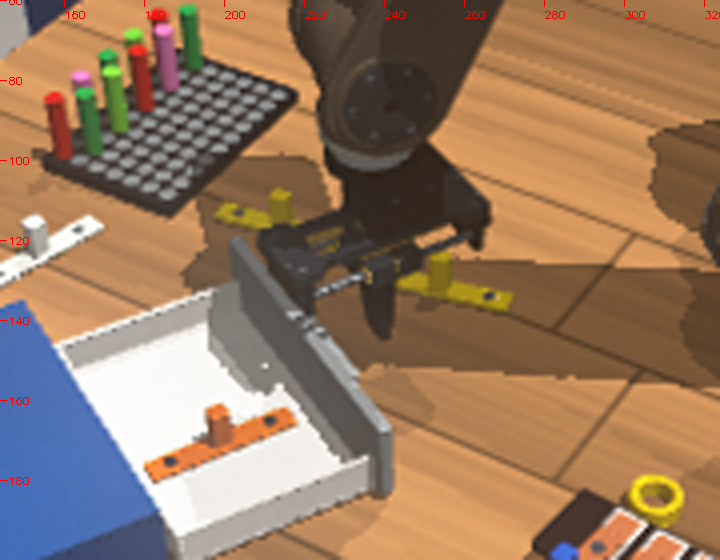

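Call:
play_rows(
  increments=[
    {"dx": 0, "dy": 15, "dz": 0, "rx": 0, "ry": 0, "rz": 0},
    {"dx": 0, "dy": 30, "dz": 0, "rx": 0, "ry": 0, "rz": 0},
    {"dx": 0, "dy": 42, "dz": 0, "rx": 0, "ry": 0, "rz": 0},
    {"dx": 0, "dy": 54, "dz": 0, "rx": 0, "ry": 0, "rz": 0},
    {"dx": 0, "dy": 66, "dz": 0, "rx": 0, "ry": 0, "rz": 0},
    {"dx": 0, "dy": 78, "dz": 0, "rx": 0, "ry": 0, "rz": 0},
    {"dx": 0, "dy": 90, "dz": 0, "rx": 0, "ry": 0, "rz": 0},
    {"dx": 0, "dy": 102, "dz": 0, "rx": 0, "ry": 0, "rz": 0},
  ],
)

```text
t: 35.73
eef_pos: [470.8, -312.7, 237.7]
tcp_rot: [3.141, 0.0, 1.09]
ft_force: [-3.8, -0.5, -0.3]
opening: 0.006
```

Call:
play_rows(
  increments=[
    {"dx": 0, "dy": 12, "dz": 0, "rx": 0, "ry": 0, "rz": 0},
    {"dx": 0, "dy": 24, "dz": 0, "rx": 0, "ry": 0, "rz": 0},
    {"dx": 0, "dy": 36, "dz": 0, "rx": 0, "ry": 0, "rz": 0},
    {"dx": 0, "dy": 48, "dz": 0, "rx": 0, "ry": 0, "rz": 0},
    {"dx": 0, "dy": 60, "dz": 0, "rx": 0, "ry": 0, "rz": 0},
    {"dx": 0, "dy": 70, "dz": 0, "rx": 0, "ry": 0, "rz": 0},
  ],
)

```text
t: 36.23
eef_pos: [533.3, -345.4, 240.9]
tcp_rot: [3.139, 0.001, 1.09]
ft_force: [-3.9, -0.6, -0.3]
opening: 0.006
```

```bash
python3 - <<'E'
from fit import *
go([380,-265,63],np.radians(-27.4))
c=cam("scene"); i=c["image"]; 
crop(c,70,100,270,240,4,"pics/s29.png")
E
```

```text
row d [   0.4 -173.1    6.2] r [ 0.02  0.01 -0.02] | grasp now [ 533.6 -345.7   69.6] jawyaw -27.5 j6 -0.2 open 0.006 t 36.2 F [-3.9 -0.6 -0.3]
```

View pics/s29.png

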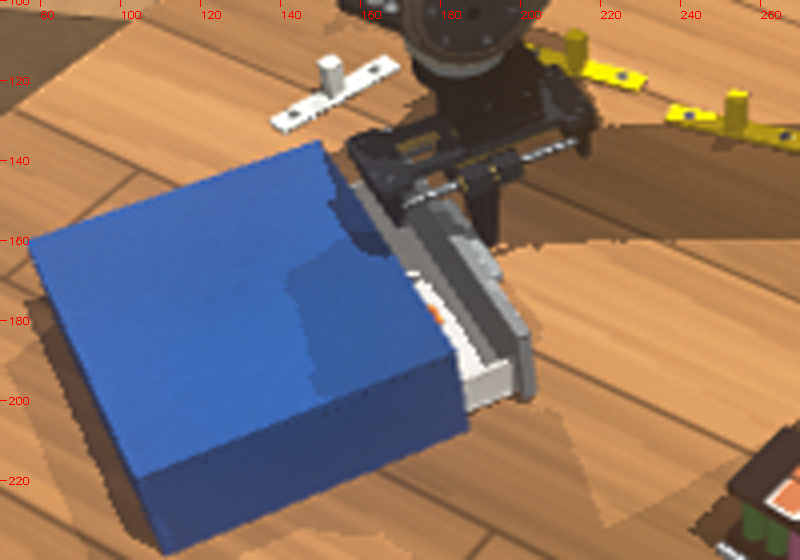

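Call:
play_rows(
  increments=[
    {"dx": 0, "dy": 6, "dz": 5, "rx": 0, "ry": 0, "rz": 0},
    {"dx": 0, "dy": 12, "dz": 6, "rx": 0, "ry": 0, "rz": 0},
    {"dx": 0, "dy": 18, "dz": 6, "rx": 0, "ry": 0, "rz": 0},
    {"dx": 0, "dy": 24, "dz": 6, "rx": 0, "ry": 0, "rz": 0},
    {"dx": 0, "dy": 28, "dz": 6, "rx": 0, "ry": 0, "rz": 0},
  ],
)

```text
t: 36.7
eef_pos: [559.9, -359.2, 235.5]
tcp_rot: [3.136, 0.001, 1.09]
ft_force: [-2.6, 1.9, 3.0]
opening: 0.004
```

Call:
play_rows(
  increments=[
    {"dx": 0, "dy": 3, "dz": 0, "rx": 0, "ry": 0, "rz": 0},
    {"dx": 0, "dy": 6, "dz": 0, "rx": 0, "ry": 0, "rz": 0},
    {"dx": 0, "dy": 9, "dz": 0, "rx": 0, "ry": 0, "rz": 0},
  ],
)

```text
t: 36.95
eef_pos: [568.1, -363.6, 235.5]
tcp_rot: [3.137, 0.001, 1.09]
ft_force: [-3.1, 0.6, 2.3]
opening: 0.007
```

```bash
python3 - <<'E'
from fit import *
go([380,-265,63],np.radians(-27.4))
c=cam("scene"); i=c["image"]; 
crop(c,130,120,230,220,6,"pics/s30.png")
E
```

```text
row d [ 5.000e-01 -2.123e+02  1.000e-01] r [ 0.05  0.01 -0.02] | grasp now [ 568.7 -364.2   64.2] jawyaw -27.5 j6 -0.19 open 0.007 t 37.0 F [-3.1  0.6  2.3]
```

View pics/s30.png

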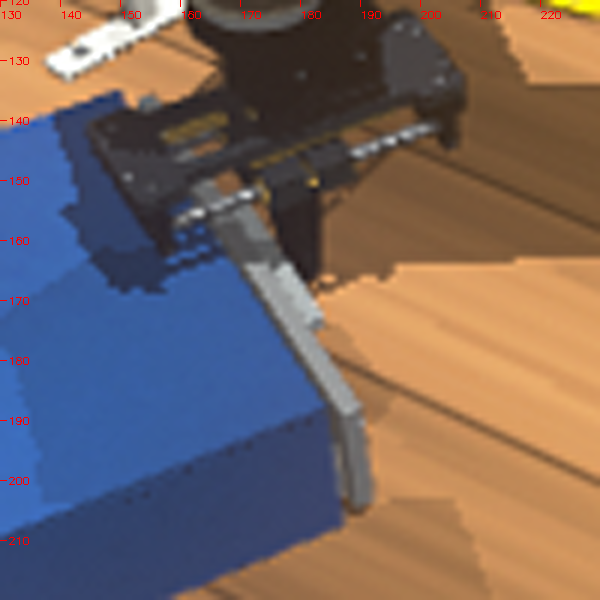

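Almost home: a thin gap may remain between panel (185,200) and housing. Keep pushing gently until the force rises.

Call:
play_rows(
  increments=[
    {"dx": 0, "dy": 2, "dz": 0, "rx": 0, "ry": 0, "rz": 0},
    {"dx": 0, "dy": 4, "dz": 0, "rx": 0, "ry": 0, "rz": 0},
    {"dx": 0, "dy": 5, "dz": 0, "rx": 0, "ry": 0, "rz": 0},
  ],
)

```text
t: 37.25
eef_pos: [573.0, -366.2, 235.4]
tcp_rot: [3.136, 0.001, 1.09]
ft_force: [-2.7, 0.6, -0.3]
opening: 0.002
```

Call:
play_rows(
  increments=[
    {"dx": 0, "dy": 2, "dz": 0, "rx": 0, "ry": 0, "rz": 0},
    {"dx": 0, "dy": 4, "dz": 0, "rx": 0, "ry": 0, "rz": 0},
    {"dx": 0, "dy": 4, "dz": 0, "rx": 0, "ry": 0, "rz": 0},
  ],
)

```text
t: 37.5
eef_pos: [574.8, -367.3, 235.3]
tcp_rot: [-3.138, 0.001, 1.09]
ft_force: [-21.1, 8.7, 13.4]
opening: 0.005
```

Call:
play_rows(
  increments=[
    {"dx": 0, "dy": -5, "dz": 0, "rx": 0, "ry": 0, "rz": 0},
    {"dx": 0, "dy": -30, "dz": 0, "rx": 0, "ry": 0, "rz": 0},
    {"dx": 0, "dy": -50, "dz": 0, "rx": 0, "ry": 0, "rz": 0},
    {"dx": 0, "dy": -50, "dz": -40, "rx": 0, "ry": 0, "rz": 0},
    {"dx": 0, "dy": -50, "dz": -80, "rx": 0, "ry": 0, "rz": 0},
    {"dx": 0, "dy": -50, "dz": -120, "rx": 0, "ry": 0, "rz": 0},
    {"dx": 0, "dy": -50, "dz": -160, "rx": 0, "ry": 0, "rz": 0},
    {"dx": 0, "dy": -50, "dz": -180, "rx": 0, "ry": 0, "rz": 0},
  ],
)

```text
t: 38.17
eef_pos: [531.3, -344.2, 420.9]
tcp_rot: [3.138, 0.002, 1.09]
ft_force: [0.3, -0.0, 0.9]
opening: 0.001
```

```bash
python3 - <<'E'
from fit import *
go([500,100,240],np.radians(13))
c=cam("scene"); i=c["image"]; 
crop(c,70,110,230,240,5,"pics/s31.png")
c=cam("top");crop(c,60,190,170,260,7,"pics/t31s.png")
E
```

```text
row d [ 379.5 -233.     8.1] r [ 0.02  0.03 -6.75] | grasp now [ 531.6 -344.8  249.6] jawyaw -27.5 j6 -0.2 open 0.001 t 38.2 F [ 0.3 -0.   0.9]
```

View pics/s31.png

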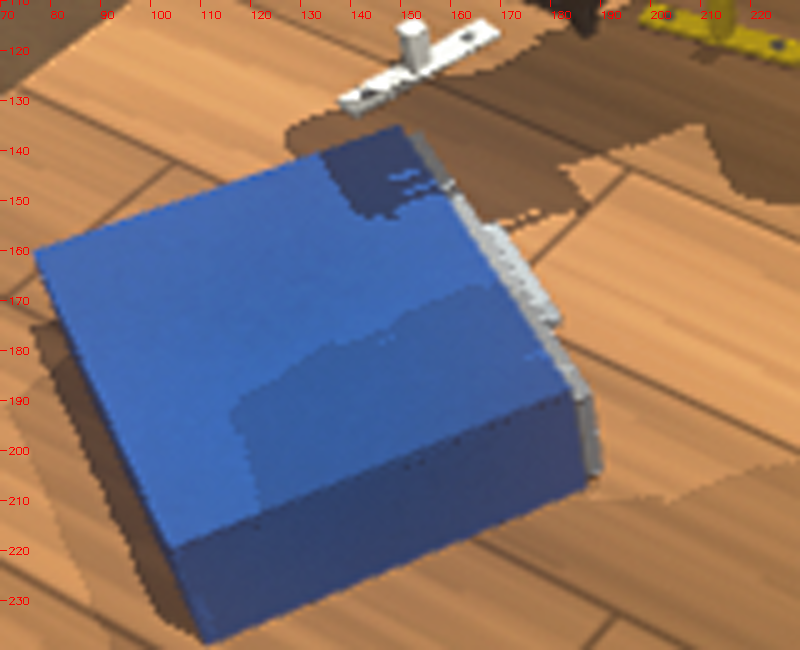

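View pics/t31s.png

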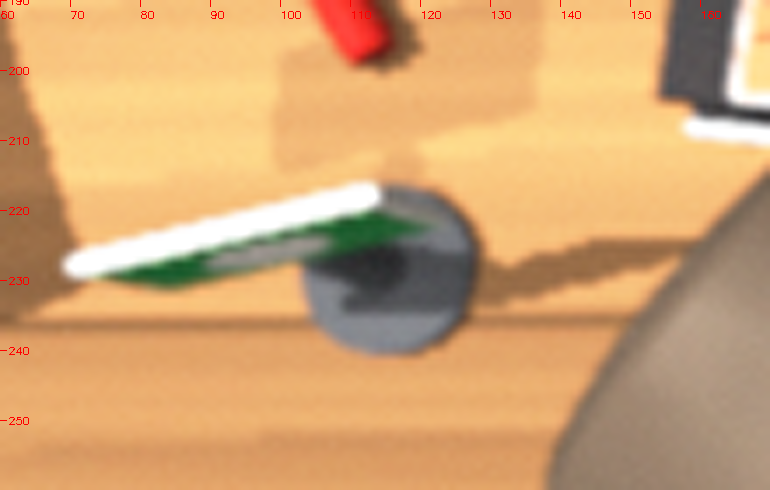

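```bash
python3 - <<'E'
from fit import *
c=cam("top")
for p in [(51,230),(12,152)]:
  print([np.round(un(c,p,z),0) for z in (0,150,300)])
c=cam("scene"); crop(c,370,170,512,384,2.7,"pics/s32.png")
go([405,295,240],np.radians(13))
E
```

```text
[array([437., 556.,   0.]), array([424., 478., 150.]), array([411., 400., 300.])]
[array([689., 702.,   0.]), array([647., 607., 150.]), array([604., 512., 300.])]
row d [ 508.6 -407.1    4.8] r [-0.03 -0.   -6.75] | grasp now [ 530.6 -344.1  244.2] jawyaw -27.5 j6 -0.2 open 0.001 t 38.4 F [ 0.4  0.4 -1.1]
```

View pics/s32.png

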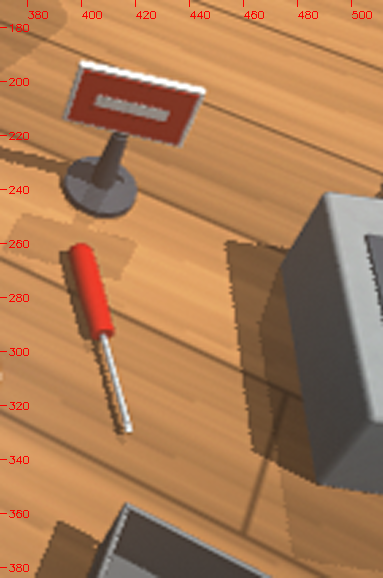

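Call:
play_rows(
  increments=[
    {"dx": 508, "dy": -407, "dz": 5, "rx": -0.03, "ry": 0, "rz": -6.7},
    {"dx": 508, "dy": -407, "dz": 5, "rx": -0.03, "ry": 0, "rz": -6.7},
    {"dx": 508, "dy": -407, "dz": 5, "rx": -0.03, "ry": 0, "rz": -6.7},
    {"dx": 508, "dy": -407, "dz": 5, "rx": -0.03, "ry": 0, "rz": -6.7},
    {"dx": 508, "dy": -407, "dz": 5, "rx": -0.03, "ry": 0, "rz": -6.7},
    {"dx": 508, "dy": -407, "dz": 5, "rx": -0.03, "ry": 0, "rz": -6.7},
    {"dx": 508, "dy": -407, "dz": 5, "rx": -0.03, "ry": 0, "rz": -6.7},
    {"dx": 508, "dy": -407, "dz": 5, "rx": -0.03, "ry": 0, "rz": -6.7},
  ],
)

```text
t: 39.03
eef_pos: [465.6, -15.6, 411.8]
tcp_rot: [-3.14, -0.001, 1.792]
ft_force: [1.1, 0.1, -0.6]
opening: 0.002
```

```bash
python3 - <<'E'
from fit import *
go([405,295,240],np.radians(13))
E
```

```text
row d [316.3   9.    0.8] r [-0.02 -0.01 -0.05] | grasp now [465.3 -15.5 240.5] jawyaw 12.7 j6 -0.4 open 0.002 t 39.0 F [ 1.1  0.1 -0.6]
```

Call:
play_rows(
  increments=[
    {"dx": 316, "dy": 9, "dz": 0, "rx": 0, "ry": 0, "rz": 0},
    {"dx": 316, "dy": 9, "dz": 0, "rx": 0, "ry": 0, "rz": 0},
    {"dx": 316, "dy": 9, "dz": 0, "rx": 0, "ry": 0, "rz": 0},
    {"dx": 316, "dy": 9, "dz": 0, "rx": 0, "ry": 0, "rz": 0},
    {"dx": 316, "dy": 9, "dz": 0, "rx": 0, "ry": 0, "rz": 0},
    {"dx": 316, "dy": 9, "dz": 0, "rx": 0, "ry": 0, "rz": 0},
    {"dx": 316, "dy": 9, "dz": 0, "rx": 0, "ry": 0, "rz": 0},
    {"dx": 316, "dy": 9, "dz": 0, "rx": 0, "ry": 0, "rz": 0},
  ],
)

```text
t: 39.7
eef_pos: [403.9, 297.7, 410.5]
tcp_rot: [-3.138, -0.001, 1.794]
ft_force: [0.3, -0.2, -0.2]
opening: 0.007
```

```bash
python3 - <<'E'
from fit import *
go([405,298,144],np.radians(13))
c=cam("wrist","pics/w33.png")
c=cam("scene"); crop(c,320,120,470,250,5,"pics/s33.png")
E
```

```text
row d [-0.   1.5 95.2] r [-0.04 -0.01 -0.04] | grasp now [403.2 297.7 239.2] jawyaw 12.8 j6 0.28 open 0.007 t 39.7 F [ 0.3 -0.2 -0.2]
```

View pics/w33.png

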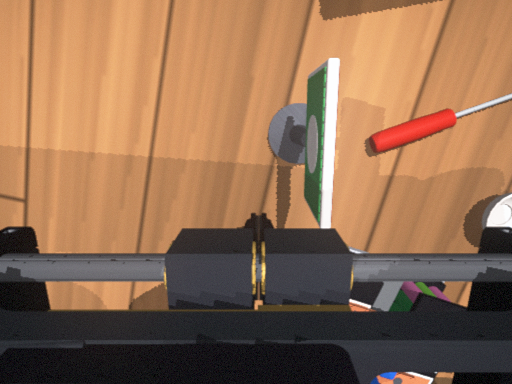

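View pics/s33.png

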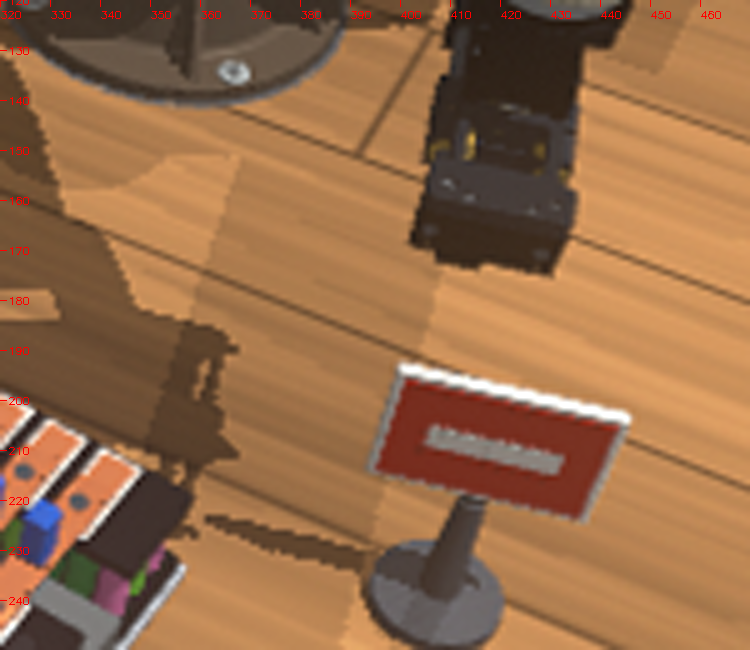

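```bash
python3 - <<'E'
from fit import *
import pickle
c=cam("wrist"); pickle.dump(c,open("c.pkl","wb")); crop(c,250,40,370,240,3,"pics/w34c.png")
E
```

```text
(no output)
```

View pics/w34c.png

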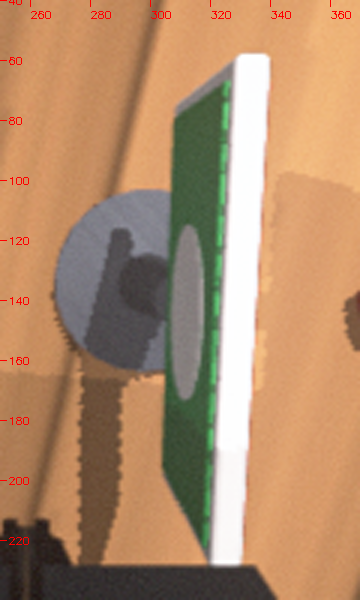

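```bash
python3 - <<'E'
from fit import *
import pickle
c=pickle.load(open("c.pkl","rb"))
f=lambda p:(250+p[0]/3,40+p[1]/3)
a=un(c,f((253.5,55)),184);b=un(c,f((227,565)),184)
d=(b-a)/np.linalg.norm(b-a)
print(a,b,np.linalg.norm(b-a),np.degrees(np.arctan2(d[1],d[0])),"mid from +y end",a+60*d)
print("foot",un(c,f((150,281)),8))
P=np.array([a+60*d][0][:2]); print(P)
phi0=np.arctan2(d[1],d[0])
go([405,298,144],np.radians(13))
E
```

```text
[427.55172735 410.67152779 184.        ] [454.62908739 296.9046801  184.        ] 116.94476927727986 -76.61226108011897 mid from +y end [441.44411102 352.30200084 184.        ]
foot [444.06480557 353.65570392   8.        ]
[441.44411102 352.30200084]
row d [ 1.7  1.4 95.1] r [-0.04 -0.   -0.02] | grasp now [403.7 296.  239.1] jawyaw 12.9 j6 0.27 open 0.007 t 39.9 F [-0.2 -0.2 -0.3]
```

Call:
play_rows(
  increments=[
    {"dx": 5, "dy": 0, "dz": 40, "rx": -0.04, "ry": 0, "rz": 0},
    {"dx": 5, "dy": 0, "dz": 80, "rx": -0.04, "ry": 0, "rz": 0},
    {"dx": 5, "dy": 0, "dz": 95, "rx": -0.04, "ry": 0, "rz": 0},
    {"dx": 5, "dy": 0, "dz": 95, "rx": -0.04, "ry": 0, "rz": 0},
    {"dx": 5, "dy": 0, "dz": 95, "rx": -0.04, "ry": 0, "rz": 0},
    {"dx": 5, "dy": 0, "dz": 95, "rx": -0.04, "ry": 0, "rz": 0},
  ],
)

```text
t: 40.35
eef_pos: [403.5, 300.5, 316.2]
tcp_rot: [3.141, -0.0, 1.795]
ft_force: [0.0, 0.1, -0.1]
opening: 0.007
```

```bash
cat > arc.py <<'E'
from fit import *
def arc(phis,P=(441.5,352),r=42,s=16.5,z=144):
    st=env.state(); R=Ro.from_euler('xyz',st["tcp_rot"]).as_matrix(); p=st["eef_pos"]
    for f in phis:
        a=np.radians(f);C=np.array([P[0]+r*np.cos(a)+s*np.sin(a),P[1]+r*np.sin(a)-s*np.cos(a),z+env.grasp_offset])
        print(f,C[:2].round(0),(R.T@(C-p)).round(1))
    go([400,300,z])
E
python3 -c "
from arc import *
arc([-77,-60,-45,-30,-15,0,15,30])"
```

```text
-77 [435. 307.] [-0.2 32.1  0.9]
-60 [448. 307.] [-3.2 45.1  0.9]
-45 [460. 311.] [-2.5 56.9  0.9]
-30 [470. 317.] [ 1.2 68.1  0.9]
-15 [478. 325.] [ 7.6 77.9  1. ]
0 [484. 336.] [16.4 85.8  1. ]
15 [486. 347.] [26.9 91.1  1. ]
30 [486. 359.] [38.5 93.5  1. ]
row d [ 0.3 -3.5  0.9] r [ 0.01 -0.    0.  ] | grasp now [403.6 300.6 144.9] jawyaw 12.8 j6 0.28 open 0.007 t 40.4 F [ 0.   0.1 -0.1]
```

Call:
play_rows(
  increments=[
    {"dx": 0, "dy": 16, "dz": 0, "rx": 0, "ry": 0, "rz": 0},
    {"dx": 0, "dy": 32, "dz": 0, "rx": 0, "ry": 0, "rz": 0},
    {"dx": -3, "dy": 45, "dz": 0, "rx": 0, "ry": 0, "rz": 0},
    {"dx": -2.5, "dy": 57, "dz": 0, "rx": 0, "ry": 0, "rz": 0},
    {"dx": 1, "dy": 68, "dz": 0, "rx": 0, "ry": 0, "rz": 0},
    {"dx": 7.5, "dy": 78, "dz": 0, "rx": 0, "ry": 0, "rz": 0},
    {"dx": 16, "dy": 86, "dz": 0, "rx": 0, "ry": 0, "rz": 0},
    {"dx": 27, "dy": 91, "dz": 0, "rx": 0, "ry": 0, "rz": 0},
  ],
)

```text
t: 41.02
eef_pos: [487.1, 346.8, 317.9]
tcp_rot: [3.139, -0.001, 1.793]
ft_force: [-0.4, -1.6, 0.7]
opening: 0.005
```

```bash
python3 -c "
from arc import *
arc([15,30,45,60,70,80,90])
c=cam('scene'); crop(c,340,120,470,250,5,'pics/s35.png')"
```

```text
15 [486. 347.] [ 0.3 -0.7  2.6]
30 [486. 359.] [11.8  1.7  2.6]
45 [483. 370.] [23.6  1.   2.7]
60 [477. 380.] [34.8 -2.7  2.7]
70 [471. 386.] [41.5 -6.7  2.6]
80 [465. 390.] [ 47.5 -11.9   2.6]
90 [458. 394.] [ 52.4 -18.    2.6]
row d [-26.4 -95.3   2.3] r [ 0.03 -0.01  0.  ] | grasp now [487.6 347.1 146.6] jawyaw 12.8 j6 0.29 open 0.005 t 41.0 F [-0.4 -1.6  0.7]
```

View pics/s35.png

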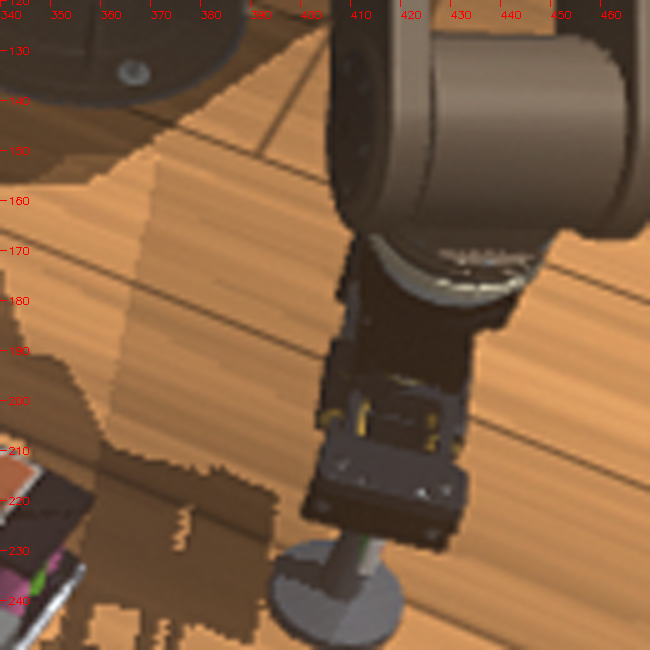

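Call:
play_rows(
  increments=[
    {"dx": 12, "dy": 1.7, "dz": 2, "rx": 0, "ry": 0, "rz": 0},
    {"dx": 23.5, "dy": 1, "dz": 2, "rx": 0, "ry": 0, "rz": 0},
    {"dx": 35, "dy": -2.7, "dz": 2, "rx": 0, "ry": 0, "rz": 0},
    {"dx": 41.5, "dy": -6.7, "dz": 2, "rx": 0, "ry": 0, "rz": 0},
    {"dx": 44.5, "dy": -9, "dz": 2, "rx": 0, "ry": 0, "rz": 0},
  ],
)

```text
t: 41.48
eef_pos: [467.2, 391.1, 315.9]
tcp_rot: [3.138, -0.002, 1.795]
ft_force: [0.8, 0.3, -0.1]
opening: 0.002
```

```bash
python3 -c "
from arc import *
c=cam('top'); crop(c,60,170,170,260,7,'pics/t36.png')
c=cam('wrist','pics/w36.png')
arc([80,85,90,95,100,105])"
```

```text
80 [465. 390.] [ 0.4 -2.4  0.6]
85 [462. 392.] [ 3.1 -5.4  0.6]
90 [458. 394.] [ 5.4 -8.5  0.6]
95 [454. 395.] [  7.5 -11.9   0.6]
100 [450. 396.] [  9.3 -15.4   0.6]
105 [447. 397.] [ 10.7 -19.    0.6]
row d [-73.3 -86.    0.2] r [ 0.03 -0.02  0.  ] | grasp now [468.  391.  144.6] jawyaw 12.9 j6 0.36 open 0.004 t 41.6 F [-0.2 -0.2 -0.4]
```

View pics/w36.png

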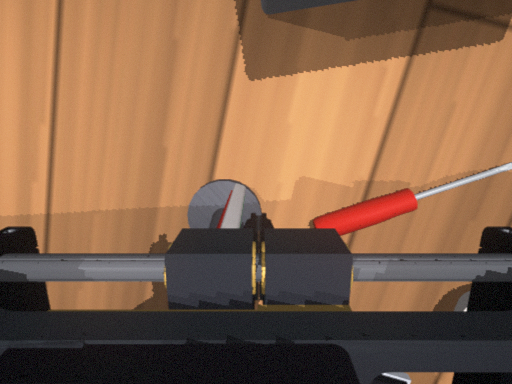

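View pics/t36.png

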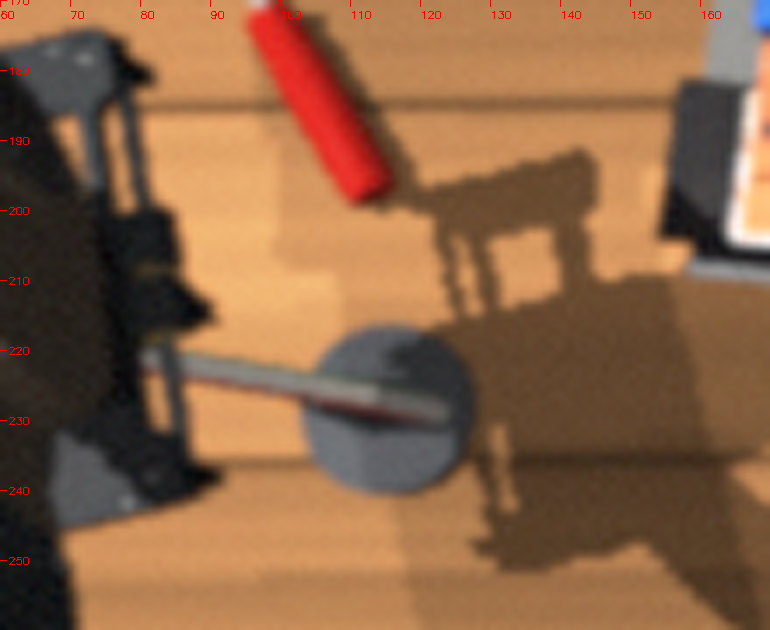

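Call:
play_rows(
  increments=[
    {"dx": 0.4, "dy": -2.4, "dz": 0, "rx": 0, "ry": 0, "rz": 0},
    {"dx": 3, "dy": -5.4, "dz": 0, "rx": 0, "ry": 0, "rz": 0},
    {"dx": 5, "dy": -8.5, "dz": 0, "rx": 0, "ry": 0, "rz": 0},
    {"dx": 5, "dy": -8.5, "dz": 0, "rx": 0, "ry": 0, "rz": 0},
  ],
)

```text
t: 41.92
eef_pos: [457.9, 393.5, 316.0]
tcp_rot: [3.137, -0.001, 1.795]
ft_force: [2.1, -0.8, 0.0]
opening: 0.005
```

Call:
play_rows(
  increments=[
    {"dx": 1, "dy": -2, "dz": 0, "rx": 0, "ry": 0, "rz": 0},
    {"dx": 2, "dy": -4, "dz": 0, "rx": 0, "ry": 0, "rz": 0},
    {"dx": 2, "dy": -4, "dz": 0, "rx": 0, "ry": 0, "rz": 0},
  ],
)

```text
t: 42.17
eef_pos: [455.9, 393.6, 316.2]
tcp_rot: [3.131, -0.0, 1.795]
ft_force: [23.2, -8.3, -7.5]
opening: 0.009
```

Call:
play_rows(
  increments=[
    {"dx": 0, "dy": 10, "dz": 0, "rx": 0, "ry": 0, "rz": 0},
    {"dx": 0, "dy": 30, "dz": 0, "rx": 0, "ry": 0, "rz": 0},
    {"dx": 0, "dy": 30, "dz": -30, "rx": 0, "ry": 0, "rz": 0},
    {"dx": 0, "dy": 30, "dz": -70, "rx": 0, "ry": 0, "rz": 0},
    {"dx": 0, "dy": 30, "dz": -100, "rx": 0, "ry": 0, "rz": 0},
    {"dx": 0, "dy": 30, "dz": -110, "rx": 0, "ry": 0, "rz": 0},
  ],
)

```text
t: 42.67
eef_pos: [484.0, 400.0, 431.2]
tcp_rot: [3.125, -0.003, 1.795]
ft_force: [-0.1, 0.2, -0.2]
opening: 0.006
```

```bash
python3 -c "
from arc import *
go([490,-50,250],np.radians(13))"
```

```text
row d [-440.1  -94.3    7.2] r [ 0.15 -0.03 -0.03] | grasp now [486.6 401.1 259.9] jawyaw 12.8 j6 0.36 open 0.006 t 42.7 F [-0.1  0.2 -0.2]
```

Call:
play_rows(
  increments=[
    {"dx": -440, "dy": -94, "dz": 7, "rx": 0.15, "ry": 0, "rz": 0},
    {"dx": -440, "dy": -94, "dz": 7, "rx": 0.15, "ry": 0, "rz": 0},
    {"dx": -440, "dy": -94, "dz": 7, "rx": 0.15, "ry": 0, "rz": 0},
    {"dx": -440, "dy": -94, "dz": 7, "rx": 0.15, "ry": 0, "rz": 0},
    {"dx": -440, "dy": -94, "dz": 7, "rx": 0.15, "ry": 0, "rz": 0},
    {"dx": -440, "dy": -94, "dz": 7, "rx": 0.15, "ry": 0, "rz": 0},
    {"dx": -440, "dy": -94, "dz": 7, "rx": 0.15, "ry": 0, "rz": 0},
    {"dx": -440, "dy": -94, "dz": 7, "rx": 0.15, "ry": 0, "rz": 0},
  ],
)

```text
t: 43.33
eef_pos: [487.9, 64.9, 422.4]
tcp_rot: [-3.142, -0.003, 1.795]
ft_force: [1.1, 0.6, 0.1]
opening: 0.001
```

Call:
play_rows(
  increments=[
    {"dx": -210, "dy": 20, "dz": 0, "rx": 0, "ry": 0, "rz": 0},
    {"dx": -210, "dy": 20, "dz": 0, "rx": 0, "ry": 0, "rz": 0},
    {"dx": -210, "dy": 20, "dz": 0, "rx": 0, "ry": 0, "rz": 0},
    {"dx": -210, "dy": 20, "dz": 0, "rx": 0, "ry": 0, "rz": 0},
    {"dx": -210, "dy": 20, "dz": 0, "rx": 0, "ry": 0, "rz": 0},
    {"dx": -210, "dy": 20, "dz": 0, "rx": 0, "ry": 0, "rz": 0},
    {"dx": -210, "dy": 20, "dz": 0, "rx": 0, "ry": 0, "rz": 0},
  ],
)

```text
t: 43.92
eef_pos: [554.3, -137.5, 420.8]
tcp_rot: [-3.14, -0.004, 1.792]
ft_force: [-0.6, -0.1, -0.5]
opening: 0.012
```

```bash
python3 - <<'E'
from fit import *
c=cam("scene"); cv2.imwrite("pics/s40.png",cv2.resize(c["image"][:,:,::-1],(800,600),interpolation=cv2.INTER_CUBIC))
c=cam("top"); cv2.imwrite("pics/t40.png",cv2.resize(c["image"][:,:,::-1],(800,600),interpolation=cv2.INTER_CUBIC)); crop(c,60,130,250,260,4,"pics/t40c.png")
E
```

```text
(no output)
```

View pics/s40.png

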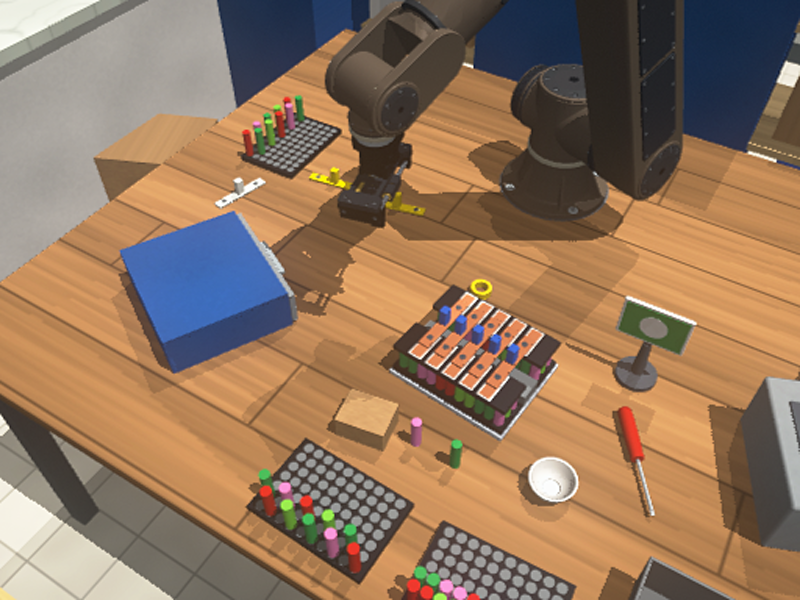

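View pics/t40.png

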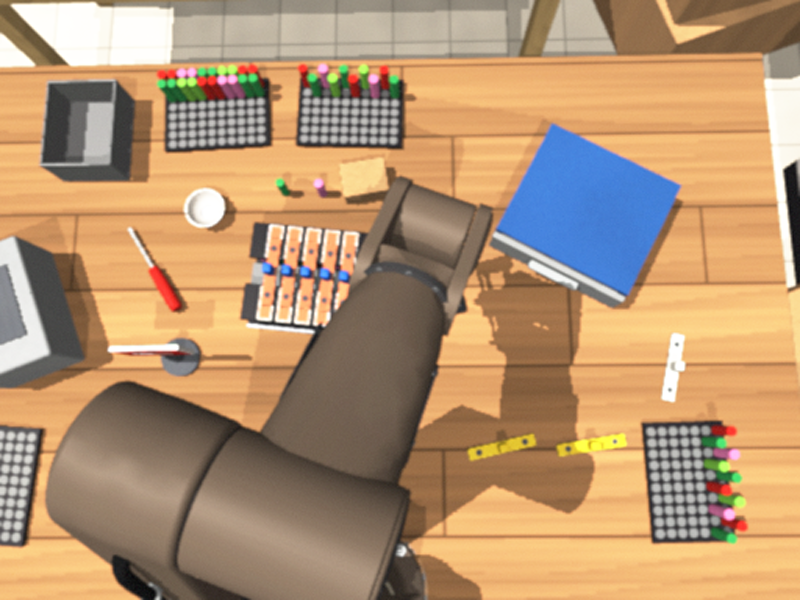

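View pics/t40c.png

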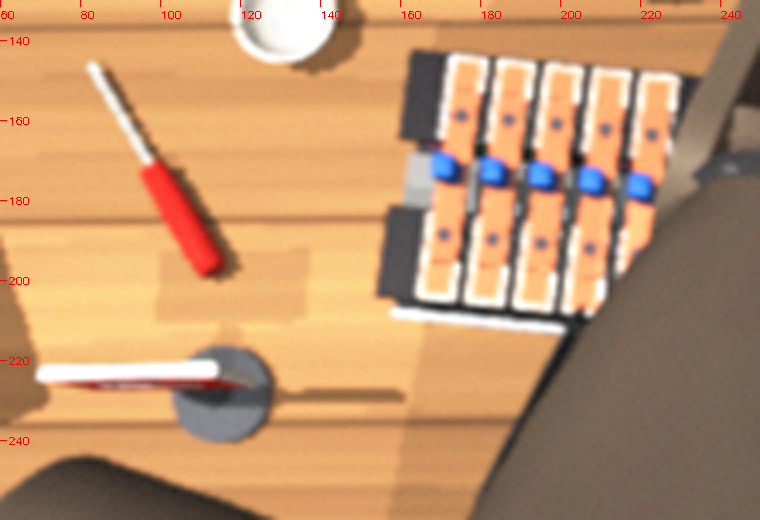

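```bash
python3 - <<'E'
from fit import *
c=cam("scene"); crop(c,245,175,365,285,6,"pics/s41.png")
print(env.state()["qvel"].round(3))
E
```

```text
[ 0.014 -0.008 -0.001  0.     0.001 -0.001]
```

View pics/s41.png

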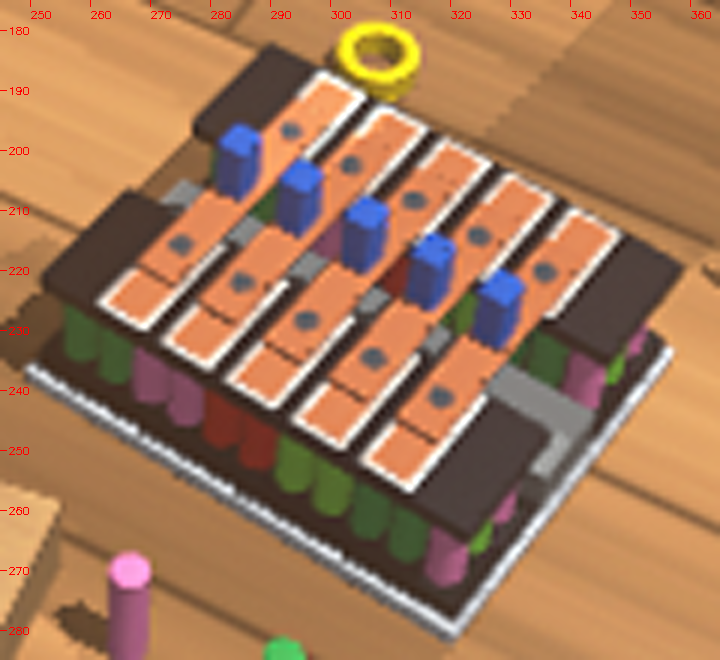

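All five bars lie flat and square on their own pairs, with blue grips at (284,202) to (327,228). Handing in.

```bash
python3 -c "
from cell import env
print(env.job_done())"
```

```text
the job is handed in; nothing more can be done
None
```

The job is done and handed in at about 44 s of the 210 s allowed. All five copper link bars were there and now bridge the five terminal pairs. The orange dummy lies flat in the drawer, the drawer is pushed home, and the sign is turned with its green face outward.

- **Bars:** in the wrist camera each bar is within about 0.6 mm along the rig's x, 0.2 to 1.7 mm along its y, and 0.5° of square. The 1.7 mm is at the end pair farthest from the drawer. The top and scene cameras still showed the bars in place at the end.
- **Drawer:** the push force rose to about 23 N at the stop, and the front panel looks flush with the cabinet. The dummy was seen lying flat in the drawer before I pushed it in; I could not see it afterwards.
- **Sign:** I pushed it round until the force rose to about 25 N at its stop. The scene camera shows green outward.
- **Disagreement:** the top and wrist cameras differed by up to about 3 mm on where the rig is. I placed the bars by the wrist camera.
- **Rest of the bench:** I saw no knocked bar and no loss of grip, and the other things on the bench look unmoved.

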